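# Rack the slide cases and refit the keeper strap

### The arm

A 6-joint arm with a two-finger parallel gripper is mounted at the origin on the work surface. World frame = base frame: x ahead of the robot, y to its left, z up, the work surface at z = 0. Lengths are in m, angles in rad, forces in N, time in s.
With the tool pointing down it reaches from about 0.3 to 0.85 m from the base axis. Payload 4.2 kg.
Tool frame: the origin (TCP) lies at the very end of the fingers, on their centre line; the grasp point (between the pads) lies 19 mm behind it; y points along the fingers, x is the direction in which the jaws open and shut, and the axes are right-handed (so a half turn about y gives the same grasp; the last joint's range is limited). The gripper opens to 91 mm and grips with 3 to 60 N. Pads are 32 mm wide; open, the fingers measure 118 mm over their backs; the gripper's body (76 mm by 178 mm) begins 60 mm behind the grasp point.
Start: joints at [1.144, 0.32, 1.565, -0, 1.257, -0.02], TCP at [0.228, 0.528, 0.214] pointing down, gripper open.
Joint ranges: [-3.11, 3.11], [-0.84, 2.01], [0.21, 2.61], [-1.34, 4.49], [0.05, 2.63], [-2.56, 2.56]. Speed limits (rad/s): [2.57, 2.57, 3.14, 3.14, 3.14, 3.14].

### API

Orientations are given as a rotation vector (axis times angle).
In Python, from cell import arm gives the robot as it stands.
- The arm moves only by the tool send_rows, never from a script. Its argument "series" is one flat list of numbers, 4 for each row, row after row: the shift along the tool's x, y, z in units of 0.5 m (1.0 is 0.5 m), then the turn about the tool's y in units of 180 degrees (1.0 is 180 degrees). In form: [dx, dy, dz, twist, dx, dy, dz, twist, ...]. A call has 1 to 12 rows; each row is the pose to reach, as a shift and turn from the pose commanded when the call began, along the tool's axes at that moment, turning the shorter way round; what a row does not reach only later rows make up. A row lasts 1/10 s, in which the tool goes at most 50 mm and 8.59 degrees, less where a joint would pass 70% of its speed; a pose out of reach is approached as far as the arm can. A call with a number of a shift or a turn outside -1 to 1 is refused whole. A call with a gripper value outside its range is refused whole. "claw" is the opening, from -1 (shut) to 1 (fully open), so that 0 is half open, set as the call begins (left out, the last holds). The fingers move at their own pace and stop on an object; the grip force is fixed at half the most. Time passes only in rows, so rows that repeat a pose let the fingers close. It gives the time, the measured TCP pose, the force and the opening at its end, in the units of the state.
- arm.observe(): the state, without advancing time (a new reading comes with each control period).
- arm.grab_frame(name): name is "side" or "top"; returns the picture (480x640x3 uint8, blue, green, red); there is no depth.
- arm.camera_params(name): a dict with "K" (3x3 intrinsics, pixels), "extrinsics" (4x4, takes a point from camera to world coordinates). Camera axes: x right, y up, looking along -z (the intrinsics and any distortion apply to the point x, -y, -z); pixel columns grow to the right and rows downward; lengths in m; the calibration is good to about 2 mm. A picture is of the moment at which its call begins. camera_params takes no time and is no camera call.
- arm.finish_job(): hands the job in, once; it reports no verdict.
The state is a dict: "t": time; "joint_pos": joint angles; "joint_vel": joint speeds; "effort": joint torques, N m; "position": TCP position; "tcp_rot": TCP orientation; "ft_force": force on the tool from outside, world axes, zero at the start; "ft_torque": the same for the moment, N m; "finger_gap": finger opening in m.
Only numpy, scipy, OpenCV 4.12 (cv2) and the standard library are available. Lean on these libraries where they do the work, as an engineer would, in place of code of your own. Each camera call takes 0.05 s, during which the arm holds its last target.

### The job

Lift the rack's loose strap off the second bolt, swing it well out of the way towards you and lay it down. Then stand every slide case that lies on the counter upright on a short edge in the slotted rack, one to a slot, right down on the slot floor and about centred along its slot. When all are in, swing the strap back round on its bolt until its slot drops over the second bolt again and it lies flat along the rack, leaving the other things on the counter where they are.

Things in the scene. Friction and masses are not known exactly. Their poses are not given: they have to be found in the camera images.
- rack: Slotted rack fixed to the counter: base 170 x 74 x 4 mm (x, y, z), 5 white fins across it (12 mm thick in x, 66 mm long in y, tops 36 mm up, 38 mm apart): four slots in a row along x, each 26 mm wide, 32 mm deep, running along y. Origin: centre of underside, on the counter; x from the end at the robot's left to the one at its right, z up. A 20 mm high lip closes the slots at y = +34 mm; at -y, towards the robot, they are open; two bolts stand there.
- slot1 (a point): Middle of the floor of slot 1 of the rack (4 mm above the counter), slot 1 being the leftmost seen from the robot; -57 mm along the rack's x. Axes as the rack's.
- slot2 (a point): Middle of the floor of slot 2 of the rack (4 mm above the counter), slot 1 being the leftmost seen from the robot; -19 mm along the rack's x. Axes as the rack's.
- slot3 (a point): Middle of the floor of slot 3 of the rack (4 mm above the counter), slot 1 being the leftmost seen from the robot; 19 mm along the rack's x. Axes as the rack's.
- slot4 (a point): Middle of the floor of slot 4 of the rack (4 mm above the counter), slot 1 being the leftmost seen from the robot; 57 mm along the rack's x. Axes as the rack's.
- bolt1 (a point): Foot, on the counter, of the first upright bolt, which the strap swings on: shank 12 mm thick, with a head 28 mm across whose underside is 48 mm and whose top is 56 mm above the counter, so the strap stays captive on it. At x = -105, y = -57 mm in the rack's frame.
- bolt2 (a point): Tip of the second upright bolt, 22 mm above the counter: headless, 12 mm thick, tapering to 6 mm over its top 6 mm. At x = 100, y = -57 mm in the rack's frame, 205 mm from the first bolt.
- strap_hole (a point): Centre (half thickness) of the 18 mm square hole at the pivot end of the keeper strap, loose round bolt 1; it turns and tips freely. Flat aluminium bar 251 x 34 x 10 mm, 0.22 kg, lying on the counter (point 5 mm up). x along the strap from hole to slot, z up. It starts fitted, parallel to the rack's x, slot over bolt 2; it swings out to the -y side, towards the robot (clockwise seen from above).
- strap_slot (a point): Centre of the closed slot near the free end of the strap, half-way through its thickness: 34 mm long along the strap, 16 mm wide, 205 mm from the hole's centre. The strap's end is 27 mm beyond it. The strap must be lifted over bolt 2 for its slot to drop on.
- strap_knob (a point): Middle of the upright round black knob on the strap, 24 mm thick and 42 mm tall (10 to 52 mm above the counter when the strap lies flat; this point 31 mm up), 160 mm from the hole's centre towards the slot.
- case1_mid (a point): Centre of slide case 1: a closed flat grey plastic case with a paper label on both faces, 85 mm long (x), 58 mm wide (y), 18 mm thick (z), about 0.09 kg. It starts lying flat on the counter (centre 9 mm up); standing on a short edge in a slot its centre is 46.5 mm above the counter. All cases are alike and may go in any slot, either end or face first. Absent in some runs.
- case2_mid (a point): Centre of slide case 2: a closed flat grey plastic case with a paper label on both faces, 85 mm long (x), 58 mm wide (y), 18 mm thick (z), about 0.09 kg. It starts lying flat on the counter (centre 9 mm up); standing on a short edge in a slot its centre is 46.5 mm above the counter. All cases are alike and may go in any slot, either end or face first. Absent in some runs.
- case3_mid (a point): Centre of slide case 3: a closed flat grey plastic case with a paper label on both faces, 85 mm long (x), 58 mm wide (y), 18 mm thick (z), about 0.09 kg. It starts lying flat on the counter (centre 9 mm up); standing on a short edge in a slot its centre is 46.5 mm above the counter. All cases are alike and may go in any slot, either end or face first. Absent in some runs.
- case4_mid (a point): Centre of slide case 4: a closed flat grey plastic case with a paper label on both faces, 85 mm long (x), 58 mm wide (y), 18 mm thick (z), about 0.09 kg. It starts lying flat on the counter (centre 9 mm up); standing on a short edge in a slot its centre is 46.5 mm above the counter. All cases are alike and may go in any slot, either end or face first. Absent in some runs.
- dish: Bystander: round shallow glass dish, 90 mm across, 16 mm high, lying on the counter; origin under its centre
- marker: Bystander: white marker pen, about 130 mm long, 12 mm thick, lying on the counter; origin at its middle, underside
- oil: Bystander: small amber bottle, 32 mm across, 65 mm tall; origin under its centre
- jar1: Bystander: small white jar, 36 mm across, 50 mm tall; origin under its centre
- notebook: Bystander: closed blue notebook, 100 x 150 x 12 mm; origin under its centre
Not all that is in view belongs to the job. Leave any blue or green look-alike of the part that bears case4_mid alone. What is shaped like the part that bears case1_mid but purple is not meant.

How it is judged:
On the way, in this order (a step that is already met when the one before it is completed fails the run):
1. the strap is off the second bolt and laid well aside (horizontal distance between strap_slot and bolt2 above 0.06 m and height (world z) of strap_slot below 0.0085 m), for 0.2 s.
2. every case present stands on edge in the rack ((angle between case1_mid's own x axis and vertical below 0.3 rad or angle between case1_mid's own x axis and vertical above 2.84 rad) and z of case1_mid in the frame of rack between 0.04 and 0.053 m and y of case1_mid in the frame of rack between -0.016 and 0.016 m and x of case1_mid in the frame of rack between -0.07 and 0.07 m and (angle between case2_mid's own x axis and vertical below 0.3 rad or angle between case2_mid's own x axis and vertical above 2.84 rad) and z of case2_mid in the frame of rack between 0.04 and 0.053 m and y of case2_mid in the frame of rack between -0.016 and 0.016 m and x of case2_mid in the frame of rack between -0.07 and 0.07 m and (angle between case3_mid's own x axis and vertical below 0.3 rad or angle between case3_mid's own x axis and vertical above 2.84 rad) and z of case3_mid in the frame of rack between 0.04 and 0.053 m and y of case3_mid in the frame of rack between -0.016 and 0.016 m and x of case3_mid in the frame of rack between -0.07 and 0.07 m and (angle between case4_mid's own x axis and vertical below 0.3 rad or angle between case4_mid's own x axis and vertical above 2.84 rad) and z of case4_mid in the frame of rack between 0.04 and 0.053 m and y of case4_mid in the frame of rack between -0.016 and 0.016 m and x of case4_mid in the frame of rack between -0.07 and 0.07 m), for 0.2 s.
3. the strap's slot is down over the second bolt (horizontal distance between strap_slot and bolt2 below 0.015 m and height (world z) of each of strap_slot, strap_hole below 0.0085 m and horizontal distance between strap_hole and bolt1 below 0.01 m), for 0.2 s.
At the end, for the whole second after the job is handed in: Each case within 17 deg of upright in a slot, centre 40 to 53 mm up and within 16 mm of the slot's middle; strap flat (hole and slot centres under 8.5 mm up), slot centre within 15 mm of bolt 2, hole centre within 10 mm of bolt 1; all at rest (all of step 2 and all of step 3 and linear speed of each of case1, case2, case3, case4, strap below 0.02 m/s); the robot touches nothing.
It fails at once if a bystander is pushed more than 5 cm away (distance of any of dish, marker, oil, jar1, notebook from where it was at the start of the episode above 0.05 m).
Of case1, case2, case3, case4 only 3 to 4 are there at a start; the rules pass over those that are not, and their reading is None.
At some moment in a run one of strap may be knocked a few centimetres aside while the robot is not near it.
It also fails if it takes over 210 s, if anything falls off the work surface, if the arm or the gripper's body presses on something with over 40 N, if the wrist force passes 120 N, or if a joint passes its speed limit or range.

## Working session

There is one attempt and no reset: what is moved stays moved. The work goes in short steps, Python scripts to look and compute and a tool call to move; the robot and the scene stay as the last step left them, time stands still between calls to the robot, and variables do not carry over. Pictures are saved under pics/ and viewed, and the job is handed in when it is done.

Besides the shell and the picture viewer there is one more tool, called by a JSON object that holds its "fn" and its "kwargs", one argument or row to a line. send_rows: Moves the arm, as the interface text tells. Shifts and turns lie within -1 to 1; 1 stands for 0.5 m of shift or 180 degrees of turn. Its arguments: {"type":"object","properties":{"series":{"type":"array"},"claw":{"type":"number"}},"required":["series"]}

```bash
ls; mkdir -p pics; python3 - <<'E'
from cell import arm
import cv2,numpy as np
print(arm.observe())
for n in("side","top"):
    p=arm.camera_params(n);print(n,np.array(p["K"]).round(2).tolist(),np.array(p["extrinsics"]).round(4).tolist(),[k for k in p])
    cv2.imwrite(f"pics/{n}0.png",arm.grab_frame(n))
E
```

```text
pics
{'t': 0.0, 'joint_pos': array([ 1.14403113e+00,  3.20289661e-01,  1.56569237e+00,  2.88782073e-05,
        1.25741842e+00, -2.00440613e-02]), 'joint_vel': array([ 0.00049995, -0.00112472, -0.00083844,  0.00026715,  0.00134573,
       -0.00045756]), 'effort': array([ 4.55324707e-04, -4.12464416e+01, -2.31979984e+01,  7.26646115e-02,
        4.56305640e-02, -1.52197899e-04]), 'position': array([0.22726801, 0.52761177, 0.21311641]), 'tcp_rot': array([-1.37556079, -0.90344661,  0.9059883 ]), 'ft_force': array([ 0.33383351, -0.66314138, -0.08142127]), 'ft_torque': array([ 0.01161669, -0.02832061,  0.00608221]), 'finger_gap': 0.09149964158940009}
side [[591.67, 0.0, 324.83], [0.0, 591.67, 251.25], [0.0, 0.0, 1.0]] [[-0.9927, 0.082, -0.0888, 0.4205], [-0.1206, -0.6216, 0.774, 1.0125], [0.0082, 0.779, 0.627, 0.9001], [0.0, 0.0, 0.0, 1.0]] ['K', 'extrinsics']
top [[452.42, 0.0, 317.51], [0.0, 452.42, 242.64], [0.0, 0.0, 1.0]] [[-0.0094, 0.9813, -0.1923, 0.3066], [-0.9997, -0.0136, -0.0206, -0.037], [-0.0228, 0.192, 0.9811, 1.1283], [0.0, 0.0, 0.0, 1.0]] ['K', 'extrinsics']
```

View pics/side0.png

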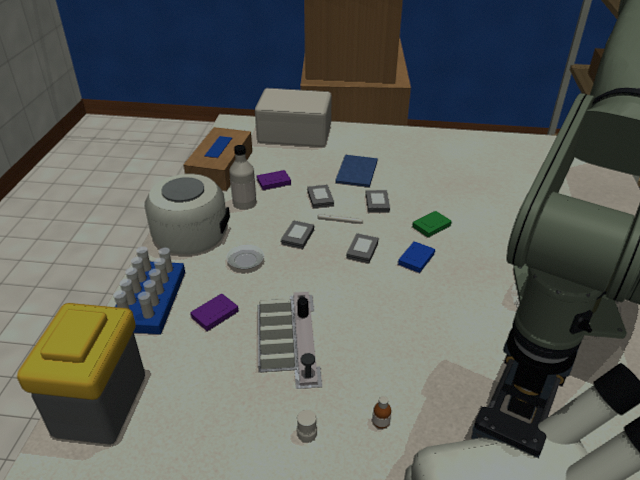

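View pics/top0.png

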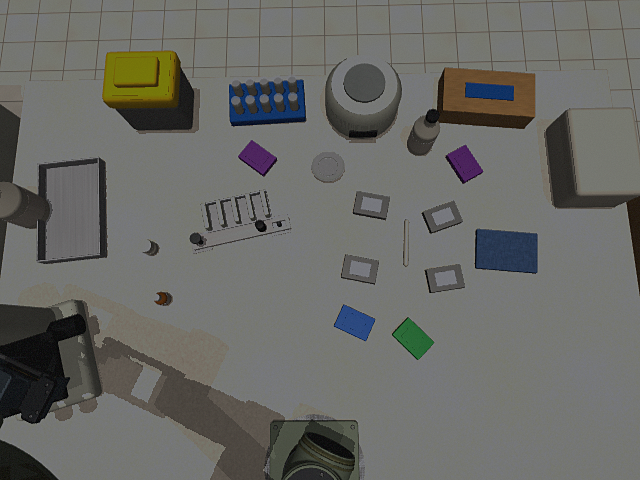

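The four grey cases with white labels are at top-view (372,205), (442,217), (360,269) and (445,278). They fit the description. The purple blocks at (258,157) and (465,163), the blue one at (355,322) and the green one at (413,338) are look-alikes and stay put. I'll check them in a crop before measuring.

```bash
python3 - <<'E'
import cv2,numpy as np
t=cv2.imread("pics/top0.png")
c=np.clip(t[185:305,325:485].astype(float)*1.6,0,255).astype(np.uint8);cv2.imwrite("pics/c1.png",cv2.resize(c,None,fx=5,fy=5,interpolation=cv2.INTER_CUBIC))
c=np.clip(t[175:265,180:300].astype(float)*1.6,0,255).astype(np.uint8);cv2.imwrite("pics/c2.png",cv2.resize(c,None,fx=6,fy=6,interpolation=cv2.INTER_CUBIC))
s=cv2.imread("pics/side0.png")
c=s[280:400,240:340];cv2.imwrite("pics/c3.png",cv2.resize(c,None,fx=5,fy=5,interpolation=cv2.INTER_CUBIC))
E
```

```text
(no output)
```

View pics/c1.png

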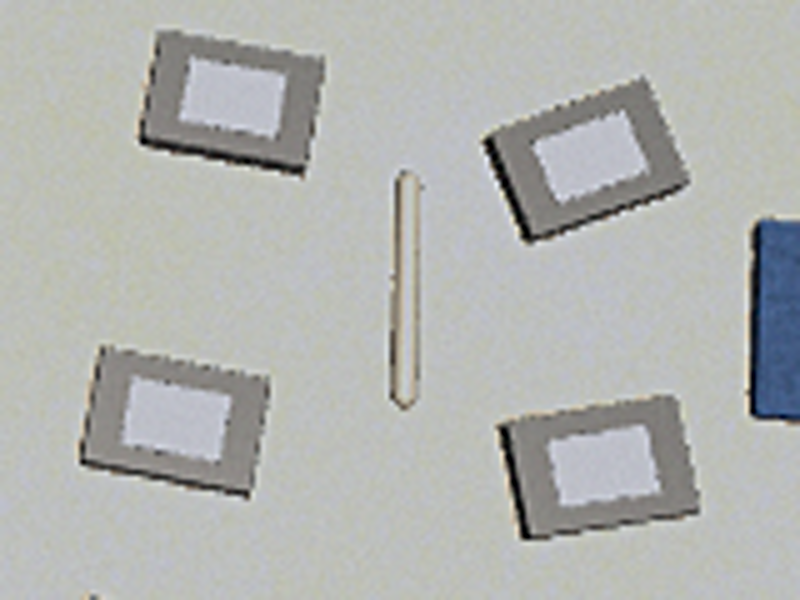

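View pics/c2.png

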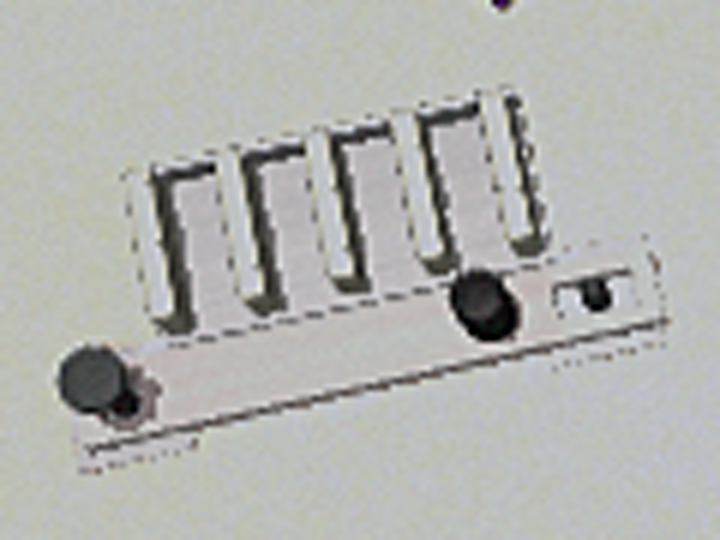

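View pics/c3.png

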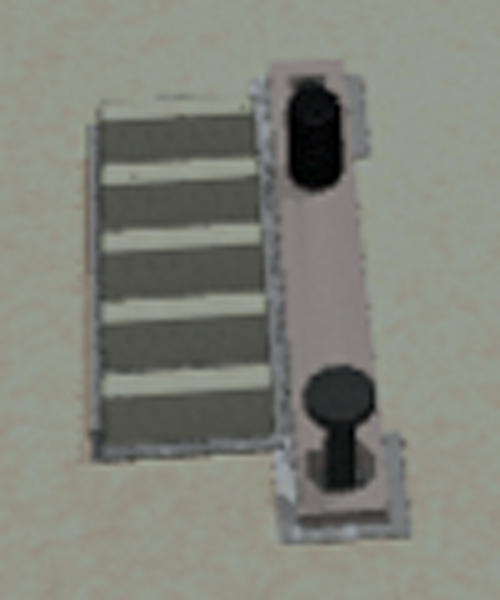

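The crop confirms four grey cases with white labels, and the rack with the strap fitted: bolt 1 head at (195,238), knob (260,224), bolt 2 (279,223). Next I'll measure them by casting rays.

```bash
cat > h.py <<'E'
import cv2,numpy as np
from scipy.spatial.transform import Rotation as R
from cell import arm
P={n:arm.camera_params(n) for n in("side","top")}
def ray(n,u,v):
    K=np.array(P[n]["K"]);T=np.array(P[n]["extrinsics"])
    d=np.array([(u-K[0,2])/K[0,0],-(v-K[1,2])/K[1,1],-1.]);return T[:3,3],T[:3,:3]@d
def onz(n,u,v,z):
    o,d=ray(n,u,v);return o+d*(z-o[2])/d[2]
def proj(n,p):
    K=np.array(P[n]["K"]);T=np.array(P[n]["extrinsics"]);q=T[:3,:3].T@(np.array(p)-T[:3,3])
    return K[0,0]*q[0]/-q[2]+K[0,2],K[1,1]*-q[1]/-q[2]+K[1,2]
def tri(a,b):
    o1,d1=ray("top",*a);o2,d2=ray("side",*b)
    A=np.array([d1,-d2]).T;s=np.linalg.lstsq(A,o2-o1,rcond=None)[0];p,q=o1+s[0]*d1,o2+s[1]*d2
    return (p+q)/2,np.linalg.norm(p-q)
def snap(n,f,crop=None,s=1,g=1.5):
    im=arm.grab_frame(n);cv2.imwrite(f"pics/{f}_full.png",im)
    if crop: x0,y0,x1,y1=crop;c=im[y0:y1,x0:x1]
    else:c=im
    c=np.clip(c.astype(float)*g,0,255).astype(np.uint8)
    cv2.imwrite(f"pics/{f}.png",cv2.resize(c,None,fx=s,fy=s,interpolation=cv2.INTER_CUBIC));return im
def cases(im,view="top",z=18e-3,mn=60):
    # white label rectangles
    hsv=cv2.cvtColor(im,cv2.COLOR_BGR2HSV);return hsv
E
python3 - <<'E'
from h import *
s=arm.observe();M=R.from_rotvec(s["tcp_rot"]).as_matrix();print("tool axes cols",M.round(3).tolist())
t=cv2.imread("pics/top0.png");sd=cv2.imread("pics/side0.png")
for n,p in (("top",(372,205)),("top",(442,217)),("top",(340,240)),("top",(360,258)),("top",(390,205))):
    print(p,t[p[1],p[0]])
for w in (((365,200),),):pass
# grey bodies: dark vs counter
E
```

```text
tool axes cols [[0.396, -0.001, -0.918], [0.918, -0.001, 0.396], [-0.002, -1.0, -0.0]]
(372, 205) [124 119 117]
(442, 217) [126 121 120]
(340, 240) [117 120 117]
(360, 258) [78 79 81]
(390, 205) [120 121 120]
```

```bash
cat >> h.py <<'E'
def label(im,c,r=16):
    x0,y0=c[0]-r,c[1]-r;roi=cv2.resize(im[y0:y0+2*r,x0:x0+2*r],None,fx=8,fy=8,interpolation=cv2.INTER_CUBIC)
    g=cv2.cvtColor(roi,cv2.COLOR_BGR2GRAY);m=(g>100).astype(np.uint8)
    n,l,st,ce=cv2.connectedComponentsWithStats(m);k=l[8*r,8*r]
    cs,_=cv2.findContours((l==k).astype(np.uint8),cv2.RETR_EXTERNAL,cv2.CHAIN_APPROX_NONE)
    b=cv2.boxPoints(cv2.minAreaRect(max(cs,key=cv2.contourArea)))
    return (b+.5)/8-.5+np.array([x0,y0])
E
python3 - <<'E'
from h import *
t=cv2.imread("pics/top0.png");sd=cv2.imread("pics/side0.png")
for c in((372,205),(442,217),(360,269),(445,278)):
    b=label(t,c);w=np.array([onz("top",*p,.018) for p in b]);e=[w[1]-w[0],w[2]-w[1]];e.sort(key=np.linalg.norm)
    L=e[1];print(c,"ctr",w.mean(0).round(4),"size",[np.linalg.norm(x).round(4) for x in e],"longyaw",np.degrees(np.arctan2(L[1],L[0])).round(1)%180)
print("side proj check",[np.round(proj("side",onz("top",*c,.018)),1) for c in((372,205),(442,217),(360,269),(445,278))])
b1=onz("top",195.3,238.3,.056);kn=onz("top",260.5,224.2,.052);b2=onz("top",279.5,223.3,.021)
print(b1,kn,b2,np.linalg.norm((b2-b1)[:2]),np.linalg.norm((kn-b1)[:2]))
for p in(b1,kn,b2):print(np.round(proj("side",p),1))
# fins bright
g=cv2.cvtColor(t,cv2.COLOR_BGR2GRAY)[180:240,195:280];print(g.max());
m=cv2.resize(g,None,fx=4,fy=4,interpolation=cv2.INTER_CUBIC)
print(np.percentile(g,[50,80,90,95,99]))
for th in (135,145,155):
    n,l,st,ce=cv2.connectedComponentsWithStats((m>th).astype(np.uint8))
    print(th,[(st[i,4],(ce[i]/4+[195,180]).round(1)) for i in range(1,n) if st[i,4]>150])
E
```

```text
(372, 205) ctr [ 0.622  -0.1509  0.018 ] size [np.float64(0.0353), np.float64(0.0512)] longyaw 78.0
(442, 217) ctr [ 0.5884 -0.3289  0.018 ] size [np.float64(0.0352), np.float64(0.0523)] longyaw 109.6
(360, 269) ctr [ 0.458  -0.1174  0.018 ] size [np.float64(0.0356), np.float64(0.051)] longyaw 78.1
(445, 278) ctr [ 0.4322 -0.3257  0.018 ] size [np.float64(0.0351), np.float64(0.0519)] longyaw 98.1
side proj check [array([299. , 229.7]), array([321.3, 192.5]), array([363.4, 243.6]), array([378. , 197.2])]
[0.531698   0.28308251 0.056     ] [0.56558577 0.12491068 0.052     ] [0.57466274 0.08156817 0.021     ] 0.2060436716962365 0.1617612685765064
[309.1 355.8]
[303.7 297.9]
[302.7 294.3]
136
[118. 120. 122. 125. 130.]
135 []
145 []
155 []
```

```bash
cat >> h.py <<'E'
O=np.array([.6093,.1923]);TH=-78.0
def rk(x,y,z=0,O_=None,th=None):
    a=np.radians(TH if th is None else th);o=O if O_ is None else O_
    return np.array([o[0]+x*np.cos(a)-y*np.sin(a),o[1]+x*np.sin(a)+y*np.cos(a),z])
def overlay(n,im,crop,s,f,pts=()):
    x0,y0,x1,y1=crop;c=np.clip(im[y0:y1,x0:x1].astype(float)*1.6,0,255).astype(np.uint8)
    c=cv2.resize(c,None,fx=s,fy=s,interpolation=cv2.INTER_CUBIC)
    q=lambda p:tuple(np.round((np.array(proj(n,p))-[x0,y0]+.5)*s-.5).astype(int))
    for k in range(-2,3):
        cv2.polylines(c,[np.array([q(rk(k*.038+a,b,.036)) for a,b in((-.006,-.033),(.006,-.033),(.006,.033),(-.006,.033))])],True,(0,0,255),1)
    for p in pts: cv2.circle(c,q(p),3,(0,255,0),-1)
    cv2.imwrite(f"pics/{f}.png",c)
E
python3 - <<'E'
from h import *
t=cv2.imread("pics/top0.png");sd=cv2.imread("pics/side0.png")
pts=[rk(-.105,-.057,.056),rk(.1,-.057,.022),rk(.055,-.057,.052)]
overlay("top",t,(185,180,295,260),7,"o1",pts);overlay("side",sd,(245,285,335,395),6,"o2",pts)
E
```

```text
(no output)
```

View pics/o1.png

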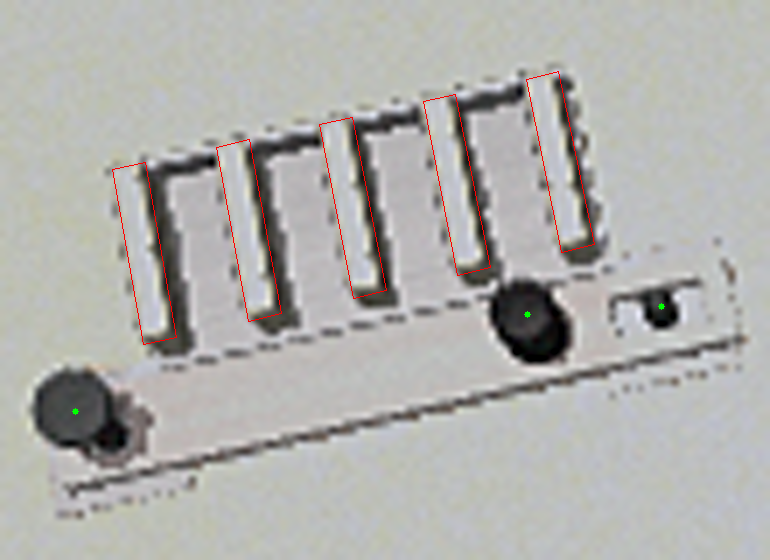

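View pics/o2.png

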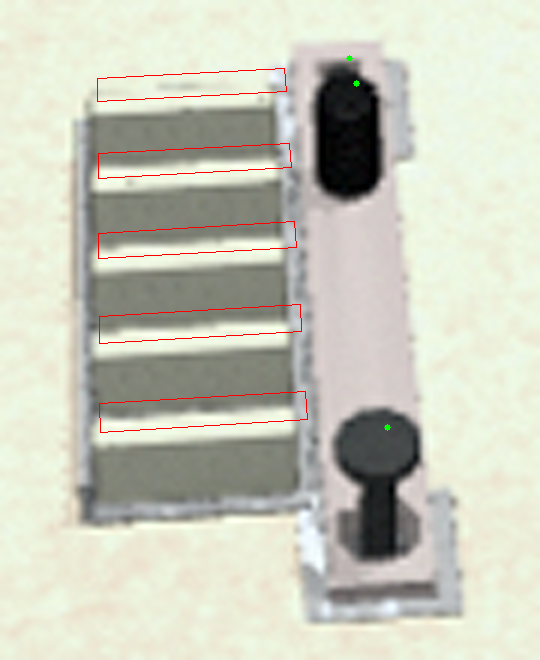

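Distances check out: bolt spacing measures 206 mm against 205, and knob to bolt 1 is 162 mm against 160. The labels reproject into both views within about 2 px.

The tool can only point down, so I'll stand each case up this way:
1. Grip it at its right end and lay its other end on the rack's right-hand fin.
2. Push the low end in until it stands.
3. Re-grip from above and insert it in a slot.

The strap comes first.

```bash
cat >> h.py <<'E'
def rel(p,yaw=None,note=""):
    "print row (units of the move tool) from measured pose to world p, jaw-axis yaw deg (mod 180)"
    s=arm.observe();M=R.from_rotvec(s["tcp_rot"]).as_matrix();d=M.T@(np.array(p)-s["position"])/.5
    cy=np.degrees(np.arctan2(M[1,0],M[0,0]));tw=0
    if yaw is not None: tw=-((yaw-cy+90)%180-90)/180
    print(note,"row",d.round(4).tolist()+[round(tw,4)],"yaw",cy.round(1));return d,tw
def st():
    s=arm.observe();M=R.from_rotvec(s["tcp_rot"]).as_matrix()
    a=np.radians(TH);d=s["position"][:2]-O;r=[d[0]*np.cos(a)+d[1]*np.sin(a),-d[0]*np.sin(a)+d[1]*np.cos(a)]
    print("t",round(s["t"],2),"pos",s["position"].round(4),"rack",np.round(r,4),"F",s["ft_force"].round(2),"T",s["ft_torque"].round(2),"gap",round(s["finger_gap"],4),"q",s["joint_pos"].round(2),"tilt",M[2].round(3))
E
python3 - <<'E'
from h import *
st();k=rk(.055,-.057,.052);rel([k[0],k[1],.15],12)
for n,p in(("oil",(163,302)),("jar",(152,250)),("dish",(328,167)),("nbTL",(476,230)),("nbBL",(475,268))):print(n,onz("top",*p,.012 if 'nb' in n else 0).round(3))
E
```

```text
t 0.1 pos [0.2273 0.5277 0.2132] rack [-0.4075 -0.3039] F [ 0.13 -0.67  0.22] T [0.07 0.03 0.08] gap 0.0913 q [ 1.14  0.32  1.57 -0.    1.26 -0.02] tilt [-0.002 -1.    -0.   ]
 row [-0.4693, 0.1272, -0.9375, np.float64(0.3039)] yaw 66.7
oil [0.382 0.374 0.   ]
jar [0.514 0.41  0.   ]
dish [ 0.73  -0.043  0.   ]
nbTL [ 0.552 -0.411  0.012]
nbBL [ 0.456 -0.402  0.012]
```

{"fn": "send_rows", "kwargs": {
  "series": [-0.469, 0.127, -0.9375, 0.304, -0.469, 0.127, -0.9375, 0.304, -0.469, 0.127, -0.9375, 0.304, -0.469, 0.127, -0.9375, 0.304, -0.469, 0.127, -0.9375, 0.304, -0.469, 0.127, -0.9375, 0.304, -0.469, 0.127, -0.9375, 0.304, -0.469, 0.127, -0.9375, 0.304, -0.469, 0.127, -0.9375, 0.304, -0.469, 0.127, -0.9375, 0.304, -0.469, 0.127, -0.9375, 0.304, -0.469, 0.127, -0.9375, 0.304],
  "claw": 0.2
}}

```text
t: 1.3
position: [0.5669, 0.1242, 0.1492]
tcp_rot: [-1.566, -0.16, 0.161]
ft_force: [-0.6, -0.1, -0.3]
finger_gap: 0.0547
```

```bash
python3 - <<'E'
from h import *
st();k=rk(.055,-.057,.052);rel([k[0],k[1]+.001,.034],12)
E
```

```text
t 1.3 pos [0.5669 0.1242 0.1492] rack [ 0.0578 -0.0556] F [-0.59 -0.14 -0.34] T [-0.03  0.1   0.02] gap 0.0547 q [ 0.2   0.38  1.65 -0.    1.12 -0.01] tilt [-0.001 -1.    -0.001]
 row [-0.0021, 0.2303, 0.0078, np.float64(-0.0016)] yaw 11.7
```

{"fn": "send_rows", "kwargs": {
  "series": [-0.002, 0.1, 0.008, 0, -0.002, 0.18, 0.008, 0, -0.002, 0.23, 0.008, 0, -0.002, 0.23, 0.008, 0]
}}

```text
t: 1.7
position: [0.561, 0.1313, 0.0359]
tcp_rot: [-1.565, -0.161, 0.168]
ft_force: [-5.9, -2.3, 11.1]
finger_gap: 0.0545
```

{"fn": "send_rows", "kwargs": {
  "series": [0, 0, 0, 0, 0, 0, 0, 0, 0, 0, 0, 0, 0, 0, 0, 0, 0, 0, 0, 0],
  "claw": -1
}}

```text
t: 2.2
position: [0.5647, 0.1316, 0.0357]
tcp_rot: [-1.564, -0.167, 0.162]
ft_force: [2.2, 2.4, 0.4]
finger_gap: 0.023
```

```bash
python3 - <<'E'
from h import *
st();snap("side","g1",(230,230,370,400),4)
E
```

```text
t 2.2 pos [0.5647 0.1316 0.0357] rack [ 0.0501 -0.0562] F [2.25 2.36 0.38] T [ 0.27 -0.64  0.1 ] gap 0.023 q [ 0.21  0.49  1.79  0.    0.86 -0.  ] tilt [ 0.003 -1.     0.   ]
```

View pics/g1.png

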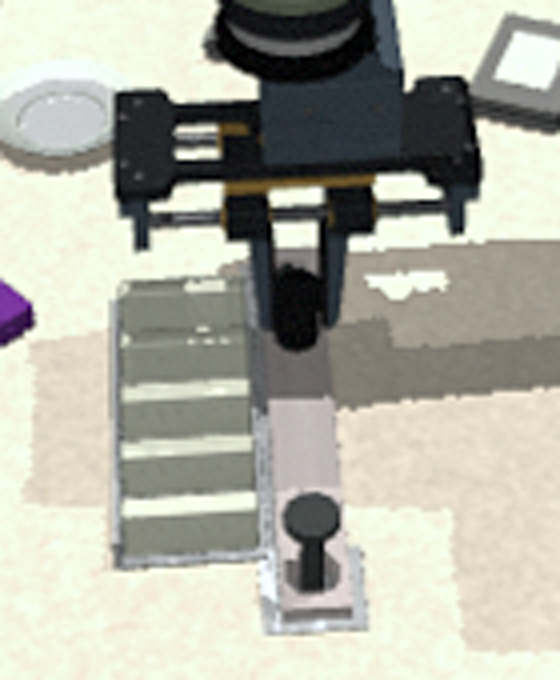

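The side view shows both fingers on the knob at crop (297,305), gap 23 mm. Next I lift the strap.

{"fn": "send_rows", "kwargs": {
  "series": [0, -0.02, 0, 0, 0, -0.04, 0, 0, 0, -0.06, 0, 0, 0, -0.068, 0, 0, 0, -0.068, 0, 0, 0, -0.068, 0, 0]
}}

```text
t: 2.85
position: [0.5627, 0.1307, 0.0692]
tcp_rot: [-1.565, -0.163, 0.165]
ft_force: [0.2, -0.7, -2.6]
finger_gap: 0.0229
```

```bash
python3 - <<'E'
from h import *
st();snap("side","g2",(230,230,370,400),4)
s=arm.observe();M=R.from_rotvec(s["tcp_rot"]).as_matrix();b1=rk(-.105,-.057)
p=s["position"];v=p-b1;v[2]=0
rows=[]
for k in range(1,13):
    a=np.radians(-5.5*k);c=np.cos(a);q=b1+np.array([c*v[0]-np.sin(a)*v[1],np.sin(a)*v[0]+c*v[1],0]);d=M.T@(q*[1,1,0]-p*[1,1,0])/.5
    rows+=[*d.round(3).tolist(),round(5.5*k/180,4)]
print(rows)
E
```

```text
t 2.85 pos [0.5627 0.1307 0.0692] rack [ 0.0505 -0.0584] F [ 0.23 -0.73 -2.59] T [-0.14  0.    0.01] gap 0.0229 q [ 0.21  0.45  1.76  0.    0.94 -0.  ] tilt [-0.001 -1.     0.   ]
[-0.03, 0.0, 0.002, 0.0306, -0.059, 0.0, 0.006, 0.0611, -0.088, 0.0, 0.014, 0.0917, -0.116, 0.0, 0.024, 0.1222, -0.143, 0.0, 0.036, 0.1528, -0.169, 0.0, 0.052, 0.1833, -0.193, 0.0, 0.069, 0.2139, -0.215, 0.0, 0.089, 0.2444, -0.236, 0.0, 0.111, 0.275, -0.254, 0.0, 0.135, 0.3056, -0.269, 0.0, 0.16, 0.3361, -0.282, 0.0, 0.187, 0.3667]
```

View pics/g2.png

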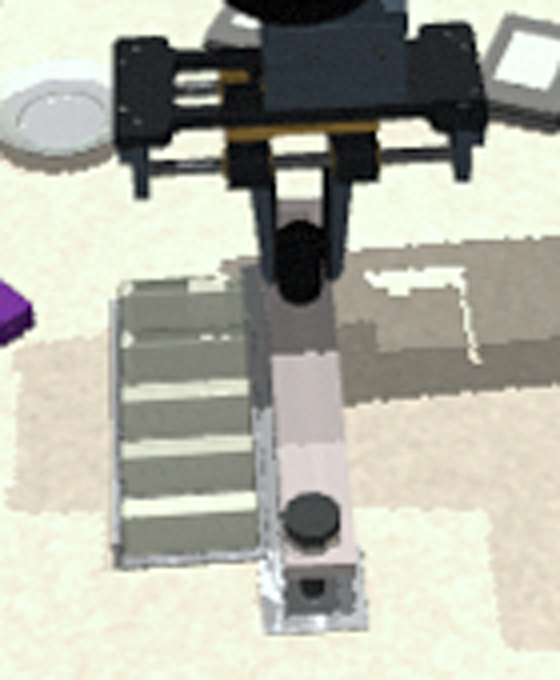

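The strap lifted level: the bolt 1 shank shows below it at crop (312,588) and the free end is clear of bolt 2. Now I swing it 66° clockwise.

{"fn": "send_rows", "kwargs": {
  "series": [-0.03, 0, 0.002, 0.0306, -0.059, 0, 0.006, 0.0611, -0.088, 0, 0.014, 0.0917, -0.116, 0, 0.024, 0.1222, -0.143, 0, 0.036, 0.1528, -0.169, 0, 0.052, 0.1833, -0.193, 0, 0.069, 0.2139, -0.215, 0, 0.089, 0.2444, -0.236, 0, 0.111, 0.275, -0.254, 0, 0.135, 0.3056, -0.269, 0, 0.16, 0.3361, -0.282, 0, 0.187, 0.3667]
}}

```text
t: 4.1
position: [0.4049, 0.1933, 0.0691]
tcp_rot: [-1.443, 0.74, -0.738]
ft_force: [0.4, 0.4, -3.1]
finger_gap: 0.0235
```

{"fn": "send_rows", "kwargs": {
  "series": [0, 0.015, 0, 0, 0, 0.03, 0, 0, 0, 0.045, 0, 0, 0, 0.06, 0, 0, 0, 0.066, 0, 0, 0, 0.066, 0, 0]
}}

```text
t: 4.7
position: [0.4062, 0.1928, 0.036]
tcp_rot: [-1.443, 0.736, -0.736]
ft_force: [-0.3, -0.0, -1.6]
finger_gap: 0.0228
```

```bash
python3 - <<'E'
from h import *
st();snap("side","g3",(230,230,400,420),4)
E
```

```text
t 4.7 pos [0.4062 0.1928 0.036 ] rack [-0.0427 -0.1986] F [-0.32 -0.01 -1.64] T [-0.13  0.2  -0.01] gap 0.0228 q [ 0.42  0.33  2.09 -0.    0.73  1.36] tilt [-0.    -1.    -0.001]
```

View pics/g3.png

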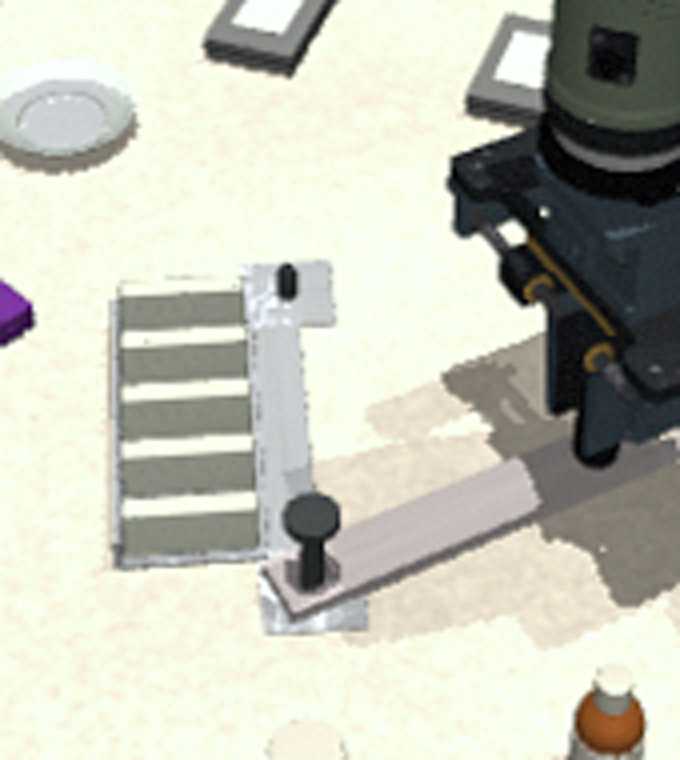

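Strap laid aside. I release the knob and rise.

{"fn": "send_rows", "kwargs": {
  "series": [0, 0.003, 0, 0, 0, 0.003, 0, 0]
}}

```text
t: 4.95
position: [0.4066, 0.1932, 0.0355]
tcp_rot: [-1.442, 0.735, -0.736]
ft_force: [-0.9, -1.5, 3.7]
finger_gap: 0.0231
```

{"fn": "send_rows", "kwargs": {
  "series": [0, 0, 0, 0, 0, 0, 0, 0, 0, -0.08, 0, 0, 0, -0.18, 0, 0, 0, -0.27, 0, 0, 0, -0.27, 0, 0, 0, -0.27, 0, 0],
  "claw": 0.5
}}

```text
t: 5.65
position: [0.4064, 0.1934, 0.1706]
tcp_rot: [-1.441, 0.734, -0.737]
ft_force: [-0.7, -0.4, 0.4]
finger_gap: 0.0685
```

```bash
cat >> h.py <<'E'
def cpose(ctr,longyaw,off=.0465):
    a=np.radians(longyaw);u=np.array([np.cos(a),np.sin(a)]);u=u if u[1]<0 else -u
    return ctr[:2]+off*u,longyaw-90
E
python3 - <<'E'
from h import *
st();snap("side","g4",(230,230,400,420),4)
p,y=cpose(np.array([.622,-.1509]),78);print(p,y);rel([*p,.06],y)
E
```

```text
t 5.65 pos [0.4064 0.1934 0.1706] rack [-0.0433 -0.1982] F [-0.7  -0.44  0.43] T [-0.08  0.23  0.04] gap 0.0685 q [0.42 0.16 1.9  0.   1.08 1.36] tilt [ 0.    -1.     0.003]
[ 0.61233211 -0.19638386] -12
 row [0.8733, 0.2185, -0.1224, np.float64(-0.2335)] yaw -54.0
```

View pics/g4.png

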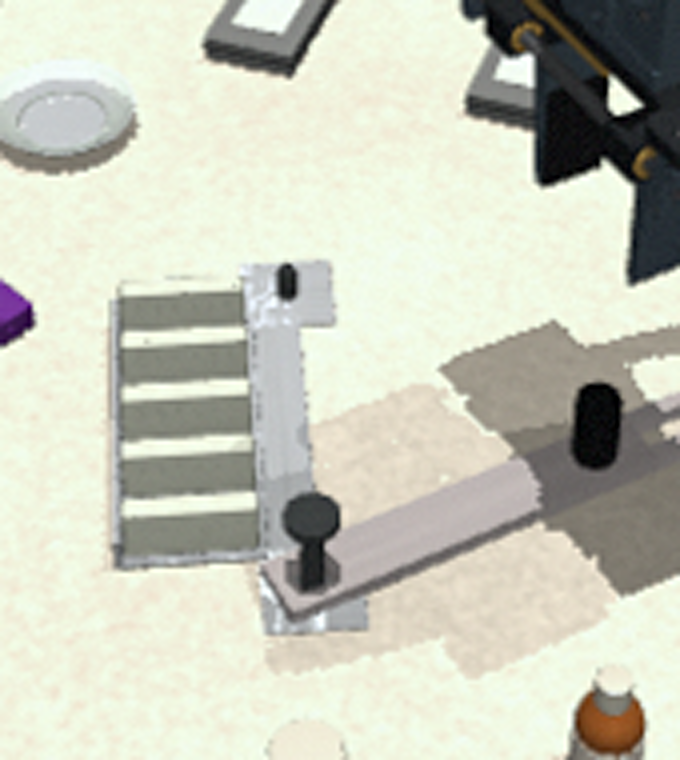

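{"fn": "send_rows", "kwargs": {
  "series": [0.873, 0.02, -0.122, -0.2335, 0.873, 0.02, -0.122, -0.2335, 0.873, 0.02, -0.122, -0.2335, 0.873, 0.02, -0.122, -0.2335, 0.873, 0.02, -0.122, -0.2335, 0.873, 0.02, -0.122, -0.2335, 0.873, 0.02, -0.122, -0.2335, 0.873, 0.02, -0.122, -0.2335, 0.873, 0.12, -0.122, -0.2335, 0.873, 0.22, -0.122, -0.2335, 0.873, 0.22, -0.122, -0.2335, 0.873, 0.22, -0.122, -0.2335]
}}

```text
t: 6.9
position: [0.6091, -0.1959, 0.0527]
tcp_rot: [-1.562, 0.176, -0.156]
ft_force: [-1.2, 1.2, 0.1]
finger_gap: 0.0684
```

```bash
python3 - <<'E'
from h import *
st();snap("side","g5",(230,150,400,270),4)
p,y=cpose(np.array([.622,-.1509]),78);rel([*p,.005],y)
E
```

```text
t 6.9 pos [ 0.6091 -0.1959  0.0527] rack [ 0.3797 -0.0809] F [-1.16  1.23  0.1 ] T [-0.09  0.07 -0.  ] gap 0.0684 q [-0.33  0.56  1.61 -0.    0.99 -0.12] tilt [-0.013 -1.     0.002]
 row [0.0046, 0.1017, -0.0012, np.float64(-0.0004)] yaw -12.1
```

View pics/g5.png

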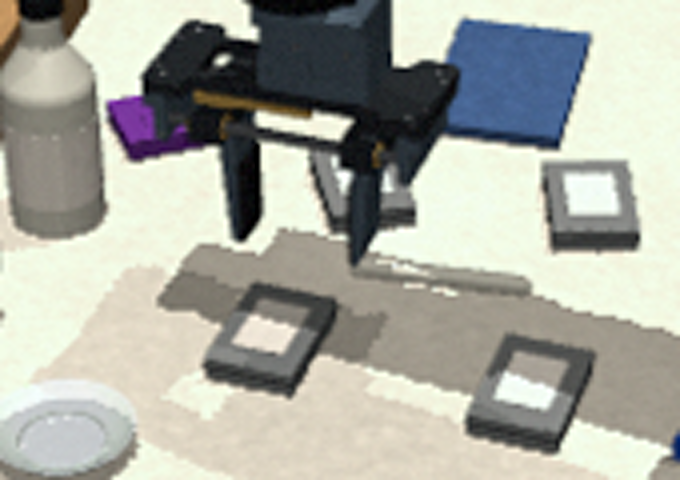

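```bash
python3 - <<'E'
from h import *
for p in((406,219),(405,266),(402.5,243),(409,243)):print(onz("top",*p,.006).round(4))
for p in((318.5,217.5),(362,220)):print(onz("side",*p,.006).round(4))
E
```

```text
[ 0.5847 -0.2391  0.006 ]
[ 0.4643 -0.231   0.006 ]
[ 0.5227 -0.2274  0.006 ]
[ 0.5225 -0.2437  0.006 ]
[ 0.5802 -0.2277  0.006 ]
[ 0.4675 -0.2315  0.006 ]
```

{"fn": "send_rows", "kwargs": {
  "series": [0.002, 0.04, -0.001, 0, 0.002, 0.085, -0.001, 0, 0.002, 0.085, -0.001, 0, 0.002, 0.085, -0.001, 0]
}}

```text
t: 7.35
position: [0.6143, -0.1959, 0.0187]
tcp_rot: [-1.565, 0.163, -0.165]
ft_force: [0.4, -1.0, 0.4]
finger_gap: 0.0684
```

```bash
python3 - <<'E'
from h import *
st()
p,y=cpose(np.array([.622,-.1509]),78);rel([*p,.005],y)
E
```

```text
t 7.35 pos [ 0.6143 -0.1959  0.0187] rack [ 0.3808 -0.0758] F [ 0.44 -1.03  0.43] T [-0.07  0.05  0.  ] gap 0.0684 q [-0.33  0.59  1.64  0.    0.91 -0.12] tilt [ 0.001 -1.     0.   ]
 row [-0.0038, 0.0273, -0.0017, np.float64(0.0002)] yaw -12.0
```

{"fn": "send_rows", "kwargs": {
  "series": [-0.003, 0.026, -0.002, 0, -0.003, 0.026, -0.002, 0, -0.003, 0.026, -0.002, 0]
}}

```text
t: 7.65
position: [0.6122, -0.1972, 0.0047]
tcp_rot: [-1.564, 0.164, -0.165]
ft_force: [-0.2, 0.7, -0.8]
finger_gap: 0.0685
```

{"fn": "send_rows", "kwargs": {
  "series": [0, 0, 0, 0, 0, 0, 0, 0, 0, 0, 0, 0, 0, 0, 0, 0],
  "claw": -1
}}

```text
t: 8.05
position: [0.6127, -0.1974, 0.0049]
tcp_rot: [-1.565, 0.164, -0.165]
ft_force: [0.2, -0.7, 2.4]
finger_gap: 0.0572
```

{"fn": "send_rows", "kwargs": {
  "series": [0, -0.06, 0, 0, 0, -0.12, 0, 0, 0, -0.2, 0, 0, 0, -0.2, 0, 0, 0, -0.2, 0, 0]
}}

```text
t: 8.55
position: [0.6124, -0.1973, 0.1051]
tcp_rot: [-1.565, 0.163, -0.165]
ft_force: [-0.8, 0.2, -1.6]
finger_gap: 0.0575
```

```bash
python3 - <<'E'
from h import *
st();snap("side","g6",(230,130,400,270),4)
E
```

```text
t 8.55 pos [ 0.6124 -0.1973  0.1051] rack [ 0.3818 -0.078 ] F [-0.82  0.23 -1.63] T [-0.17  0.09  0.  ] gap 0.0575 q [-0.33  0.5   1.55 -0.    1.08 -0.12] tilt [ 0.001 -1.    -0.   ]
```

View pics/g6.png

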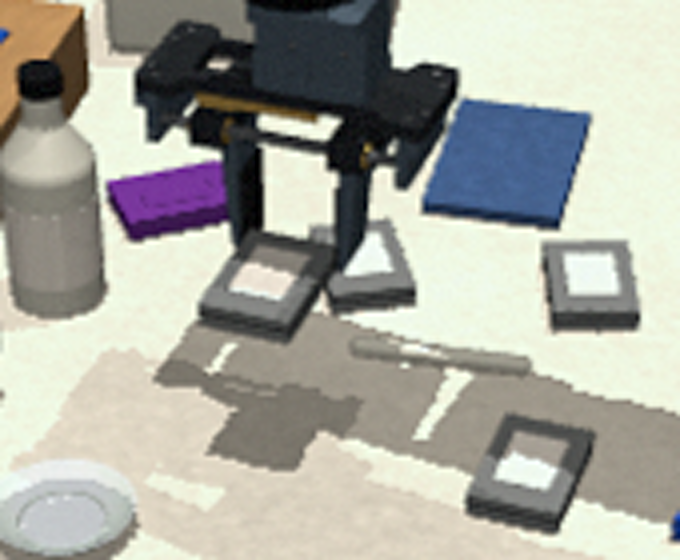

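The case is gripped by its end and stays level at crop (265,285). Now I carry it to the rack's right end.

```bash
python3 - <<'E'
from h import *
p=rk(.146,0);rel([p[0],p[1],.075],12)
E
```

```text
row [-0.0473, 0.0574, 0.494, np.float64(-0.1333)] yaw -12.0
```

{"fn": "send_rows", "kwargs": {
  "series": [-0.047, 0, 0.494, -0.1333, -0.047, 0, 0.494, -0.1333, -0.047, 0, 0.494, -0.1333, -0.047, 0, 0.494, -0.1333, -0.047, 0, 0.494, -0.1333, -0.047, 0.057, 0.494, -0.1333, -0.047, 0.057, 0.494, -0.1333, -0.047, 0.057, 0.494, -0.1333, -0.047, 0.057, 0.494, -0.1333, -0.047, 0.057, 0.494, -0.1333]
}}

```text
t: 9.6
position: [0.6412, 0.0481, 0.0768]
tcp_rot: [-1.565, -0.164, 0.162]
ft_force: [1.2, 0.2, -1.7]
finger_gap: 0.0573
```

```bash
python3 - <<'E'
from h import *
st();im=snap("side","g7",(220,180,360,320),4);im=snap("top","g8",(180,150,330,260),4)
p=rk(.146,0);rel([p[0],p[1],.044],12)
E
```

```text
t 9.6 pos [0.6412 0.0481 0.0768] rack [0.1477 0.0012] F [ 1.16  0.22 -1.73] T [-0.18  0.01 -0.01] gap 0.0573 q [ 0.06  0.53  1.59  0.    1.02 -0.15] tilt [ 0.001 -1.    -0.   ]
 row [-0.0025, 0.0655, 0.0029, np.float64(-0.0005)] yaw 11.9
```

View pics/g7.png

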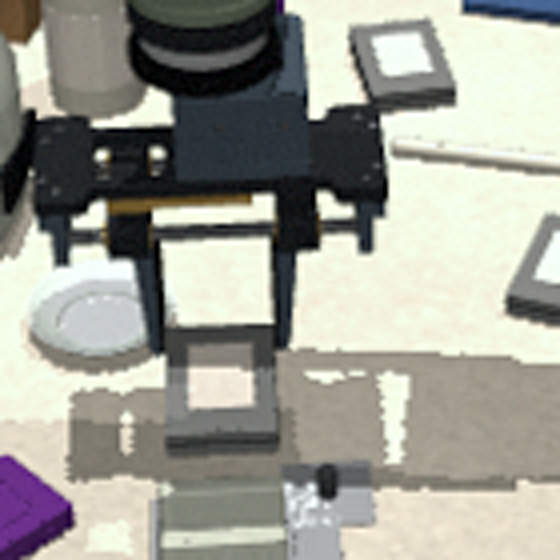

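View pics/g8.png

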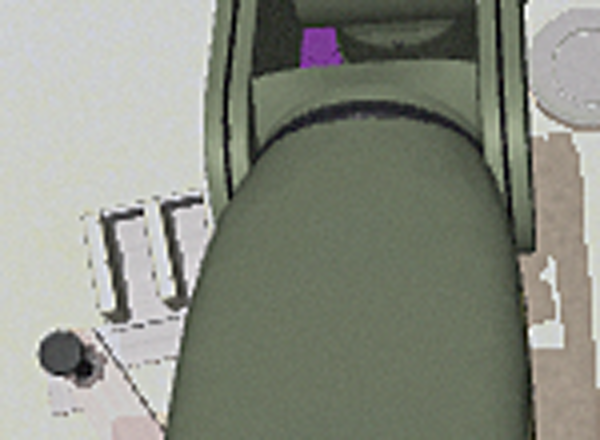

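Case aligned with the rack's right end in the side view. I lower so the far end meets the fin and the case pivots.

{"fn": "send_rows", "kwargs": {
  "series": [-0.002, 0.03, 0.003, 0, -0.002, 0.06, 0.003, 0, -0.002, 0.07, 0.003, 0, -0.002, 0.08, 0.003, 0, -0.002, 0.09, 0.003, 0, -0.002, 0.09, 0.003, 0]
}}

```text
t: 10.3
position: [0.64, 0.0499, 0.0314]
tcp_rot: [-1.565, -0.165, 0.163]
ft_force: [-0.3, -2.9, 2.5]
finger_gap: 0.0576
```

```bash
python3 - <<'E'
from h import *
st();im=snap("side","g9",(220,200,360,320),4)
E
```

```text
t 10.3 pos [0.64   0.0499 0.0314] rack [0.1457 0.0004] F [-0.34 -2.9   2.48] T [-0.41  0.22  0.1 ] gap 0.0576 q [ 0.06  0.58  1.64 -0.    0.93 -0.15] tilt [ 0.001 -1.    -0.001]
```

View pics/g9.png

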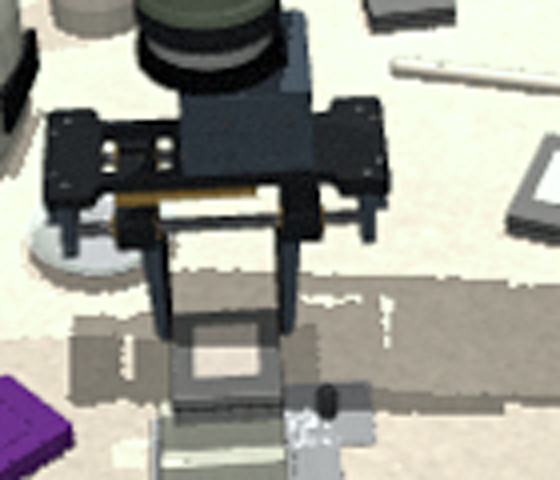

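It pivots with only 2.5 N. I lower it the rest of the way, then release.

{"fn": "send_rows", "kwargs": {
  "series": [0, 0.012, 0, 0, 0, 0.024, 0, 0, 0, 0.036, 0, 0, 0, 0.046, 0, 0, 0, 0.046, 0, 0]
}}

```text
t: 10.85
position: [0.6393, 0.0506, 0.007]
tcp_rot: [-1.564, -0.164, 0.165]
ft_force: [0.5, -0.7, 2.8]
finger_gap: 0.0577
```

```bash
python3 - <<'E'
from h import *
st()
E
```

```text
t 10.85 pos [0.6393 0.0506 0.007 ] rack [ 1.448e-01 -1.000e-04] F [ 0.47 -0.75  2.79] T [-0.05 -0.07 -0.04] gap 0.0577 q [ 0.06  0.6   1.66  0.    0.88 -0.15] tilt [-0.001 -1.     0.   ]
```

{"fn": "send_rows", "kwargs": {
  "series": [0, 0, 0, 0, 0, 0, 0, 0, 0, 0, 0, 0, 0, 0, -0.04, 0, 0, -0.008, -0.084, 0, 0, -0.008, -0.084, 0, 0, -0.008, -0.084, 0],
  "claw": 0.5
}}

```text
t: 11.55
position: [0.6479, 0.0093, 0.0119]
tcp_rot: [-1.564, -0.163, 0.164]
ft_force: [0.2, 0.5, 1.0]
finger_gap: 0.0685
```

```bash
python3 - <<'E'
from h import *
st();im=snap("side","g10",(220,200,360,320),4)
E
```

```text
t 11.55 pos [0.6479 0.0093 0.0119] rack [ 0.187  -0.0003] F [0.24 0.51 1.04] T [-0.08 -0.01 -0.01] gap 0.0685 q [-0.    0.61  1.64  0.    0.9  -0.21] tilt [-0.    -1.     0.001]
```

View pics/g10.png

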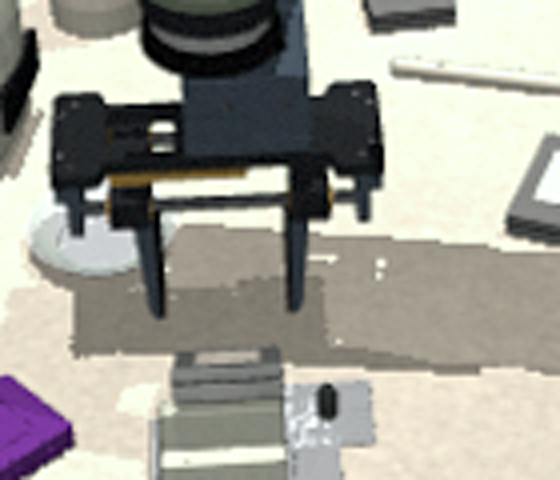

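The case now leans on the end fin at crop (228,375). I'll push its low end in with the two fingers set 30 mm apart.

{"fn": "send_rows", "kwargs": {
  "series": [0, 0, 0, 0, 0, 0, 0, 0, 0, 0, 0.02, 0, 0, 0, 0.035, 0, 0, 0, 0.05, 0, 0, 0, 0.065, 0, 0, 0, 0.08, 0, 0, 0, 0.09, 0, 0, 0, 0.1, 0, 0, 0, 0.11, 0, 0, 0, 0.11, 0],
  "claw": -0.34
}}

```text
t: 12.7
position: [0.6366, 0.0638, 0.012]
tcp_rot: [-1.564, -0.165, 0.164]
ft_force: [-0.2, -0.6, 0.9]
finger_gap: 0.0301
```

```bash
python3 - <<'E'
from h import *
st();im=snap("side","g11",(220,200,360,320),4)
E
```

```text
t 12.7 pos [0.6366 0.0638 0.012 ] rack [0.1314 0.    ] F [-0.16 -0.59  0.89] T [-0.11  0.1   0.  ] gap 0.0301 q [ 0.08  0.6   1.66  0.    0.89 -0.13] tilt [ 0. -1.  0.]
```

View pics/g11.png

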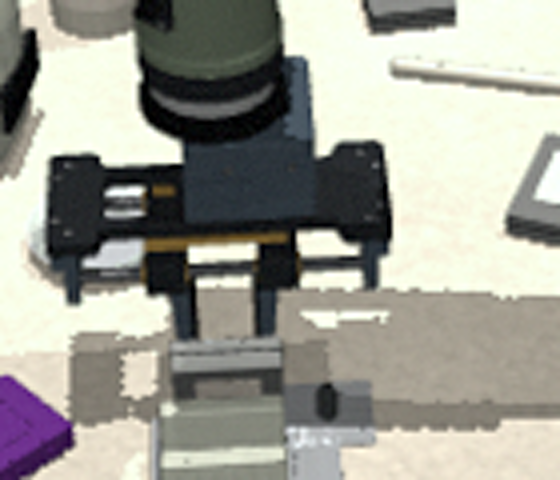

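{"fn": "send_rows", "kwargs": {
  "series": [0, 0, 0.006, 0, 0, 0, 0.012, 0, 0, 0, 0.018, 0, 0, 0, 0.022, 0, 0, 0, 0.022, 0]
}}

```text
t: 13.25
position: [0.6342, 0.0744, 0.0119]
tcp_rot: [-1.564, -0.164, 0.165]
ft_force: [-0.4, -0.3, 0.6]
finger_gap: 0.03
```

```bash
python3 - <<'E'
from h import *
st();im=snap("side","g12",(240,220,340,310),6)
E
```

```text
t 13.25 pos [0.6342 0.0744 0.0119] rack [ 1.206e-01 -1.000e-04] F [-0.38 -0.28  0.62] T [-0.14 -0.03 -0.02] gap 0.03 q [ 0.1   0.59  1.66  0.    0.89 -0.11] tilt [-0. -1.  0.]
```

View pics/g12.png

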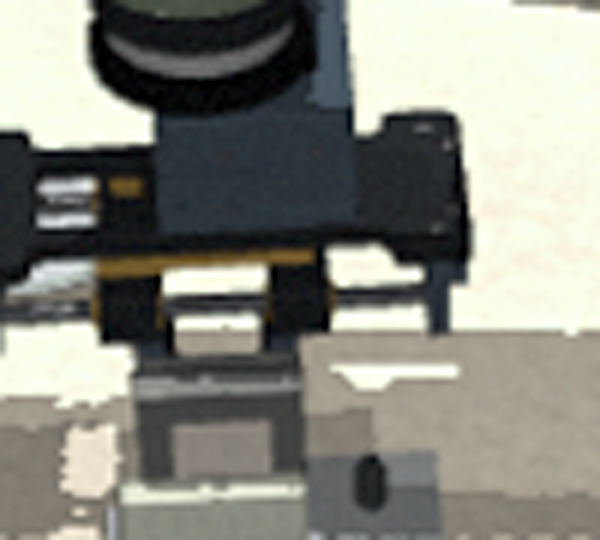

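{"fn": "send_rows", "kwargs": {
  "series": [0, 0, 0.003, 0, 0, 0, 0.005, 0, 0, 0, 0.007, 0, 0, 0, 0.007, 0]
}}

```text
t: 13.7
position: [0.6336, 0.0775, 0.012]
tcp_rot: [-1.564, -0.164, 0.164]
ft_force: [0.2, 0.3, 0.0]
finger_gap: 0.0299
```

```bash
python3 - <<'E'
from h import *
st();im=snap("side","g13",(240,220,340,310),6)
p=(rk(0,0));
E
```

```text
t 13.7 pos [0.6336 0.0775 0.012 ] rack [ 1.173e-01 -1.000e-04] F [0.25 0.26 0.03] T [-0.17 -0.05  0.02] gap 0.0299 q [ 0.1   0.59  1.66  0.    0.89 -0.11] tilt [ 0. -1.  0.]
```

View pics/g13.png

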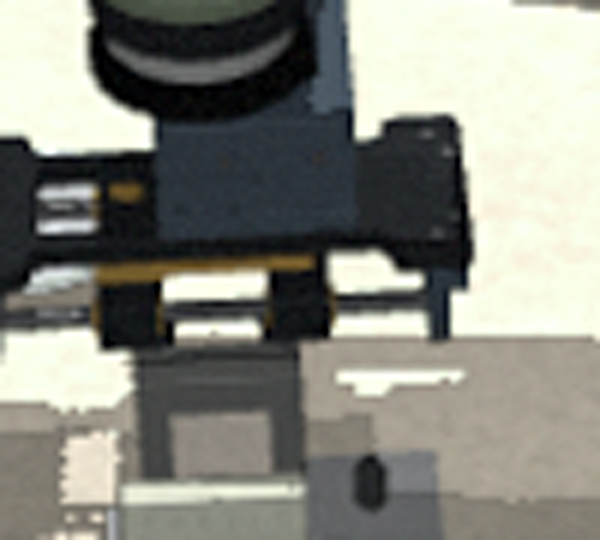

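{"fn": "send_rows", "kwargs": {
  "series": [0, 0, -0.005, 0, 0, 0, -0.03, 0, 0, 0, -0.07, 0, 0, 0, -0.07, 0, 0, -0.08, -0.07, 0, 0, -0.17, -0.07, 0, 0, -0.19, -0.06, 0, 0, -0.19, -0.02, 0, 0, -0.19, 0.02, 0, 0, -0.19, 0.055, 0, 0, -0.19, 0.055, 0, 0, -0.19, 0.055, 0],
  "claw": 0.5
}}

```text
t: 14.95
position: [0.6278, 0.1044, 0.1066]
tcp_rot: [-1.565, -0.165, 0.166]
ft_force: [0.5, -0.7, 0.1]
finger_gap: 0.0683
```

```bash
python3 - <<'E'
from h import *
st();im=snap("side","g14",(240,180,340,310),5)
p=rk(.0885,0);rel([p[0],p[1],.048],12)
E
```

```text
t 14.95 pos [0.6278 0.1044 0.1066] rack [ 0.0899 -0.0002] F [ 0.49 -0.68  0.11] T [-0.06  0.01  0.  ] gap 0.0683 q [ 0.15  0.49  1.57 -0.    1.08 -0.06] tilt [-0.001 -1.    -0.   ]
 row [0.0003, 0.1173, 0.0037, np.float64(0.0)] yaw 12.0
```

View pics/g14.png

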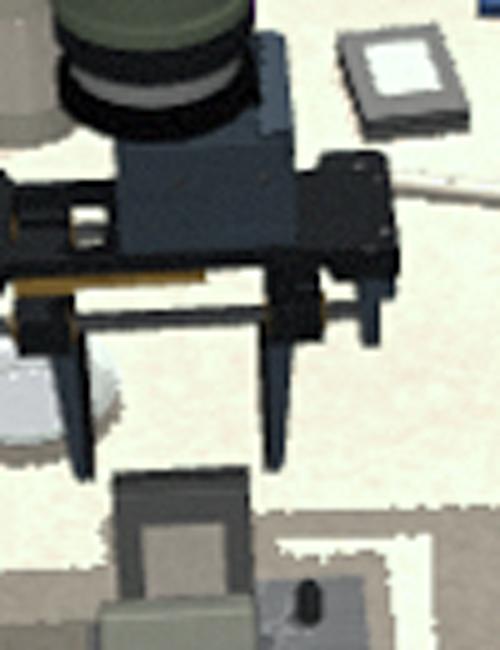

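The case stands against the rack end and the fingers straddle it with clearance. I descend, grip and lift.

{"fn": "send_rows", "kwargs": {
  "series": [0, 0.05, 0.003, 0, 0, 0.09, 0.003, 0, 0, 0.117, 0.003, 0, 0, 0.117, 0.003, 0, 0, 0.117, 0.003, 0]
}}

```text
t: 15.5
position: [0.6281, 0.1053, 0.0487]
tcp_rot: [-1.565, -0.164, 0.164]
ft_force: [0.1, -1.1, 0.5]
finger_gap: 0.068
```

{"fn": "send_rows", "kwargs": {
  "series": [0, 0, 0, 0, 0, 0, 0, 0, 0, 0, 0, 0, 0, -0.05, 0, 0, 0, -0.1, 0, 0, 0, -0.14, 0, 0, 0, -0.14, 0, 0, 0, -0.14, 0, 0],
  "claw": -1
}}

```text
t: 16.3
position: [0.6273, 0.1057, 0.1182]
tcp_rot: [-1.564, -0.164, 0.165]
ft_force: [-0.1, -0.1, -1.5]
finger_gap: 0.0578
```

```bash
python3 - <<'E'
from h import *
st();im=snap("side","g15",(220,160,360,320),4)
E
```

```text
t 16.3 pos [0.6273 0.1057 0.1182] rack [ 0.0884 -0.0004] F [-0.08 -0.12 -1.46] T [-0.08  0.07 -0.01] gap 0.0578 q [ 0.15  0.48  1.55  0.    1.1  -0.06] tilt [-0. -1.  0.]
```

View pics/g15.png

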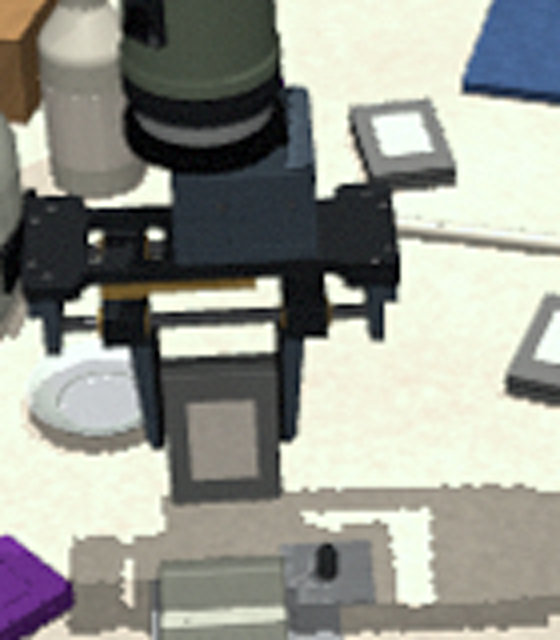

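{"fn": "send_rows", "kwargs": {
  "series": [0.001, 0, 0.08, 0, 0.001, 0, 0.16, 0, 0.001, 0, 0.24, 0, 0.001, 0, 0.299, 0, 0.001, 0, 0.299, 0, 0.001, 0.03, 0.299, 0, 0.001, 0.054, 0.299, 0, 0.001, 0.054, 0.299, 0, 0.001, 0.054, 0.299, 0]
}}

```text
t: 17.25
position: [0.5968, 0.2513, 0.0906]
tcp_rot: [-1.565, -0.162, 0.165]
ft_force: [-0.7, 1.2, -1.1]
finger_gap: 0.058
```

```bash
python3 - <<'E'
from h import *
st();im=snap("side","g16",(240,240,340,380),5);snap("top","g17",(170,160,310,270),5)
E
```

```text
t 17.25 pos [0.5968 0.2513 0.0906] rack [-0.0603  0.0001] F [-0.67  1.17 -1.06] T [-0.07  0.01 -0.01] gap 0.058 q [ 0.38  0.53  1.56 -0.    1.06  0.17] tilt [-0.002 -1.    -0.   ]
```

View pics/g16.png

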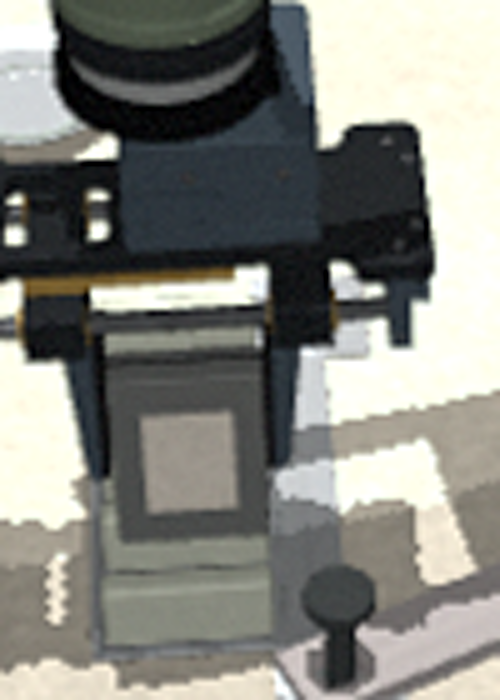

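View pics/g17.png

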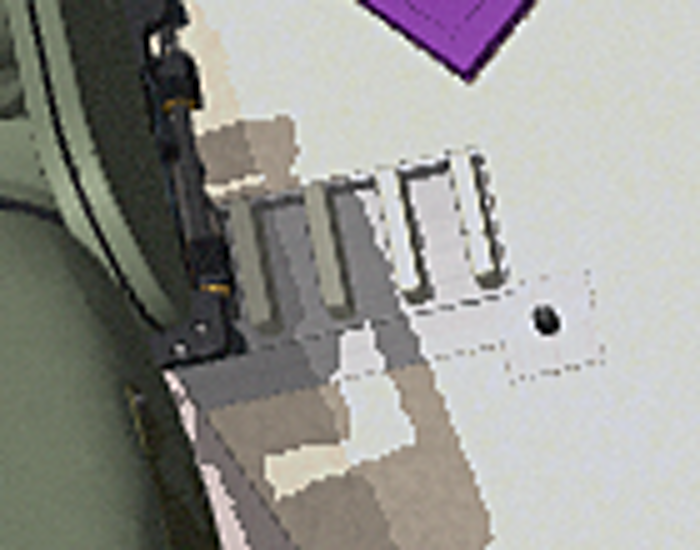

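```bash
cat >> h.py <<'E'
def torack(p):
    a=np.radians(TH);d=np.array(p[:2])-O;return np.array([d[0]*np.cos(a)+d[1]*np.sin(a),-d[0]*np.sin(a)+d[1]*np.cos(a)])
E
python3 - <<'E'
from h import *
im=cv2.imread("pics/g16_full.png")
g=cv2.cvtColor(im,cv2.COLOR_BGR2GRAY)
for col in(266,275,284):print(col,g[335:375,col].tolist())
im=cv2.imread("pics/g4_full.png");g=cv2.cvtColor(im,cv2.COLOR_BGR2GRAY)
for col in(266,276):print("clean",col,g[335:375,col].tolist())
for v in(348,):print(torack(onz("side",275,240+v-240,.0415)))
E
```

```text
266 [49, 51, 50, 50, 51, 50, 50, 51, 49, 51, 49, 50, 51, 68, 93, 91, 90, 91, 84, 61, 86, 84, 90, 102, 94, 91, 90, 89, 91, 91, 90, 91, 93, 92, 57, 68, 71, 67, 86, 85]
275 [98, 99, 99, 101, 100, 99, 95, 69, 49, 48, 51, 49, 55, 79, 91, 91, 91, 89, 77, 76, 83, 86, 98, 102, 91, 89, 90, 88, 90, 90, 90, 91, 87, 70, 74, 88, 78, 85, 85, 85]
284 [101, 100, 98, 97, 97, 98, 83, 48, 49, 50, 51, 51, 69, 96, 92, 90, 93, 91, 63, 81, 82, 91, 102, 92, 90, 90, 90, 90, 91, 91, 89, 93, 91, 70, 74, 76, 87, 86, 82, 97]
clean 266 [89, 89, 87, 87, 112, 164, 162, 166, 156, 112, 87, 88, 87, 88, 91, 88, 88, 88, 84, 107, 166, 164, 166, 155, 103, 89, 88, 88, 90, 87, 89, 88, 89, 93, 100, 107, 75, 120, 165, 163]
clean 276 [87, 88, 86, 87, 115, 165, 166, 162, 139, 86, 89, 89, 88, 89, 88, 87, 87, 85, 110, 162, 161, 166, 160, 126, 87, 89, 88, 89, 89, 89, 88, 88, 85, 95, 118, 101, 97, 165, 165, 162]
[-0.06741187  0.00613221]
```

```bash
python3 - <<'E'
from h import *
for n,v,z in(("fin1 inner",352.9,.036),("fin1 outer",358.3,.036),("fin2 inner",343.6,.036),("fin2 far",338.8,.036),("case near bottom",347.7,.0415)):print(n,torack(onz("side",275.5,v,z)).round(4))
E
```

```text
fin1 inner [-0.075   0.0056]
fin1 outer [-0.0885  0.0059]
fin2 inner [-0.0511  0.005 ]
fin2 far [-0.0385  0.0047]
case near bottom [-0.0667  0.0052]
```

The side view shows the case against the mouth of slot 1. Measured in the same view, the rack sits about 2.5 mm further left than the top view said, so I correct for that and then insert.

{"fn": "send_rows", "kwargs": {
  "series": [0, 0, 0.006, 0, 0, 0, 0.006, 0, 0, 0.015, 0.006, 0, 0, 0.03, 0.006, 0, 0, 0.045, 0.006, 0, 0, 0.06, 0.006, 0, 0, 0.074, 0.006, 0, 0, 0.074, 0.006, 0, 0, 0.074, 0.006, 0]
}}

```text
t: 18.25
position: [0.5964, 0.255, 0.0541]
tcp_rot: [-1.565, -0.164, 0.165]
ft_force: [-0.0, 0.3, -1.0]
finger_gap: 0.0579
```

```bash
sed -i 's/^O=.*/O=np.array([.6088,.1947]);TH=-78.0/' h.py; python3 - <<'E'
from h import *
st();im=snap("side","g18",(240,240,340,380),5)
E
```

```text
t 18.25 pos [0.5964 0.255  0.0541] rack [-0.0615  0.0004] F [-0.02  0.31 -0.97] T [-0.09  0.04 -0.04] gap 0.0579 q [0.39 0.56 1.6  0.   0.99 0.18] tilt [-0. -1. -0.]
```

View pics/g18.png

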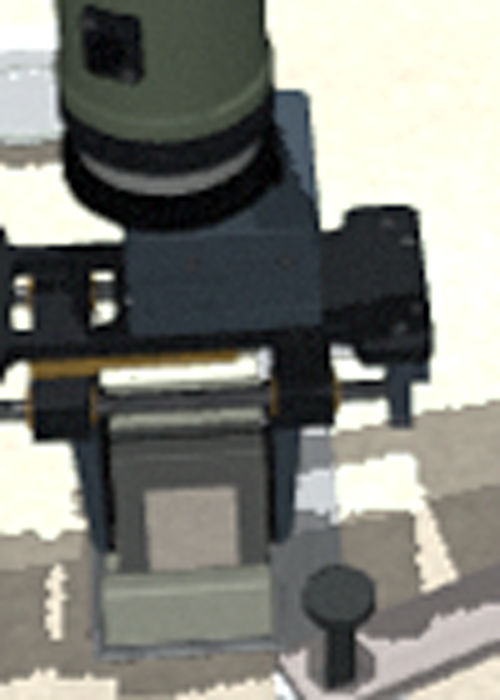

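No side force and the bottom is hidden behind fin 1, so the case is in slot 1. I lower the last millimetre, release and rise.

{"fn": "send_rows", "kwargs": {
  "series": [0, 0.004, 0, 0, 0, 0.004, 0, 0]
}}

```text
t: 18.5
position: [0.5967, 0.2551, 0.0533]
tcp_rot: [-1.564, -0.165, 0.164]
ft_force: [-0.3, 0.4, 4.3]
finger_gap: 0.0581
```

{"fn": "send_rows", "kwargs": {
  "series": [0, 0, 0, 0, 0, 0, 0, 0, 0, 0, 0, 0, 0, -0.08, 0, 0, 0, -0.17, 0, 0, 0, -0.2, 0, 0, 0, -0.2, 0, 0],
  "claw": 0.5
}}

```text
t: 19.2
position: [0.5982, 0.2557, 0.1557]
tcp_rot: [-1.563, -0.169, 0.159]
ft_force: [0.1, -0.5, 0.7]
finger_gap: 0.0686
```

```bash
python3 - <<'E'
from h import *
st();im=snap("side","g19",(240,240,340,380),5)
p,y=cpose(np.array([.458,-.1174]),78.1);print(p,y);rel([*p,.06],y)
E
```

```text
t 19.2 pos [0.5982 0.2557 0.1557] rack [-0.0619  0.0023] F [ 0.1  -0.49  0.69] T [-0.06  0.06  0.03] gap 0.0686 q [0.39 0.47 1.47 0.   1.19 0.18] tilt [ 0.007 -1.     0.001]
[ 0.44841151 -0.16290067] -11.900000000000006
 row [-0.4644, 0.1852, -0.7562, np.float64(0.1327)] yaw 12.0
```

View pics/g19.png

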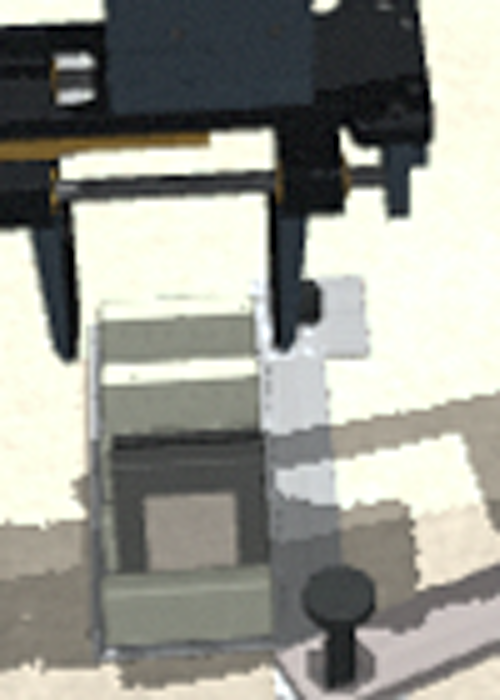

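Case 1 stands in slot 1. The next one is the case at top (360,269).

{"fn": "send_rows", "kwargs": {
  "series": [-0.464, 0.02, -0.756, 0.1327, -0.464, 0.02, -0.756, 0.1327, -0.464, 0.02, -0.756, 0.1327, -0.464, 0.02, -0.756, 0.1327, -0.464, 0.02, -0.756, 0.1327, -0.464, 0.02, -0.756, 0.1327, -0.464, 0.02, -0.756, 0.1327, -0.464, 0.02, -0.756, 0.1327, -0.464, 0.11, -0.756, 0.1327, -0.464, 0.185, -0.756, 0.1327, -0.464, 0.185, -0.756, 0.1327, -0.464, 0.185, -0.756, 0.1327]
}}

```text
t: 20.45
position: [0.447, -0.1623, 0.0589]
tcp_rot: [-1.563, 0.166, -0.16]
ft_force: [0.3, -0.3, 1.0]
finger_gap: 0.0686
```

{"fn": "send_rows", "kwargs": {
  "series": [0, 0.0, 0, 0, 0, 0, 0, 0]
}}

```text
t: 20.65
position: [0.4497, -0.1626, 0.0616]
tcp_rot: [-1.565, 0.159, -0.165]
ft_force: [-0.7, 0.4, 1.2]
finger_gap: 0.0684
```

```bash
python3 - <<'E'
from h import *
st();im=snap("side","g20",(280,150,440,270),4)
p,y=cpose(np.array([.458,-.1174]),78.1);rel([*p,.005],y)
E
```

```text
t 20.65 pos [ 0.4497 -0.1626  0.0616] rack [ 0.3164 -0.23  ] F [-0.7   0.42  1.15] T [-0.13  0.02  0.02] gap 0.0684 q [-0.37  0.33  2.    0.    0.81 -0.17] tilt [ 0.004 -1.    -0.   ]
 row [-0.0023, 0.113, -0.0011, np.float64(0.0005)] yaw -11.8
```

View pics/g20.png

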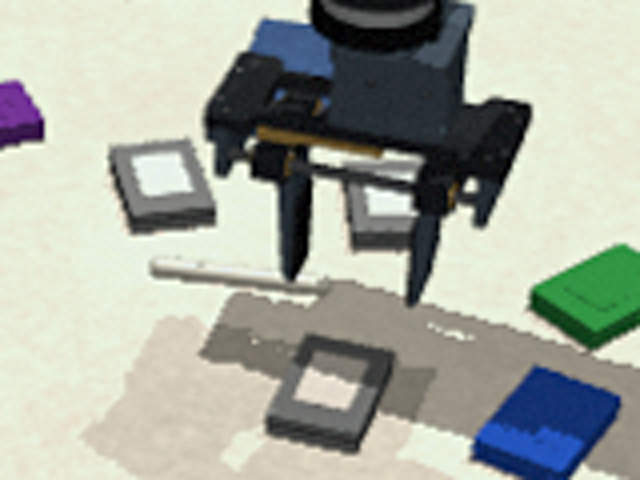

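{"fn": "send_rows", "kwargs": {
  "series": [-0.002, 0.04, -0.001, 0, -0.002, 0.085, -0.001, 0, -0.002, 0.113, -0.001, 0, -0.002, 0.113, -0.001, 0, -0.002, 0.113, -0.001, 0]
}}

```text
t: 21.2
position: [0.4478, -0.1631, 0.0043]
tcp_rot: [-1.565, 0.161, -0.164]
ft_force: [-0.2, 0.1, 0.6]
finger_gap: 0.0681
```

{"fn": "send_rows", "kwargs": {
  "series": [0, 0, 0, 0, 0, 0, 0, 0, 0, 0, 0, 0, 0, 0, 0, 0],
  "claw": -1
}}

```text
t: 21.6
position: [0.4481, -0.1635, 0.0045]
tcp_rot: [-1.565, 0.161, -0.165]
ft_force: [-0.4, 0.5, 7.1]
finger_gap: 0.0575
```

{"fn": "send_rows", "kwargs": {
  "series": [0, -0.06, 0, 0, 0, -0.12, 0, 0, 0, -0.2, 0, 0, 0, -0.2, 0, 0, 0, -0.2, 0, 0]
}}

```text
t: 22.1
position: [0.447, -0.1633, 0.104]
tcp_rot: [-1.565, 0.162, -0.164]
ft_force: [-0.4, -0.2, -1.6]
finger_gap: 0.0576
```

```bash
python3 - <<'E'
from h import *
st();im=snap("side","g21",(280,150,440,270),4)
p=rk(.146,0);rel([p[0],p[1],.075],12)
E
```

```text
t 22.1 pos [ 0.447  -0.1633  0.104 ] rack [ 0.3165 -0.2327] F [-0.41 -0.24 -1.57] T [-0.14  0.09 -0.01] gap 0.0576 q [-0.37  0.27  1.95 -0.    0.92 -0.17] tilt [ 0.001 -1.    -0.   ]
 row [0.2893, 0.0555, 0.5001, np.float64(-0.1328)] yaw -11.9
```

View pics/g21.png

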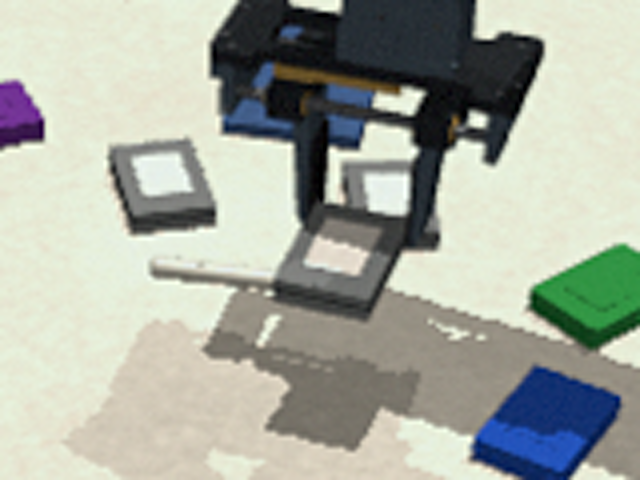

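Case 2 is held level. I carry it to the rack end and lean it there as before.

{"fn": "send_rows", "kwargs": {
  "series": [0.289, 0, 0.5, -0.1328, 0.289, 0, 0.5, -0.1328, 0.289, 0, 0.5, -0.1328, 0.289, 0, 0.5, -0.1328, 0.289, 0, 0.5, -0.1328, 0.289, 0, 0.5, -0.1328, 0.289, 0.055, 0.5, -0.1328, 0.289, 0.055, 0.5, -0.1328, 0.289, 0.055, 0.5, -0.1328, 0.289, 0.055, 0.5, -0.1328, 0.289, 0.055, 0.5, -0.1328]
}}

```text
t: 23.25
position: [0.64, 0.0509, 0.0769]
tcp_rot: [-1.565, -0.165, 0.163]
ft_force: [-0.3, 0.7, -1.5]
finger_gap: 0.0574
```

```bash
python3 - <<'E'
from h import *
st();im=snap("side","g22",(220,180,360,320),4)
p=rk(.146,0);rel([p[0],p[1],.0075],12)
E
```

```text
t 23.25 pos [0.64   0.0509 0.0769] rack [0.1472 0.0006] F [-0.35  0.74 -1.51] T [-0.1   0.03 -0.02] gap 0.0574 q [ 0.06  0.53  1.59  0.    1.02 -0.15] tilt [ 0.001 -1.    -0.   ]
 row [-0.0017, 0.139, 0.0023, np.float64(-0.0003)] yaw 11.9
```

View pics/g22.png

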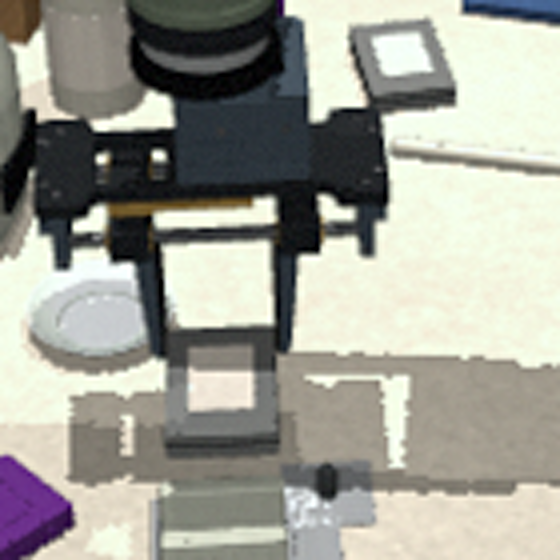

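{"fn": "send_rows", "kwargs": {
  "series": [-0.002, 0.03, 0.002, 0, -0.002, 0.06, 0.002, 0, -0.002, 0.072, 0.002, 0, -0.002, 0.084, 0.002, 0, -0.002, 0.096, 0.002, 0, -0.002, 0.108, 0.002, 0, -0.002, 0.12, 0.002, 0, -0.002, 0.13, 0.002, 0, -0.002, 0.138, 0.002, 0, -0.002, 0.138, 0.002, 0, -0.002, 0.138, 0.002, 0]
}}

```text
t: 24.4
position: [0.639, 0.0524, 0.0068]
tcp_rot: [-1.565, -0.165, 0.164]
ft_force: [1.1, -0.7, 2.0]
finger_gap: 0.0573
```

{"fn": "send_rows", "kwargs": {
  "series": [0, 0, 0, 0, 0, 0, 0, 0, 0, 0, 0, 0, 0, 0, -0.04, 0, 0, -0.008, -0.084, 0, 0, -0.008, -0.084, 0, 0, -0.008, -0.084, 0],
  "claw": 0.5
}}

```text
t: 25.1
position: [0.6472, 0.0113, 0.0108]
tcp_rot: [-1.564, -0.163, 0.164]
ft_force: [0.5, 0.3, -0.2]
finger_gap: 0.0683
```

```bash
python3 - <<'E'
from h import *
st();im=snap("side","g23",(220,200,360,320),4)
p=rk(.1185,0);rel([p[0],p[1],.012],12)
E
```

```text
t 25.1 pos [0.6472 0.0113 0.0108] rack [ 0.1874 -0.0006] F [ 0.49  0.3  -0.16] T [-0.05  0.    0.01] gap 0.0683 q [-0.    0.61  1.64  0.    0.9  -0.21] tilt [-0.    -1.     0.001]
 row [0.0013, -0.0024, 0.1369, np.float64(-0.0001)] yaw 12.0
```

View pics/g23.png

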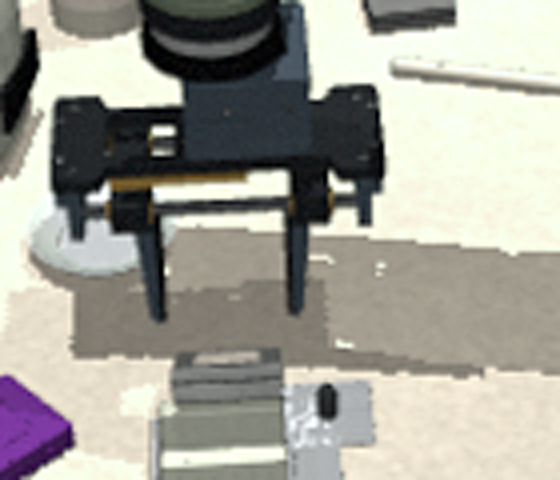

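Same as the first one. I push it upright.

{"fn": "send_rows", "kwargs": {
  "series": [0, 0, 0, 0, 0, -0.002, 0, 0, 0, -0.002, 0.02, 0, 0, -0.002, 0.035, 0, 0, -0.002, 0.05, 0, 0, -0.002, 0.065, 0, 0, -0.002, 0.08, 0, 0, -0.002, 0.092, 0, 0, -0.002, 0.102, 0, 0, -0.002, 0.11, 0, 0, -0.002, 0.116, 0, 0, -0.002, 0.116, 0],
  "claw": -0.34
}}

```text
t: 26.35
position: [0.6353, 0.0684, 0.012]
tcp_rot: [-1.564, -0.165, 0.165]
ft_force: [0.6, -0.5, 0.0]
finger_gap: 0.0302
```

{"fn": "send_rows", "kwargs": {
  "series": [0, 0, 0.007, 0, 0, 0, 0.013, 0, 0, 0, 0.018, 0, 0, 0, 0.021, 0, 0, 0, 0.021, 0]
}}

```text
t: 26.85
position: [0.6332, 0.078, 0.0119]
tcp_rot: [-1.565, -0.165, 0.165]
ft_force: [0.4, -2.6, 0.4]
finger_gap: 0.03
```

```bash
python3 - <<'E'
from h import *
st();im=snap("side","g24",(240,220,340,310),6)
E
```

```text
t 26.85 pos [0.6332 0.078  0.0119] rack [ 0.1192 -0.0004] F [ 0.38 -2.56  0.44] T [-0.59 -0.04  0.03] gap 0.03 q [ 0.1   0.59  1.66 -0.    0.89 -0.1 ] tilt [-0.    -1.    -0.001]
```

View pics/g24.png

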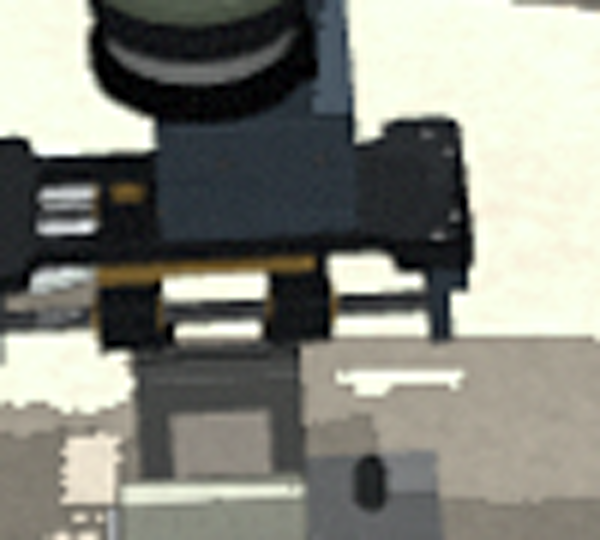

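Contact at the base edge (2.6 N), so the case is upright. I back off, rise and come over it.

{"fn": "send_rows", "kwargs": {
  "series": [0, 0, -0.005, 0, 0, 0, -0.03, 0, 0, 0, -0.07, 0, 0, 0, -0.07, 0, 0, -0.08, -0.07, 0, 0, -0.17, -0.07, 0, 0, -0.19, -0.06, 0, 0, -0.19, -0.02, 0, 0, -0.19, 0.02, 0, 0, -0.19, 0.056, 0, 0, -0.19, 0.056, 0, 0, -0.19, 0.056, 0],
  "claw": 0.5
}}

```text
t: 28.1
position: [0.6271, 0.106, 0.1066]
tcp_rot: [-1.565, -0.165, 0.166]
ft_force: [0.3, 0.0, 0.0]
finger_gap: 0.0682
```

```bash
python3 - <<'E'
from h import *
st();im=snap("side","g25",(240,180,340,310),5)
p=rk(.091,0);rel([p[0],p[1],.048],12)
E
```

```text
t 28.1 pos [0.6271 0.106  0.1066] rack [ 0.0906 -0.0005] F [0.34 0.03 0.01] T [-0.11  0.05 -0.02] gap 0.0682 q [ 0.15  0.49  1.57 -0.    1.08 -0.06] tilt [-0.001 -1.    -0.   ]
 row [0.0009, 0.1173, 0.0003, np.float64(0.0001)] yaw 12.0
```

View pics/g25.png

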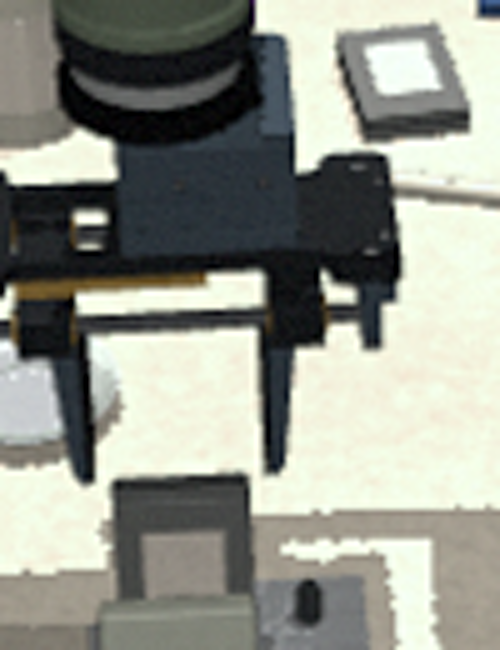

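{"fn": "send_rows", "kwargs": {
  "series": [0, 0.05, 0, 0, 0, 0.09, 0, 0, 0, 0.117, 0, 0, 0, 0.117, 0, 0, 0, 0.117, 0, 0]
}}

```text
t: 28.65
position: [0.6278, 0.1053, 0.0487]
tcp_rot: [-1.565, -0.164, 0.164]
ft_force: [-0.4, 0.5, -0.0]
finger_gap: 0.0683
```

{"fn": "send_rows", "kwargs": {
  "series": [0, 0, 0, 0, 0, 0, 0, 0, 0, 0, 0, 0, 0, -0.05, 0, 0, 0, -0.1, 0, 0, 0, -0.14, 0, 0, 0, -0.14, 0, 0, 0, -0.14, 0, 0],
  "claw": -1
}}

```text
t: 29.45
position: [0.627, 0.1057, 0.1182]
tcp_rot: [-1.564, -0.165, 0.165]
ft_force: [0.0, 1.0, -1.4]
finger_gap: 0.0576
```

```bash
python3 - <<'E'
from h import *
st()
p=rk(-.0233,0);rel([p[0],p[1],.091],12)
E
```

```text
t 29.45 pos [0.627  0.1057 0.1182] rack [ 0.0908 -0.0007] F [ 0.02  1.02 -1.4 ] T [-0.08  0.05 -0.  ] gap 0.0576 q [ 0.15  0.48  1.56  0.    1.1  -0.06] tilt [-0. -1.  0.]
 row [0.0014, 0.0544, 0.2283, np.float64(0.0001)] yaw 12.0
```

{"fn": "send_rows", "kwargs": {
  "series": [0.001, 0, 0.08, 0, 0.001, 0, 0.15, 0, 0.001, 0, 0.2, 0, 0.001, 0, 0.228, 0, 0.001, 0, 0.228, 0, 0.001, 0.03, 0.228, 0, 0.001, 0.054, 0.228, 0, 0.001, 0.054, 0.228, 0, 0.001, 0.054, 0.228, 0, 0.001, 0.054, 0.228, 0]
}}

```text
t: 30.45
position: [0.6047, 0.2169, 0.0919]
tcp_rot: [-1.564, -0.165, 0.163]
ft_force: [-1.4, -0.0, -1.0]
finger_gap: 0.0578
```

```bash
python3 - <<'E'
from h import *
st();im=snap("side","g26",(240,220,340,350),5)
p=rk(-.0233,0);rel([p[0],p[1],.0535],12)
E
```

```text
t 30.45 pos [0.6047 0.2169 0.0919] rack [-0.0226  0.0006] F [-1.41 -0.04 -0.95] T [-0.12  0.01 -0.06] gap 0.0578 q [ 0.33  0.52  1.57 -0.    1.05  0.12] tilt [ 0.001 -1.     0.   ]
 row [-0.0014, 0.0772, 0.0011, np.float64(-0.0001)] yaw 12.0
```

View pics/g26.png

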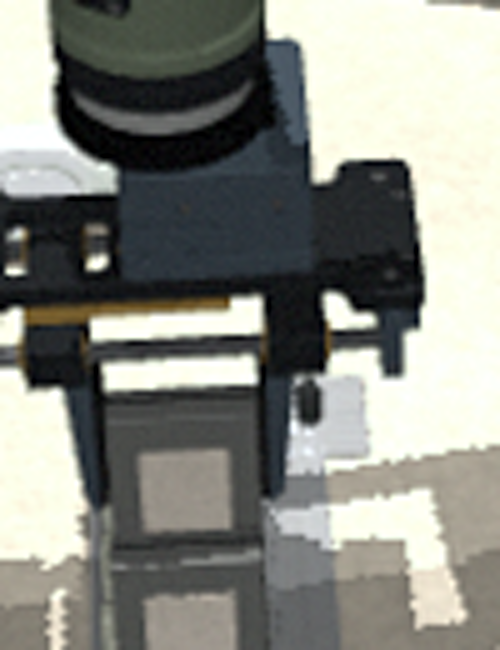

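{"fn": "send_rows", "kwargs": {
  "series": [0, 0.015, 0.002, 0, 0, 0.03, 0.002, 0, 0, 0.045, 0.002, 0, 0, 0.06, 0.002, 0, 0, 0.075, 0.002, 0, 0, 0.079, 0.002, 0, 0, 0.079, 0.002, 0]
}}

```text
t: 31.2
position: [0.6036, 0.2182, 0.053]
tcp_rot: [-1.565, -0.164, 0.165]
ft_force: [-2.4, -1.2, 8.0]
finger_gap: 0.0578
```

```bash
python3 - <<'E'
from h import *
st();im=snap("side","g27",(240,220,340,350),5)
E
```

```text
t 31.2 pos [0.6036 0.2182 0.053 ] rack [-0.0241 -0.0002] F [-2.4  -1.21  7.99] T [-0.34  0.67  0.03] gap 0.0578 q [0.33 0.55 1.61 0.   0.97 0.12] tilt [-0. -1.  0.]
```

View pics/g27.png

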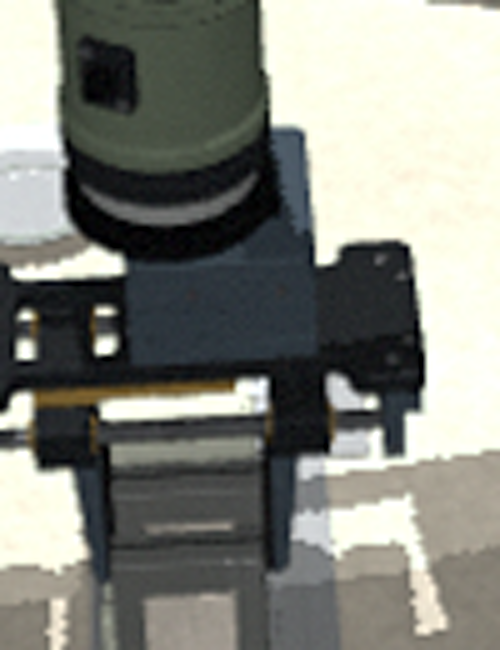

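On the floor of slot 2: 8 N at the expected height. I release it and head for the case at top (445,278).

{"fn": "send_rows", "kwargs": {
  "series": [0, 0, 0, 0, 0, 0, 0, 0, 0, 0, 0, 0, 0, -0.08, 0, 0, 0, -0.17, 0, 0, 0, -0.2, 0, 0, 0, -0.2, 0, 0, 0, -0.2, 0, 0],
  "claw": 0.5
}}

```text
t: 32.05
position: [0.6034, 0.2181, 0.151]
tcp_rot: [-1.565, -0.164, 0.166]
ft_force: [-0.7, 0.7, -0.0]
finger_gap: 0.0684
```

```bash
python3 - <<'E'
from h import *
st();im=snap("side","g28")
p,y=cpose(np.array([.4322,-.3257]),98.1);print(p,y);rel([*p,.06],y)
E
```

```text
t 32.05 pos [0.6034 0.2181 0.151 ] rack [-0.024  -0.0005] F [-0.69  0.7  -0.  ] T [-0.14  0.06  0.01] gap 0.0684 q [0.33 0.47 1.5  0.   1.18 0.12] tilt [-0.001 -1.    -0.   ]
[ 0.43875191 -0.3717361 ] 8.099999999999994
 row [-0.5659, 0.1824, -1.0852, np.float64(0.0217)] yaw 12.0
```

View pics/g28.png

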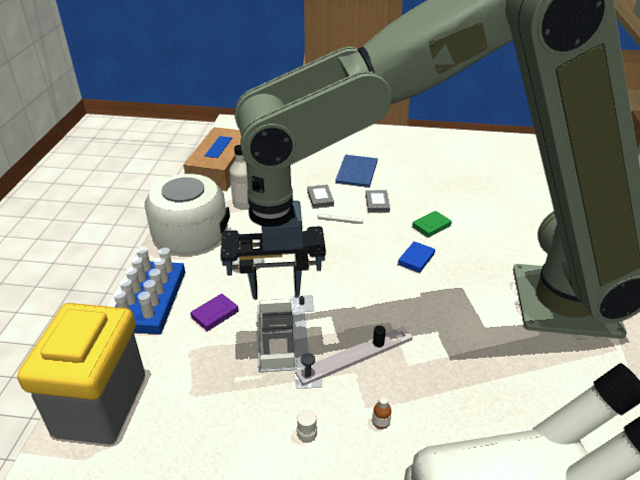

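{"fn": "send_rows", "kwargs": {
  "series": [-0.5, 0.02, -0.95, 0.0217, -0.5, 0.02, -0.95, 0.0217, -0.5, 0.02, -0.95, 0.0217, -0.5, 0.02, -0.95, 0.0217, -0.5, 0.02, -0.95, 0.0217, -0.5, 0.02, -0.95, 0.0217, -0.5, 0.02, -0.95, 0.0217, -0.5, 0.02, -0.95, 0.0217, -0.5, 0.02, -0.95, 0.0217, -0.5, 0.02, -0.95, 0.0217, -0.5, 0.02, -0.95, 0.0217, -0.5, 0.02, -0.95, 0.0217]
}}

```text
t: 33.3
position: [0.4561, -0.3018, 0.1397]
tcp_rot: [-1.567, -0.105, 0.109]
ft_force: [0.7, -0.0, -0.3]
finger_gap: 0.0684
```

```bash
python3 - <<'E'
from h import *
st()
p,y=cpose(np.array([.4322,-.3257]),98.1);rel([*p,.06],y)
E
```

```text
t 33.3 pos [ 0.4561 -0.3018  0.1397] rack [ 0.4539 -0.2526] F [ 0.68 -0.03 -0.27] T [-0.1   0.04 -0.06] gap 0.0684 q [-0.6   0.34  1.74 -0.    1.07 -0.74] tilt [-0.003 -1.     0.001]
 row [-0.0529, 0.1595, -0.1341, np.float64(-0.0016)] yaw 7.8
```

{"fn": "send_rows", "kwargs": {
  "series": [-0.053, 0.02, -0.134, -0.0016, -0.053, 0.06, -0.134, -0.0016, -0.053, 0.14, -0.134, -0.0016, -0.053, 0.16, -0.134, -0.0016, -0.053, 0.16, -0.134, -0.0016, -0.053, 0.16, -0.134, -0.0016]
}}

```text
t: 33.9
position: [0.4422, -0.3679, 0.0625]
tcp_rot: [-1.568, -0.116, 0.115]
ft_force: [-0.2, -0.7, 0.3]
finger_gap: 0.068
```

```bash
python3 - <<'E'
from h import *
st();im=snap("side","g29",(290,130,450,250),4)
p,y=cpose(np.array([.4322,-.3257]),98.1);rel([*p,.005],y)
E
```

```text
t 33.9 pos [ 0.4422 -0.3679  0.0625] rack [ 0.5157 -0.28  ] F [-0.2  -0.72  0.27] T [-0.05  0.05  0.01] gap 0.068 q [-0.71  0.45  1.77  0.    0.92 -0.86] tilt [ 0. -1. -0.]
 row [-0.0087, 0.1164, -0.0056, np.float64(0.002)] yaw 8.5
```

View pics/g29.png

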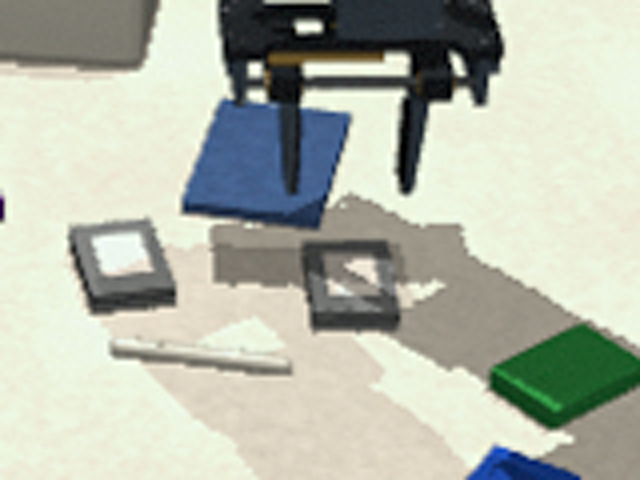

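{"fn": "send_rows", "kwargs": {
  "series": [-0.008, 0, -0.006, 0, -0.008, 0.04, -0.006, 0, -0.008, 0.085, -0.006, 0, -0.008, 0.115, -0.006, 0, -0.008, 0.115, -0.006, 0, -0.008, 0.115, -0.006, 0]
}}

```text
t: 34.55
position: [0.4384, -0.3724, 0.0055]
tcp_rot: [-1.569, -0.116, 0.114]
ft_force: [-0.0, 0.0, 0.2]
finger_gap: 0.0685
```

{"fn": "send_rows", "kwargs": {
  "series": [0, 0, 0, 0, 0, 0, 0, 0, 0, 0, 0, 0, 0, 0, 0, 0],
  "claw": -1
}}

```text
t: 34.95
position: [0.4389, -0.3727, 0.0058]
tcp_rot: [-1.57, -0.117, 0.113]
ft_force: [0.7, -0.7, 6.5]
finger_gap: 0.0574
```

{"fn": "send_rows", "kwargs": {
  "series": [0, -0.06, 0, 0, 0, -0.12, 0, 0, 0, -0.2, 0, 0, 0, -0.2, 0, 0, 0, -0.2, 0, 0]
}}

```text
t: 35.45
position: [0.4379, -0.372, 0.1049]
tcp_rot: [-1.569, -0.116, 0.114]
ft_force: [0.4, 0.3, -1.3]
finger_gap: 0.0576
```

```bash
python3 - <<'E'
from h import *
st();im=snap("side","g30",(290,130,450,250),4)
p=rk(.146,0);rel([p[0],p[1],.077],12)
E
```

```text
t 35.45 pos [ 0.4379 -0.372   0.1049] rack [ 0.5188 -0.285 ] F [ 0.4   0.3  -1.29] T [-0.1  -0.01  0.01] gap 0.0576 q [-0.72  0.41  1.72 -0.    1.01 -0.87] tilt [ 0.001 -1.    -0.001]
 row [0.5233, 0.0538, 0.7784, np.float64(-0.02)] yaw 8.4
```

View pics/g30.png

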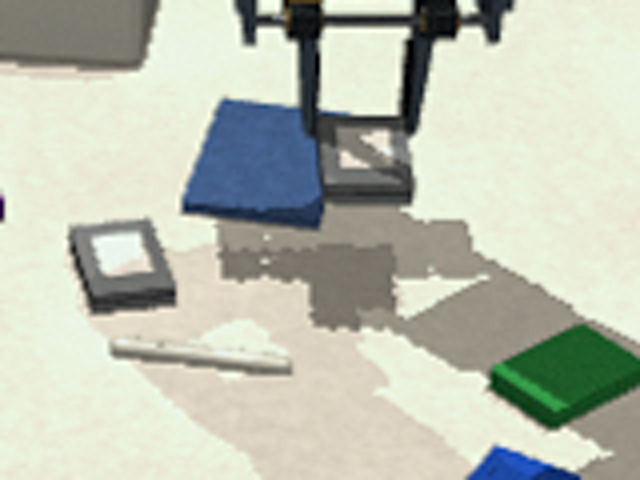

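{"fn": "send_rows", "kwargs": {
  "series": [0.523, 0, 0.778, -0.02, 0.523, 0, 0.778, -0.02, 0.523, 0, 0.778, -0.02, 0.523, 0, 0.778, -0.02, 0.523, 0, 0.778, -0.02, 0.523, 0, 0.778, -0.02, 0.523, 0, 0.778, -0.02, 0.523, 0, 0.778, -0.02, 0.523, 0, 0.778, -0.02, 0.523, 0.03, 0.778, -0.02, 0.523, 0.054, 0.778, -0.02, 0.523, 0.054, 0.778, -0.02]
}}

```text
t: 36.7
position: [0.6366, 0.0503, 0.0732]
tcp_rot: [-1.565, -0.158, 0.172]
ft_force: [0.2, 0.1, -1.4]
finger_gap: 0.0577
```

{"fn": "send_rows", "kwargs": {
  "series": [0, 0, 0, 0, 0, 0, 0, 0]
}}

```text
t: 36.9
position: [0.6395, 0.0495, 0.0776]
tcp_rot: [-1.565, -0.163, 0.163]
ft_force: [0.5, 0.5, -1.1]
finger_gap: 0.0576
```

```bash
python3 - <<'E'
from h import *
st();im=snap("side","g31",(220,180,360,320),4)
p=rk(.146,0);rel([p[0],p[1],.0075],12)
E
```

```text
t 36.9 pos [0.6395 0.0495 0.0776] rack [ 1.484e-01 -1.000e-04] F [ 0.49  0.46 -1.08] T [-0.11  0.04  0.02] gap 0.0576 q [ 0.06  0.53  1.59 -0.    1.02 -0.15] tilt [-0. -1. -0.]
 row [-0.0004, 0.1409, 0.0047, np.float64(-0.0006)] yaw 11.9
```

View pics/g31.png

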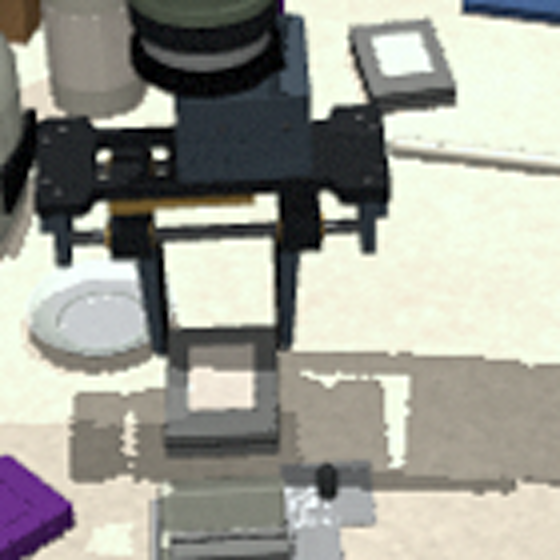

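{"fn": "send_rows", "kwargs": {
  "series": [0, 0.03, 0.004, 0, 0, 0.06, 0.004, 0, 0, 0.072, 0.004, 0, 0, 0.084, 0.004, 0, 0, 0.096, 0.004, 0, 0, 0.108, 0.004, 0, 0, 0.12, 0.004, 0, 0, 0.13, 0.004, 0, 0, 0.139, 0.004, 0, 0, 0.139, 0.004, 0, 0, 0.139, 0.004, 0]
}}

```text
t: 38.05
position: [0.6397, 0.053, 0.0078]
tcp_rot: [-1.565, -0.165, 0.164]
ft_force: [1.0, -1.9, 2.0]
finger_gap: 0.0577
```

{"fn": "send_rows", "kwargs": {
  "series": [0, 0, 0, 0, 0, 0, 0, 0, 0, 0, 0, 0, 0, 0, -0.04, 0, 0, -0.008, -0.084, 0, 0, -0.008, -0.084, 0, 0, -0.008, -0.084, 0],
  "claw": 0.5
}}

```text
t: 38.75
position: [0.6479, 0.0119, 0.0118]
tcp_rot: [-1.564, -0.163, 0.164]
ft_force: [-0.8, 0.8, 0.1]
finger_gap: 0.0687
```

```bash
python3 - <<'E'
from h import *
st();im=snap("side","g32",(220,200,360,320),4)
p=rk(.119,0);rel([p[0],p[1],.012],12)
E
```

```text
t 38.75 pos [0.6479 0.0119 0.0118] rack [0.187  0.0002] F [-0.79  0.78  0.07] T [-0.08  0.08  0.02] gap 0.0687 q [ 0.    0.61  1.64  0.    0.9  -0.21] tilt [-0.    -1.     0.001]
 row [-0.0004, -0.0004, 0.1349, np.float64(-0.0001)] yaw 12.0
```

View pics/g32.png

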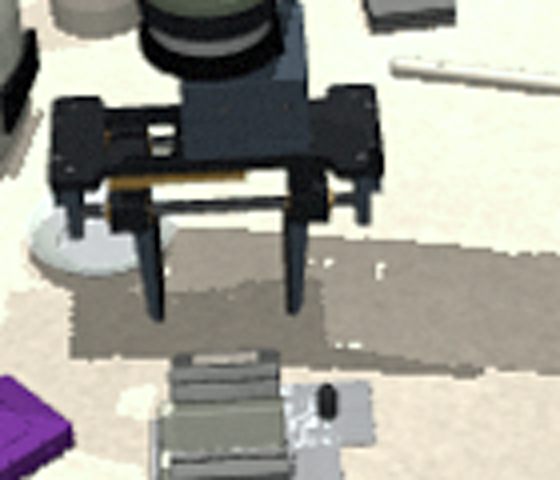

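Leaning well. I push it upright.

{"fn": "send_rows", "kwargs": {
  "series": [0, 0, 0, 0, 0, 0, 0, 0, 0, 0, 0.02, 0, 0, 0, 0.035, 0, 0, 0, 0.05, 0, 0, 0, 0.065, 0, 0, 0, 0.08, 0, 0, 0, 0.092, 0, 0, 0, 0.102, 0, 0, 0, 0.11, 0, 0, 0, 0.116, 0, 0, 0, 0.116, 0],
  "claw": -0.34
}}

```text
t: 40.0
position: [0.6361, 0.0691, 0.012]
tcp_rot: [-1.564, -0.164, 0.164]
ft_force: [-0.4, 0.5, 0.6]
finger_gap: 0.0302
```

{"fn": "send_rows", "kwargs": {
  "series": [0, 0, 0.007, 0, 0, 0, 0.013, 0, 0, 0, 0.017, 0, 0, 0, 0.0195, 0, 0, 0, 0.0195, 0]
}}

```text
t: 40.5
position: [0.6341, 0.0781, 0.0119]
tcp_rot: [-1.565, -0.165, 0.165]
ft_force: [0.3, -1.5, -0.5]
finger_gap: 0.0304
```

```bash
python3 - <<'E'
from h import *
st();im=snap("side","g33",(240,220,340,310),6)
E
```

```text
t 40.5 pos [0.6341 0.0781 0.0119] rack [0.1193 0.0005] F [ 0.28 -1.46 -0.47] T [-0.41 -0.06 -0.01] gap 0.0304 q [ 0.1   0.59  1.66 -0.    0.89 -0.1 ] tilt [-0. -1. -0.]
```

View pics/g33.png

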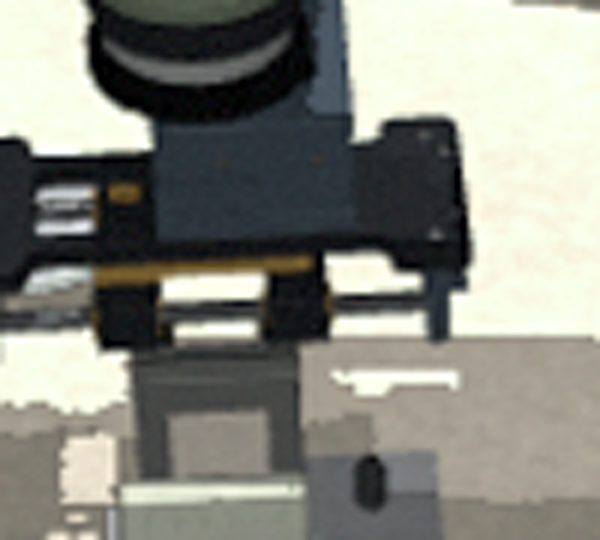

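{"fn": "send_rows", "kwargs": {
  "series": [0, 0, -0.005, 0, 0, 0, -0.03, 0, 0, 0, -0.07, 0, 0, 0, -0.07, 0, 0, -0.08, -0.07, 0, 0, -0.17, -0.07, 0, 0, -0.19, -0.06, 0, 0, -0.19, -0.02, 0, 0, -0.19, 0.02, 0, 0, -0.19, 0.056, 0, 0, -0.19, 0.056, 0, 0, -0.19, 0.056, 0],
  "claw": 0.5
}}

```text
t: 41.75
position: [0.6281, 0.1058, 0.1066]
tcp_rot: [-1.565, -0.165, 0.166]
ft_force: [-0.3, 0.5, 0.8]
finger_gap: 0.0683
```

```bash
python3 - <<'E'
from h import *
st();im=snap("side","g34",(240,180,340,310),5)
p=rk(.091,0);rel([p[0],p[1],.048],12)
E
```

```text
t 41.75 pos [0.6281 0.1058 0.1066] rack [0.091  0.0004] F [-0.33  0.51  0.78] T [-0.04  0.03 -0.  ] gap 0.0683 q [ 0.15  0.49  1.57 -0.    1.08 -0.06] tilt [-0. -1. -0.]
 row [-0.0007, 0.1172, 0.0009, np.float64(0.0)] yaw 12.0
```

View pics/g34.png

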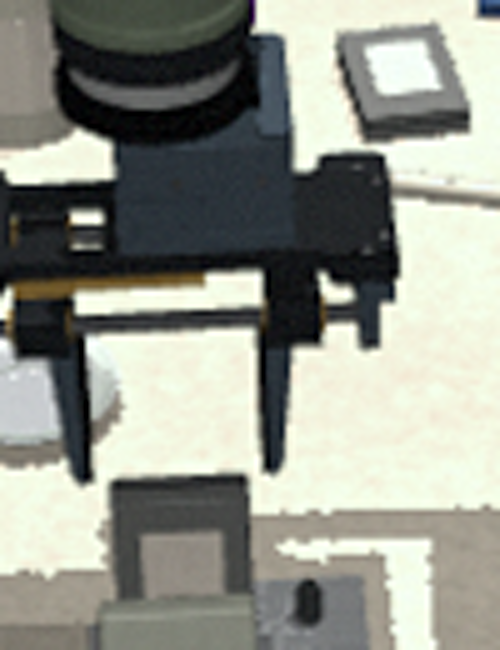

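{"fn": "send_rows", "kwargs": {
  "series": [0, 0.05, 0, 0, 0, 0.09, 0, 0, 0, 0.117, 0, 0, 0, 0.117, 0, 0, 0, 0.117, 0, 0]
}}

```text
t: 42.3
position: [0.6287, 0.1052, 0.0487]
tcp_rot: [-1.565, -0.164, 0.164]
ft_force: [0.2, 0.2, 0.2]
finger_gap: 0.0686
```

{"fn": "send_rows", "kwargs": {
  "series": [0, 0, 0, 0, 0, 0, 0, 0, 0, 0, 0, 0, 0, -0.05, 0, 0, 0, -0.1, 0, 0, 0, -0.14, 0, 0, 0, -0.14, 0, 0, 0, -0.14, 0, 0],
  "claw": -1
}}

```text
t: 43.1
position: [0.6279, 0.1056, 0.1182]
tcp_rot: [-1.564, -0.164, 0.164]
ft_force: [-0.2, 0.5, -2.5]
finger_gap: 0.0579
```

```bash
python3 - <<'E'
from h import *
st()
p=rk(.0147,0);rel([p[0],p[1],.091],12)
E
```

```text
t 43.1 pos [0.6279 0.1056 0.1182] rack [0.0912 0.0002] F [-0.22  0.55 -2.47] T [-0.15  0.08 -0.06] gap 0.0579 q [ 0.15  0.48  1.55  0.    1.1  -0.06] tilt [-0. -1.  0.]
 row [-0.0004, 0.0544, 0.1529, np.float64(-0.0)] yaw 12.0
```

{"fn": "send_rows", "kwargs": {
  "series": [0, 0, 0.06, 0, 0, 0, 0.11, 0, 0, 0, 0.14, 0, 0, 0, 0.153, 0, 0, 0, 0.153, 0, 0, 0.03, 0.153, 0, 0, 0.054, 0.153, 0, 0, 0.054, 0.153, 0, 0, 0.054, 0.153, 0, 0, 0.054, 0.153, 0]
}}

```text
t: 44.1
position: [0.6129, 0.1802, 0.092]
tcp_rot: [-1.564, -0.165, 0.163]
ft_force: [-0.0, -0.2, -1.8]
finger_gap: 0.0578
```

```bash
python3 - <<'E'
from h import *
st();im=snap("side","g35",(240,200,340,350),5)
p=rk(.0147,0);rel([p[0],p[1],.0535],12)
E
```

```text
t 44.1 pos [0.6129 0.1802 0.092 ] rack [0.0151 0.001 ] F [-0.03 -0.22 -1.83] T [-0.04  0.02  0.04] gap 0.0578 q [ 0.27  0.51  1.58 -0.    1.05  0.06] tilt [ 0.001 -1.     0.   ]
 row [-0.0021, 0.0772, 0.0005, np.float64(-0.0002)] yaw 12.0
```

View pics/g35.png

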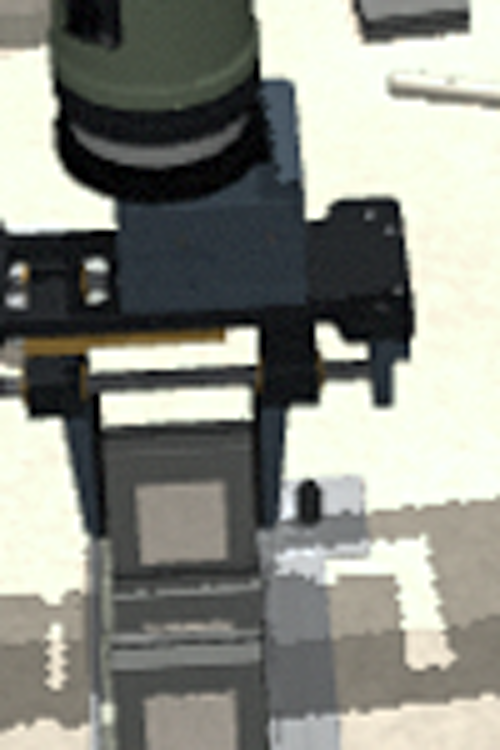

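{"fn": "send_rows", "kwargs": {
  "series": [-0.001, 0.015, 0.001, 0, -0.001, 0.03, 0.001, 0, -0.001, 0.045, 0.001, 0, -0.001, 0.06, 0.001, 0, -0.001, 0.075, 0.001, 0, -0.001, 0.079, 0.001, 0, -0.001, 0.079, 0.001, 0]
}}

```text
t: 44.85
position: [0.6114, 0.1808, 0.0531]
tcp_rot: [-1.565, -0.164, 0.165]
ft_force: [-2.4, -0.0, 7.1]
finger_gap: 0.0576
```

```bash
python3 - <<'E'
from h import *
st()
E
```

```text
t 44.85 pos [0.6114 0.1808 0.0531] rack [ 0.0142 -0.0003] F [-2.37 -0.03  7.11] T [-0.25  0.73 -0.  ] gap 0.0576 q [0.27 0.55 1.62 0.   0.97 0.06] tilt [-0. -1.  0.]
```

Floor reached (7 N at the same height). I release it and fetch the last case at top (442,217).

{"fn": "send_rows", "kwargs": {
  "series": [0, 0, 0, 0, 0, 0, 0, 0, 0, 0, 0, 0, 0, -0.08, 0, 0, 0, -0.17, 0, 0, 0, -0.2, 0, 0, 0, -0.2, 0, 0, 0, -0.2, 0, 0],
  "claw": 0.5
}}

```text
t: 45.65
position: [0.6112, 0.1806, 0.151]
tcp_rot: [-1.565, -0.163, 0.165]
ft_force: [-0.1, 0.1, -0.9]
finger_gap: 0.0685
```

```bash
python3 - <<'E'
from h import *
st();im=snap("side","g36",(240,150,440,350),4)
c=onz("side",*(319.5,195.),.018);print("side label ctr",c)
p,y=cpose(np.array([.5884,-.3289]),109.6);print(p,y);rel([*p,.06],y)
E
```

```text
t 45.65 pos [0.6112 0.1806 0.151 ] rack [ 0.0143 -0.0006] F [-0.08  0.08 -0.92] T [-0.06  0.08 -0.04] gap 0.0685 q [0.27 0.46 1.51 0.   1.18 0.06] tilt [-0.001 -1.    -0.   ]
side label ctr [ 0.58883292 -0.31465614  0.018     ]
[ 0.6039985  -0.37270567] 19.599999999999994
 row [-0.2425, 0.1812, -1.0794, np.float64(-0.0423)] yaw 12.0
```

View pics/g36.png

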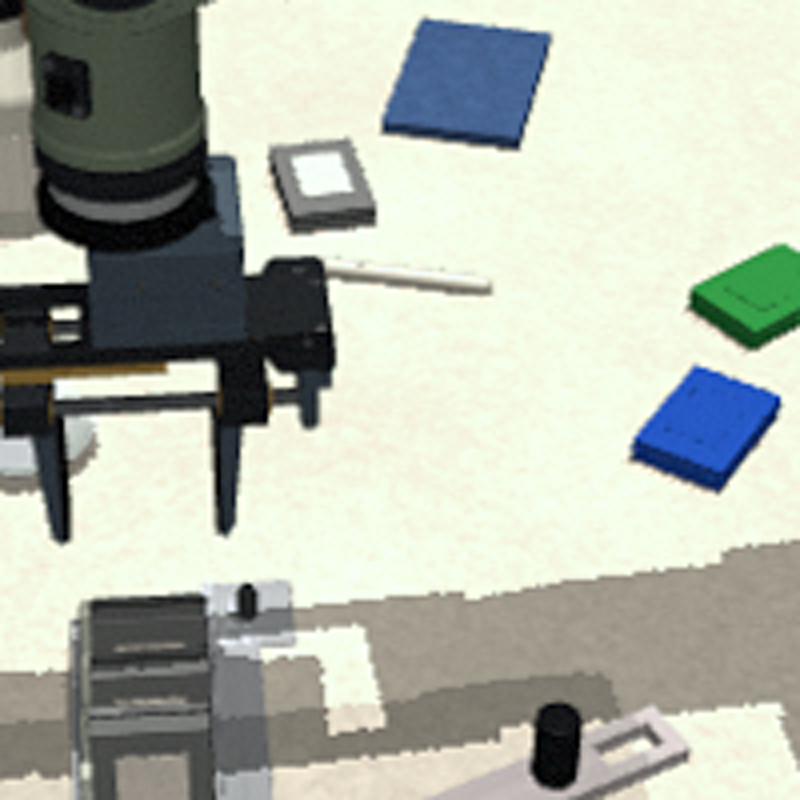

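{"fn": "send_rows", "kwargs": {
  "series": [-0.21, 0.02, -0.95, -0.0423, -0.21, 0.02, -0.95, -0.0423, -0.21, 0.02, -0.95, -0.0423, -0.21, 0.02, -0.95, -0.0423, -0.21, 0.02, -0.95, -0.0423, -0.21, 0.02, -0.95, -0.0423, -0.21, 0.02, -0.95, -0.0423, -0.21, 0.02, -0.95, -0.0423, -0.21, 0.02, -0.95, -0.0423, -0.21, 0.02, -0.95, -0.0423, -0.21, 0.02, -0.95, -0.0423, -0.21, 0.02, -0.95, -0.0423]
}}

```text
t: 46.9
position: [0.6066, -0.3057, 0.1394]
tcp_rot: [-1.551, -0.265, 0.269]
ft_force: [-1.1, 0.3, -0.8]
finger_gap: 0.0684
```

```bash
python3 - <<'E'
from h import *
st()
p,y=cpose(np.array([.5884,-.3289]),109.6,.043);rel([*p,.06],y)
E
```

```text
t 46.9 pos [ 0.6066 -0.3057  0.1394] rack [ 0.489  -0.1062] F [-1.09  0.34 -0.82] T [-0.14  0.01 -0.  ] gap 0.0684 q [-0.48  0.53  1.41  0.    1.2  -0.82] tilt [-0.002 -1.     0.004]
 row [-0.0492, 0.1585, -0.1182, np.float64(-0.0005)] yaw 19.5
```

{"fn": "send_rows", "kwargs": {
  "series": [-0.046, 0.02, -0.118, 0, -0.046, 0.06, -0.118, 0, -0.046, 0.14, -0.118, 0, -0.046, 0.158, -0.118, 0, -0.046, 0.158, -0.118, 0, -0.046, 0.158, -0.118, 0, -0.046, 0.158, -0.118, 0]
}}

```text
t: 47.6
position: [0.6073, -0.3688, 0.0652]
tcp_rot: [-1.556, -0.272, 0.267]
ft_force: [0.3, -0.0, 0.1]
finger_gap: 0.0686
```

```bash
python3 - <<'E'
from h import *
st();im=snap("side","g37",(270,120,390,230),5)
p,y=cpose(np.array([.5884,-.3289]),109.6,.043);rel([*p,.005],y)
E
```

```text
t 47.6 pos [ 0.6073 -0.3688  0.0652] rack [ 0.5509 -0.1187] F [ 0.31 -0.05  0.14] T [-0.05 -0.05  0.02] gap 0.0686 q [-0.56  0.64  1.42  0.    1.09 -0.91] tilt [ 0.002 -1.    -0.003]
 row [-0.0087, 0.1202, 0.0023, np.float64(0.0003)] yaw 19.7
```

View pics/g37.png

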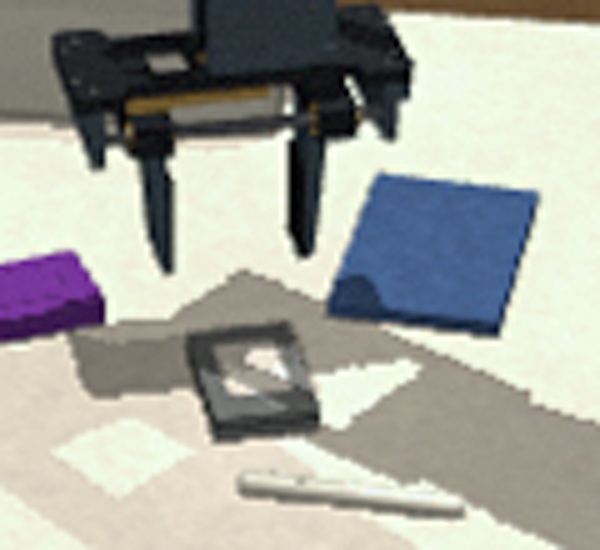

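{"fn": "send_rows", "kwargs": {
  "series": [-0.007, 0, 0.002, 0, -0.007, 0.04, 0.002, 0, -0.007, 0.085, 0.002, 0, -0.007, 0.118, 0.002, 0, -0.007, 0.118, 0.002, 0, -0.007, 0.118, 0.002, 0]
}}

```text
t: 48.25
position: [0.6025, -0.3694, 0.0047]
tcp_rot: [-1.555, -0.269, 0.268]
ft_force: [0.5, -0.3, 0.4]
finger_gap: 0.0687
```

{"fn": "send_rows", "kwargs": {
  "series": [0, 0, 0, 0, 0, 0, 0, 0, 0, 0, 0, 0, 0, 0, 0, 0],
  "claw": -1
}}

```text
t: 48.65
position: [0.6031, -0.3698, 0.0055]
tcp_rot: [-1.556, -0.27, 0.267]
ft_force: [-0.0, -0.0, 5.7]
finger_gap: 0.0574
```

{"fn": "send_rows", "kwargs": {
  "series": [0, -0.06, 0, 0, 0, -0.12, 0, 0, 0, -0.2, 0, 0, 0, -0.2, 0, 0, 0, -0.2, 0, 0]
}}

```text
t: 49.15
position: [0.6024, -0.3693, 0.1047]
tcp_rot: [-1.555, -0.269, 0.268]
ft_force: [0.7, 0.0, -1.2]
finger_gap: 0.0573
```

```bash
python3 - <<'E'
from h import *
st();im=snap("side","g38",(270,100,390,230),5)
p=rk(.143,0);rel([p[0],p[1],.077],12)
E
```

```text
t 49.15 pos [ 0.6024 -0.3693  0.1047] rack [ 0.5503 -0.1236] F [ 0.67  0.03 -1.19] T [-0.08  0.04  0.02] gap 0.0573 q [-0.57  0.6   1.38  0.    1.16 -0.91] tilt [ 0.001 -1.    -0.001]
 row [0.354, 0.0529, 0.7732, np.float64(0.0422)] yaw 19.6
```

View pics/g38.png

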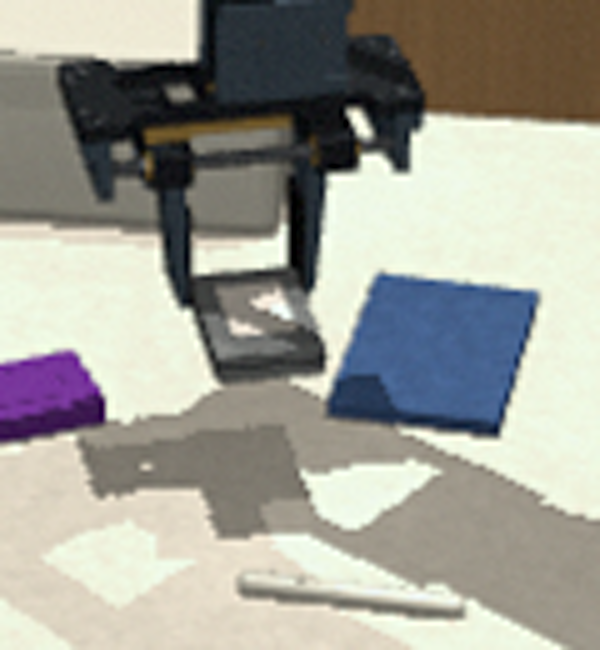

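{"fn": "send_rows", "kwargs": {
  "series": [0.354, 0, 0.773, 0.0422, 0.354, 0, 0.773, 0.0422, 0.354, 0, 0.773, 0.0422, 0.354, 0, 0.773, 0.0422, 0.354, 0, 0.773, 0.0422, 0.354, 0, 0.773, 0.0422, 0.354, 0, 0.773, 0.0422, 0.354, 0, 0.773, 0.0422, 0.354, 0.03, 0.773, 0.0422, 0.354, 0.053, 0.773, 0.0422, 0.354, 0.053, 0.773, 0.0422, 0.354, 0.053, 0.773, 0.0422]
}}

```text
t: 50.4
position: [0.6385, 0.0531, 0.0762]
tcp_rot: [-1.565, -0.162, 0.166]
ft_force: [0.6, -0.5, -0.7]
finger_gap: 0.0578
```

{"fn": "send_rows", "kwargs": {
  "series": [0, 0, 0, 0, 0, 0, 0, 0]
}}

```text
t: 50.6
position: [0.6396, 0.053, 0.078]
tcp_rot: [-1.565, -0.164, 0.162]
ft_force: [0.3, -0.0, -0.3]
finger_gap: 0.0574
```

```bash
python3 - <<'E'
from h import *
st();im=snap("side","g39",(220,180,360,320),4)
p=rk(.143,0);rel([p[0],p[1],.0075],12)
E
```

```text
t 50.6 pos [0.6396 0.053  0.078 ] rack [0.145  0.0007] F [ 0.26 -0.03 -0.27] T [-0.11  0.04  0.03] gap 0.0574 q [ 0.06  0.53  1.59 -0.    1.02 -0.14] tilt [ 0.001 -1.    -0.   ]
 row [-0.0017, 0.1411, 0.0036, np.float64(-0.0004)] yaw 11.9
```

View pics/g39.png

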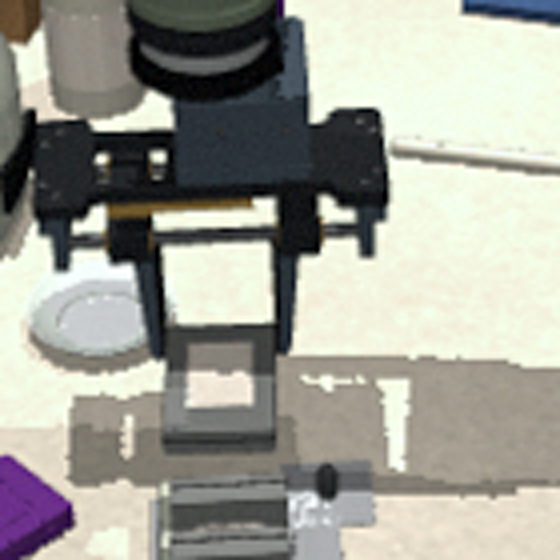

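{"fn": "send_rows", "kwargs": {
  "series": [-0.002, 0.03, 0.003, 0, -0.002, 0.06, 0.003, 0, -0.002, 0.072, 0.003, 0, -0.002, 0.084, 0.003, 0, -0.002, 0.096, 0.003, 0, -0.002, 0.108, 0.003, 0, -0.002, 0.12, 0.003, 0, -0.002, 0.13, 0.003, 0, -0.002, 0.139, 0.003, 0, -0.002, 0.139, 0.003, 0, -0.002, 0.139, 0.003, 0]
}}

```text
t: 51.75
position: [0.6382, 0.0555, 0.0077]
tcp_rot: [-1.565, -0.165, 0.164]
ft_force: [2.1, -0.0, 1.1]
finger_gap: 0.0578
```

{"fn": "send_rows", "kwargs": {
  "series": [0, 0, 0, 0, 0, 0, 0, 0, 0, 0, 0, 0, 0, 0, -0.04, 0, 0, -0.008, -0.088, 0, 0, -0.008, -0.088, 0, 0, -0.008, -0.088, 0],
  "claw": 0.5
}}

```text
t: 52.45
position: [0.6469, 0.0124, 0.0118]
tcp_rot: [-1.564, -0.163, 0.164]
ft_force: [-0.2, 1.7, 0.1]
finger_gap: 0.0682
```

```bash
python3 - <<'E'
from h import *
st();im=snap("side","g40",(220,200,360,320),4)
p=rk(.119,0);rel([p[0],p[1],.012],12)
E
```

```text
t 52.45 pos [0.6469 0.0124 0.0118] rack [ 0.1862 -0.0006] F [-0.19  1.69  0.05] T [-0.04  0.04  0.05] gap 0.0682 q [ 0.    0.61  1.64  0.    0.9  -0.21] tilt [-0.    -1.     0.001]
 row [0.0014, -0.0005, 0.1334, np.float64(-0.0001)] yaw 12.0
```

View pics/g40.png

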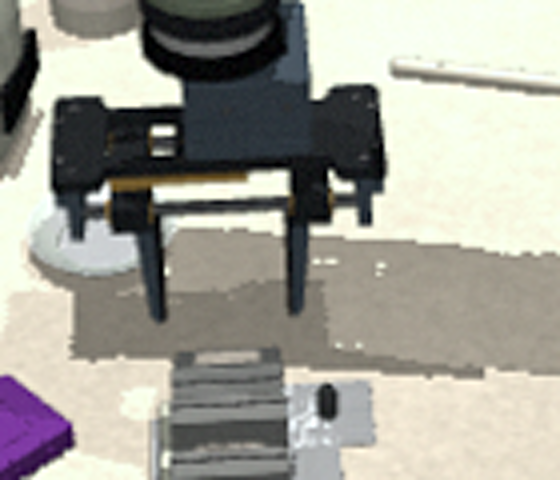

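{"fn": "send_rows", "kwargs": {
  "series": [0.001, 0, 0, 0, 0.001, 0, 0, 0, 0.001, 0, 0.02, 0, 0.001, 0, 0.035, 0, 0.001, 0, 0.05, 0, 0.001, 0, 0.065, 0, 0.001, 0, 0.08, 0, 0.001, 0, 0.092, 0, 0.001, 0, 0.102, 0, 0.001, 0, 0.11, 0, 0.001, 0, 0.115, 0, 0.001, 0, 0.115, 0],
  "claw": -0.34
}}

```text
t: 53.7
position: [0.6356, 0.0692, 0.0119]
tcp_rot: [-1.564, -0.165, 0.165]
ft_force: [-0.2, -0.4, -0.1]
finger_gap: 0.0304
```

{"fn": "send_rows", "kwargs": {
  "series": [0, 0, 0.007, 0, 0, 0, 0.013, 0, 0, 0, 0.017, 0, 0, 0, 0.019, 0, 0, 0, 0.019, 0]
}}

```text
t: 54.2
position: [0.6337, 0.078, 0.0119]
tcp_rot: [-1.565, -0.165, 0.165]
ft_force: [-0.0, -0.6, -0.5]
finger_gap: 0.0305
```

```bash
python3 - <<'E'
from h import *
st();im=snap("side","g41",(240,220,340,310),6)
E
```

```text
t 54.2 pos [0.6337 0.078  0.0119] rack [1.193e-01 1.000e-04] F [-0.02 -0.65 -0.52] T [-0.35 -0.05  0.03] gap 0.0305 q [ 0.1   0.59  1.66 -0.    0.89 -0.1 ] tilt [-0. -1. -0.]
```

View pics/g41.png

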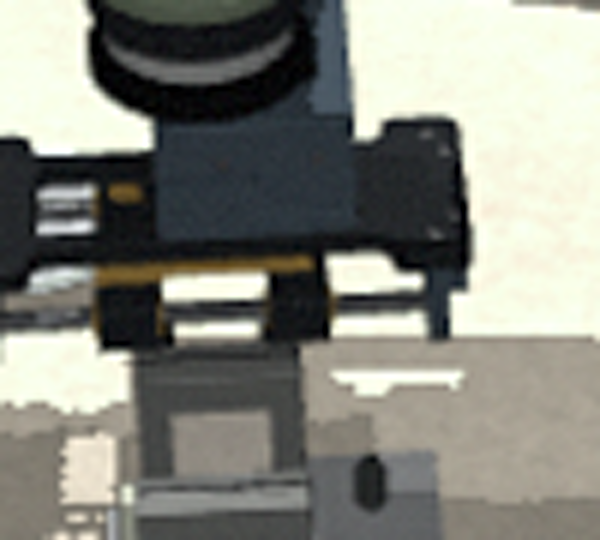

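{"fn": "send_rows", "kwargs": {
  "series": [0, 0, -0.005, 0, 0, 0, -0.03, 0, 0, 0, -0.07, 0, 0, 0, -0.07, 0, 0, -0.08, -0.07, 0, 0, -0.17, -0.07, 0, 0, -0.19, -0.06, 0, 0, -0.19, -0.02, 0, 0, -0.19, 0.02, 0, 0, -0.19, 0.056, 0, 0, -0.19, 0.056, 0, 0, -0.19, 0.056, 0],
  "claw": 0.5
}}

```text
t: 55.45
position: [0.6277, 0.1058, 0.1066]
tcp_rot: [-1.565, -0.165, 0.166]
ft_force: [-0.1, -0.2, 0.8]
finger_gap: 0.0684
```

```bash
python3 - <<'E'
from h import *
st();im=snap("side","g42",(240,180,340,310),5)
p=rk(.091,0);rel([p[0],p[1],.048],12)
E
```

```text
t 55.45 pos [0.6277 0.1058 0.1066] rack [0.0909 0.    ] F [-0.08 -0.17  0.76] T [-0.13  0.06  0.03] gap 0.0684 q [ 0.15  0.49  1.57 -0.    1.08 -0.06] tilt [-0.001 -1.    -0.   ]
 row [-0.0001, 0.1173, 0.0009, np.float64(0.0001)] yaw 12.0
```

View pics/g42.png

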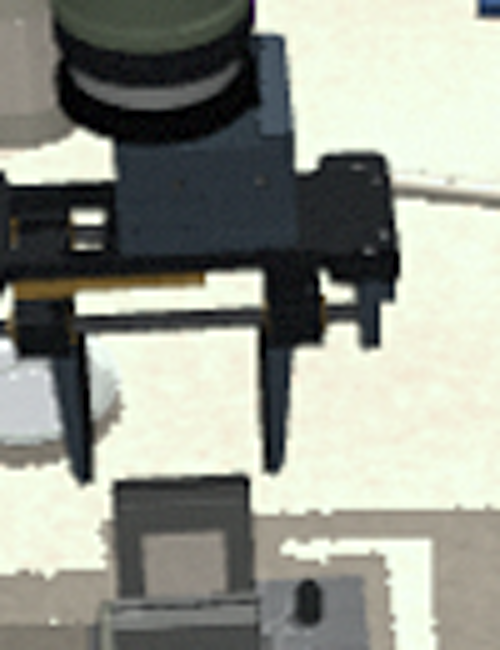

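{"fn": "send_rows", "kwargs": {
  "series": [0, 0.05, 0, 0, 0, 0.09, 0, 0, 0, 0.117, 0, 0, 0, 0.117, 0, 0, 0, 0.117, 0, 0]
}}

```text
t: 56.0
position: [0.6284, 0.1052, 0.0487]
tcp_rot: [-1.565, -0.164, 0.164]
ft_force: [-0.1, -0.5, 0.1]
finger_gap: 0.0685
```

{"fn": "send_rows", "kwargs": {
  "series": [0, 0, 0, 0, 0, 0, 0, 0, 0, 0, 0, 0, 0, -0.05, 0, 0, 0, -0.1, 0, 0, 0, -0.14, 0, 0, 0, -0.14, 0, 0, 0, -0.14, 0, 0],
  "claw": -1
}}

```text
t: 56.8
position: [0.6276, 0.1055, 0.1183]
tcp_rot: [-1.564, -0.165, 0.165]
ft_force: [-0.6, 0.3, -0.2]
finger_gap: 0.0582
```

```bash
python3 - <<'E'
from h import *
st()
p=rk(.0527,0);rel([p[0],p[1],.091],12)
E
```

```text
t 56.8 pos [0.6276 0.1055 0.1183] rack [ 0.0912 -0.0001] F [-0.59  0.26 -0.2 ] T [-0.01  0.03  0.03] gap 0.0582 q [ 0.15  0.48  1.55  0.    1.1  -0.06] tilt [ 0. -1.  0.]
 row [0.0003, 0.0546, 0.0769, np.float64(0.0001)] yaw 12.0
```

{"fn": "send_rows", "kwargs": {
  "series": [0, 0, 0.03, 0, 0, 0, 0.06, 0, 0, 0, 0.077, 0, 0, 0, 0.077, 0, 0, 0.03, 0.077, 0, 0, 0.054, 0.077, 0, 0, 0.054, 0.077, 0, 0, 0.054, 0.077, 0]
}}

```text
t: 57.6
position: [0.6198, 0.143, 0.0911]
tcp_rot: [-1.565, -0.164, 0.165]
ft_force: [0.2, -0.0, -1.2]
finger_gap: 0.0576
```

```bash
python3 - <<'E'
from h import *
st();im=snap("side","g43",(240,200,340,350),5)
p=rk(.0527,0);rel([p[0],p[1],.053],12)
E
```

```text
t 57.6 pos [0.6198 0.143  0.0911] rack [ 0.0528 -0.    ] F [ 0.15 -0.02 -1.17] T [-0.08  0.01  0.  ] gap 0.0576 q [ 0.21  0.51  1.59 -0.    1.05 -0.  ] tilt [-0.001 -1.    -0.   ]
 row [-0.0008, 0.0772, 0.0002, np.float64(-0.0)] yaw 12.0
```

View pics/g43.png

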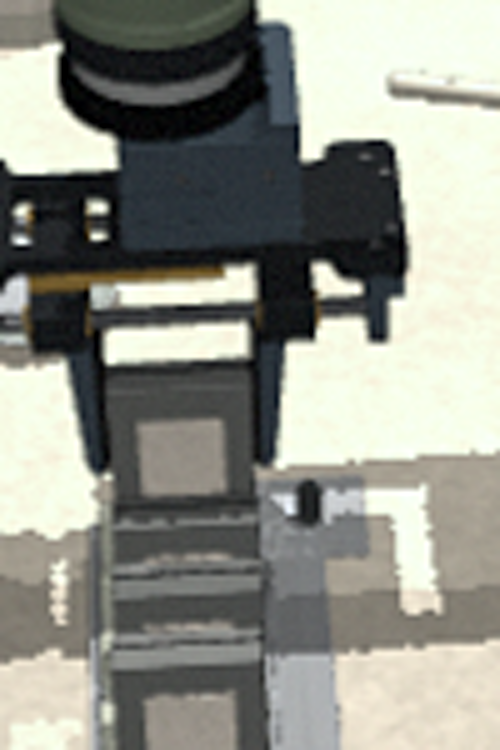

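{"fn": "send_rows", "kwargs": {
  "series": [0, 0.015, 0, 0, 0, 0.03, 0, 0, 0, 0.045, 0, 0, 0, 0.06, 0, 0, 0, 0.073, 0, 0, 0, 0.077, 0, 0, 0, 0.077, 0, 0]
}}

```text
t: 58.35
position: [0.6196, 0.1431, 0.0534]
tcp_rot: [-1.565, -0.164, 0.165]
ft_force: [-2.4, 0.2, 4.1]
finger_gap: 0.0578
```

{"fn": "send_rows", "kwargs": {
  "series": [0, 0, 0, 0, 0, 0, 0, 0, 0, 0, 0, 0, 0, -0.08, 0, 0, 0, -0.17, 0, 0, 0, -0.25, 0, 0, 0, -0.25, 0, 0, 0, -0.25, 0, 0],
  "claw": 0.5
}}

```text
t: 59.15
position: [0.6203, 0.1433, 0.1789]
tcp_rot: [-1.564, -0.166, 0.163]
ft_force: [-0.7, -0.0, -0.7]
finger_gap: 0.0687
```

```bash
python3 - <<'E'
from h import *
st();im=snap("side","g44",(230,250,430,400),4)
E
```

```text
t 59.15 pos [0.6203 0.1433 0.1789] rack [0.0527 0.0006] F [-0.71 -0.04 -0.67] T [-0.04  0.02 -0.02] gap 0.0687 q [ 0.21  0.44  1.47  0.    1.23 -0.  ] tilt [ 0.002 -1.     0.   ]
```

View pics/g44.png

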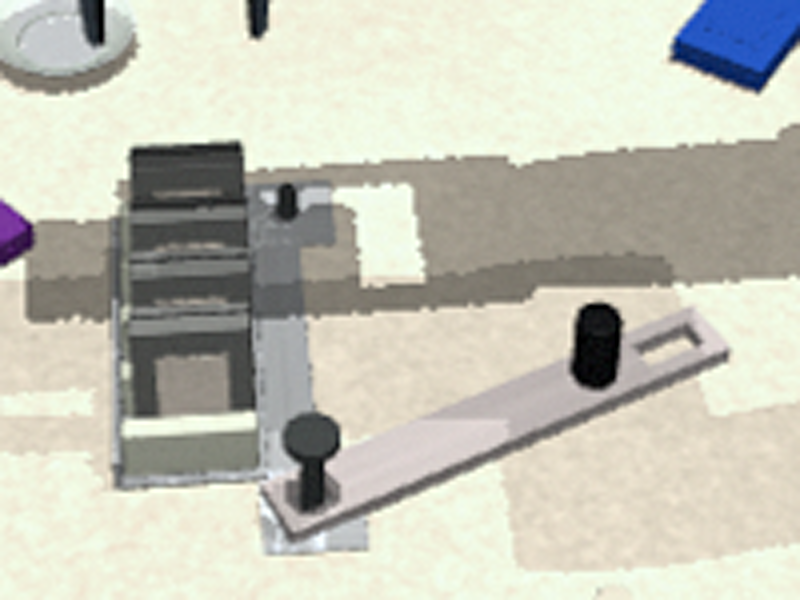

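All four stand in the slots. I measure the strap's knob and check the cases from the top.

```bash
python3 - <<'E'
from h import *
im=snap("top","g45",(150,160,310,300),5)
k=onz("side",230+600/4-.4,250+316/4-.4,.052);print(k,torack(k))
s=onz("side",230+669/4,250+346/4,.010);print("slot",s,torack(s))
E
```

```text
[0.40439338 0.1925627  0.052     ] [-0.04040794 -0.20038422]
slot [0.36680423 0.16946768 0.01      ] [-0.02563281 -0.24195368]
```

View pics/g45.png

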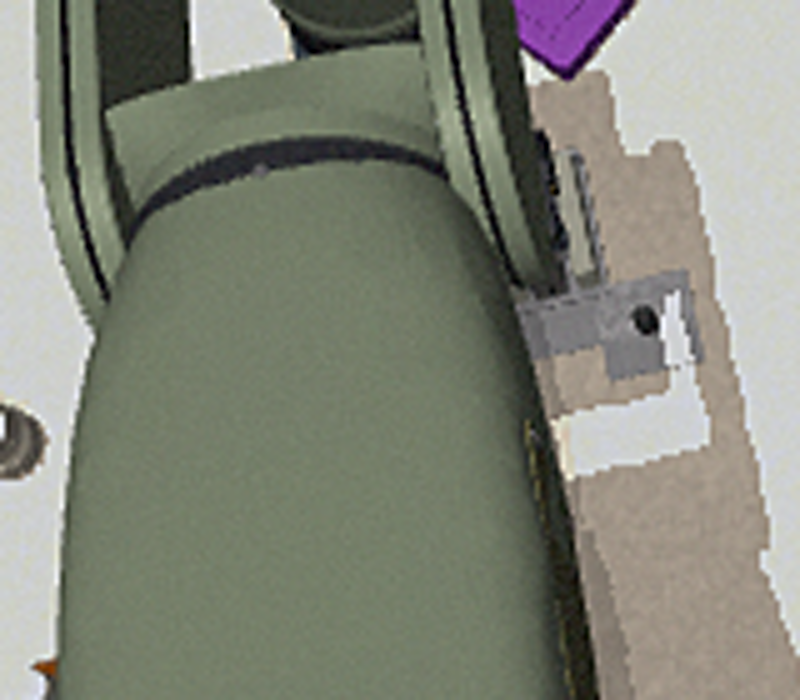

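```bash
python3 - <<'E'
from h import *
b=rk(-.105,-.057);print(b,np.linalg.norm(np.array([.4066,.1932])-b[:2]),np.linalg.norm(np.array([.4044,.1926])-b[:2]))
rel([.4058,.193,.12],-54)
E
```

```text
[0.53121486 0.28555453 0.        ] 0.1551071328617829 0.15723407227195213
 row [-0.3959, 0.114, 0.1866, np.float64(0.3667)] yaw 12.0
```

{"fn": "send_rows", "kwargs": {
  "series": [-0.396, 0, 0.187, 0.3667, -0.396, 0, 0.187, 0.3667, -0.396, 0, 0.187, 0.3667, -0.396, 0, 0.187, 0.3667, -0.396, 0, 0.187, 0.3667, -0.396, 0.05, 0.187, 0.3667, -0.396, 0.114, 0.187, 0.3667, -0.396, 0.114, 0.187, 0.3667, -0.396, 0.114, 0.187, 0.3667, -0.396, 0.114, 0.187, 0.3667, -0.396, 0.114, 0.187, 0.3667],
  "claw": 0.2
}}

```text
t: 60.35
position: [0.407, 0.1935, 0.121]
tcp_rot: [-1.443, 0.734, -0.734]
ft_force: [0.2, -1.2, 0.4]
finger_gap: 0.0546
```

```bash
python3 - <<'E'
from h import *
st();im=snap("side","g46",(230,230,430,400),4);snap("top","g47",(150,160,310,300),5)
rel([.4058,.193,.036],-54)
E
```

```text
t 60.35 pos [0.407  0.1935 0.121 ] rack [-0.0408 -0.1977] F [ 0.2  -1.15  0.41] T [-0.08  0.12  0.08] gap 0.0546 q [0.42 0.21 1.98 0.   0.95 1.36] tilt [ 0. -1.  0.]
 row [-0.0006, 0.1704, -0.0027, np.float64(0.0003)] yaw -54.0
```

View pics/g46.png

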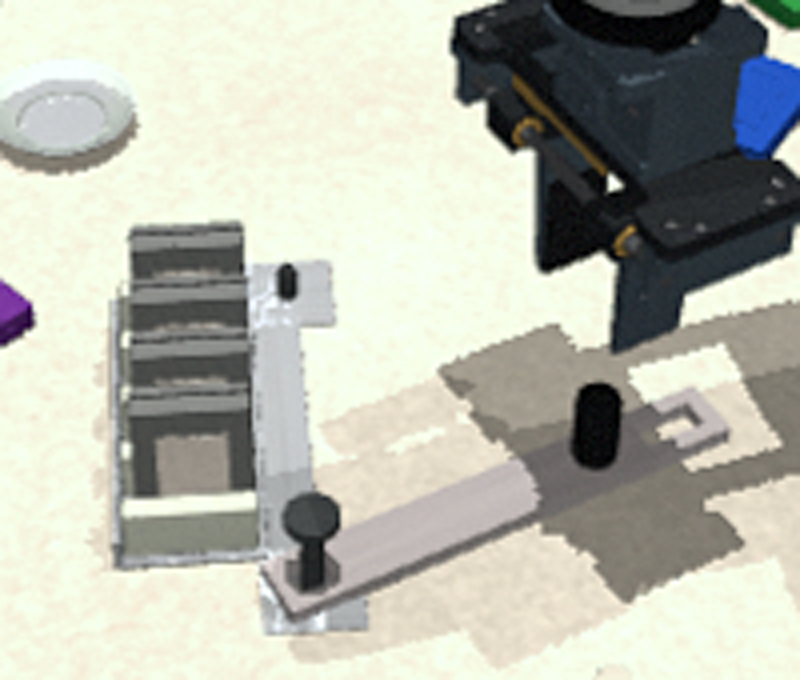

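View pics/g47.png

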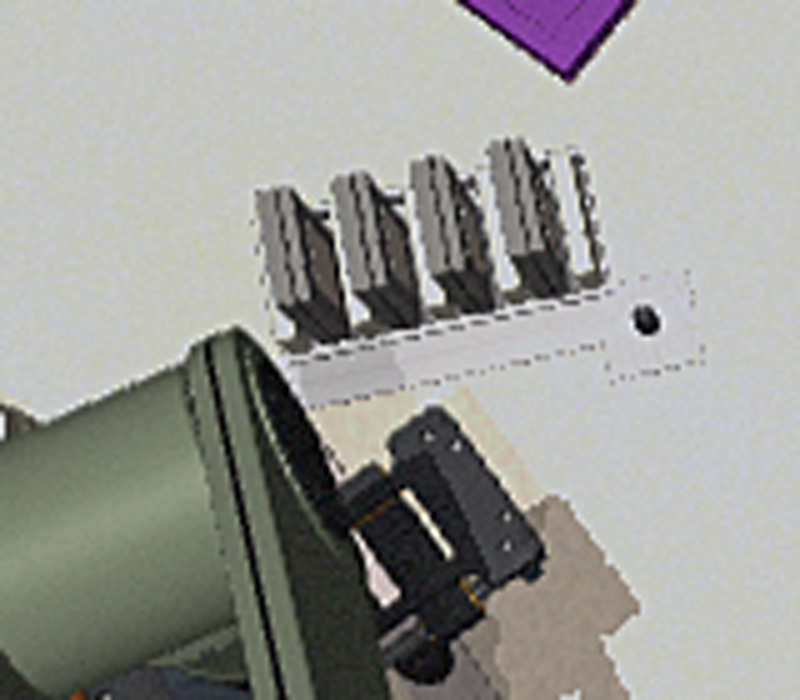

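The top view shows all four cases upright in their slots and the strap undisturbed. I grip the knob at the same relative pose I released it in, which I can reverse exactly.

{"fn": "send_rows", "kwargs": {
  "series": [0, 0.06, -0.001, 0, 0, 0.12, -0.001, 0, 0, 0.17, -0.001, 0, 0, 0.17, -0.001, 0, 0, 0.17, -0.001, 0]
}}

```text
t: 60.95
position: [0.4067, 0.1933, 0.0364]
tcp_rot: [-1.443, 0.735, -0.735]
ft_force: [0.2, 0.2, 0.2]
finger_gap: 0.0547
```

{"fn": "send_rows", "kwargs": {
  "series": [0, 0, 0, 0, 0, 0, 0, 0, 0, 0, 0, 0, 0, 0, 0, 0, 0, 0, 0, 0],
  "claw": -1
}}

```text
t: 61.45
position: [0.4068, 0.1932, 0.0364]
tcp_rot: [-1.442, 0.734, -0.736]
ft_force: [0.7, -1.5, 2.5]
finger_gap: 0.0228
```

{"fn": "send_rows", "kwargs": {
  "series": [0, -0.02, 0, 0, 0, -0.04, 0, 0, 0, -0.06, 0, 0, 0, -0.068, 0, 0, 0, -0.068, 0, 0, 0, -0.068, 0, 0]
}}

```text
t: 62.05
position: [0.413, 0.1968, 0.0721]
tcp_rot: [-1.429, 0.727, -0.742]
ft_force: [11.5, 7.8, -8.7]
finger_gap: 0.023
```

```bash
python3 - <<'E'
from h import *
st();im=snap("side","g48",(230,230,430,400),4)
b2,e=tri((279.2,223.9),(301.7,297));print("b2 tri",b2,e,"model",rk(.1,-.057,.022))
s=arm.observe();M=R.from_rotvec(s["tcp_rot"]).as_matrix();b1=rk(-.105,-.057);p=s["position"];v=p-b1;v[2]=0
print(np.degrees(np.arctan2(v[1],v[0])),np.linalg.norm(v),"fitted",np.degrees(np.arctan2(.1316-b1[1],.5647-b1[0])),np.hypot(.1316-b1[1],.5647-b1[0]))
rel([.5647,.1316,.0692],11.8)
cy=np.degrees(np.arctan2(M[1,0],M[0,0]));print(cy)
a0=np.arctan2(v[1],v[0]);a1=np.arctan2(.1316-b1[1],.5647-b1[0]);r0=np.linalg.norm(v);r1=np.hypot(.1316-b1[1],.5647-b1[0])
rows=[]
for k in range(1,13):
    f=k/12;a=a0+f*(a1-a0);r=r0+f*(r1-r0);q=b1+np.array([r*np.cos(a),r*np.sin(a),p[2]]);d=M.T@(q-p)/.5
    rows+=[round(d[0],3),0,round(d[2],3),round(-f*(11.8-cy)/180,4)]
print(rows)
E
```

```text
t 62.05 pos [0.413  0.1968 0.0721] rack [-0.0428 -0.1911] F [11.48  7.81 -8.66] T [ 1.28 -1.83 -0.06] gap 0.023 q [0.42 0.28 2.04 0.   0.81 1.36] tilt [ 0.002 -1.     0.017]
b2 tri [0.57584063 0.0830646  0.01378574] 0.0019171391206033342 model [0.57383676 0.08503427 0.022     ]
-143.11883932834155 0.14789196323248363 fitted -77.72926893447462 0.15755396689389567
 row [0.2838, 0.0089, 0.1691, np.float64(-0.3658)] yaw -54.0
-54.04820019575932
[np.float64(0.028), 0, np.float64(0.0), np.float64(-0.0305), np.float64(0.056), 0, np.float64(0.003), np.float64(-0.061), np.float64(0.084), 0, np.float64(0.009), np.float64(-0.0915), np.float64(0.112), 0, np.float64(0.017), np.float64(-0.1219), np.float64(0.139), 0, np.float64(0.028), np.float64(-0.1524), np.float64(0.164), 0, np.float64(0.041), np.float64(-0.1829), np.float64(0.189), 0, np.float64(0.057), np.float64(-0.2134), np.float64(0.212), 0, np.float64(0.076), np.float64(-0.2439), np.float64(0.233), 0, np.float64(0.096), np.float64(-0.2744), np.float64(0.252), 0, np.float64(0.119), np.float64(-0.3049), np.float64(0.269), 0, np.float64(0.143), np.float64(-0.3353), np.float64(0.284), 0, np.float64(0.169), np.float64(-0.3658)]
```

View pics/g48.png

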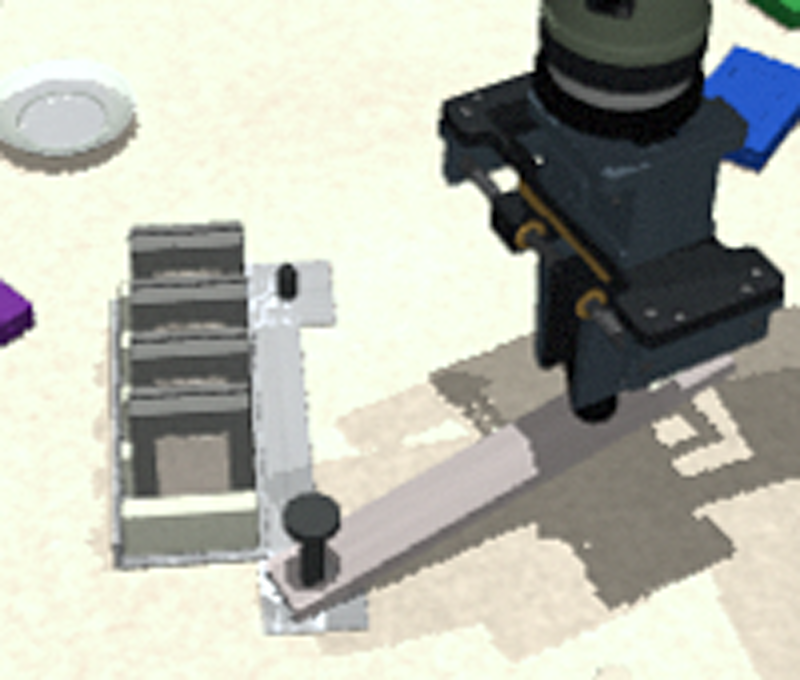

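The strap tipped this time instead of rising level, with its hole end still low, and that pulls the gripper about 7 mm towards bolt 1 (14 N). I ease that way and lower slightly to relieve it.

{"fn": "send_rows", "kwargs": {
  "series": [0, 0.004, 0.006, 0, 0, 0.008, 0.012, 0, 0, 0.008, 0.014, 0, 0, 0.008, 0.014, 0]
}}

```text
t: 62.5
position: [0.4115, 0.197, 0.0659]
tcp_rot: [-1.444, 0.736, -0.735]
ft_force: [-0.3, 0.2, -0.9]
finger_gap: 0.023
```

```bash
python3 - <<'E'
from h import *
st();im=snap("side","g49",(250,260,430,400),4)
E
```

```text
t 62.5 pos [0.4115 0.197  0.0659] rack [-0.0433 -0.1925] F [-0.34  0.17 -0.86] T [-0.09 -0.07 -0.1 ] gap 0.023 q [0.42 0.29 2.04 0.   0.81 1.36] tilt [-0.    -1.    -0.001]
```

View pics/g49.png

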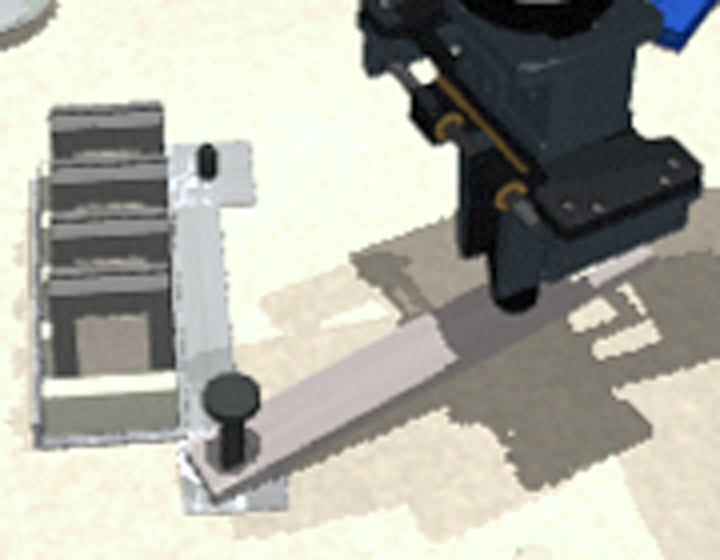

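Force is down to about 1 N and the strap is held tipped. Now I compute the reverse swing at this radius.

```bash
python3 - <<'E'
from h import *
s=arm.observe();M=R.from_rotvec(s["tcp_rot"]).as_matrix();b1=rk(-.105,-.057);p=s["position"];v=p-b1
cy=np.degrees(np.arctan2(M[1,0],M[0,0]));r=np.hypot(*v[:2]);a0=np.arctan2(v[1],v[0]);a1=np.radians(-77.73);print(r,np.degrees(a0),cy)
rows=[]
for k in range(1,13):
    f=k/12;a=a0+f*(a1-a0);q=b1+np.array([r*np.cos(a),r*np.sin(a),p[2]]);d=M.T@(q-p)/.5
    rows+=[float(round(d[0],3)),0,float(round(d[2],3)),float(round(-f*(11.8-cy)/180,4))]
print(rows)
E
```

```text
0.1488868547475992 -143.51021474460495 -53.99792180701615
[0.028, 0, 0.002, -0.0305, 0.057, 0, 0.006, -0.0609, 0.084, 0, 0.013, -0.0914, 0.111, 0, 0.022, -0.1218, 0.137, 0, 0.035, -0.1523, 0.161, 0, 0.049, -0.1828, 0.184, 0, 0.066, -0.2132, 0.206, 0, 0.085, -0.2437, 0.225, 0, 0.106, -0.2742, 0.242, 0, 0.128, -0.3046, 0.257, 0, 0.152, -0.3351, 0.27, 0, 0.178, -0.3655]
```

Before swinging back: with the jaws across the strap the fingers would pass only about 2 mm from the case in slot 4. I'll lay the strap down again and re-grip the knob with the jaws along the strap, which leaves about 12 mm.

{"fn": "send_rows", "kwargs": {
  "series": [0, 0.012, -0.002, 0, 0, 0.024, -0.005, 0, 0, 0.036, -0.008, 0, 0, 0.048, -0.01, 0, 0, 0.058, -0.012, 0, 0, 0.06, -0.012, 0, 0, 0.06, -0.012, 0]
}}

```text
t: 63.25
position: [0.4068, 0.1936, 0.0363]
tcp_rot: [-1.443, 0.736, -0.735]
ft_force: [-1.2, -1.8, 8.5]
finger_gap: 0.0232
```

```bash
python3 - <<'E'
from h import *
st();im=snap("side","g50",(250,260,430,400),4)
E
```

```text
t 63.25 pos [0.4068 0.1936 0.0363] rack [-0.041  -0.1978] F [-1.24 -1.81  8.46] T [-0.36  0.59 -0.01] gap 0.0232 q [0.42 0.33 2.08 0.   0.73 1.36] tilt [-0.    -1.    -0.001]
```

View pics/g50.png

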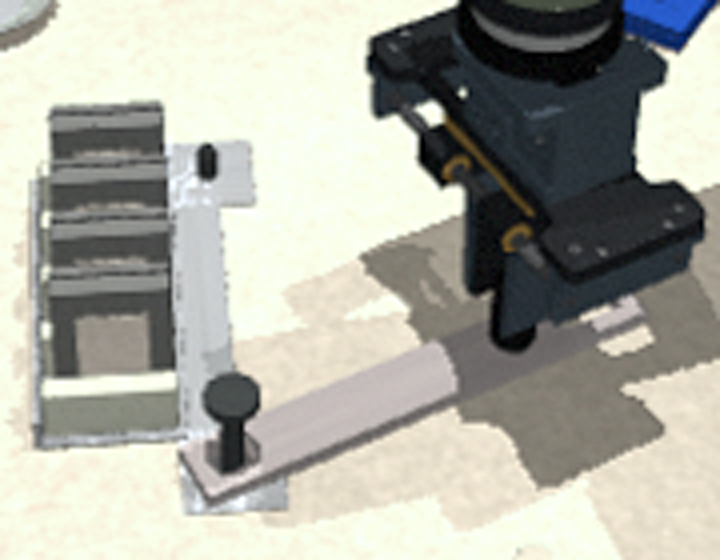

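{"fn": "send_rows", "kwargs": {
  "series": [0, 0, 0, 0, 0, 0, 0, 0, 0, 0, 0, 0, 0, -0.06, 0, 0, 0, -0.12, 0, 0, 0, -0.12, 0, 0, 0, -0.12, 0, 0],
  "claw": 0.2
}}

```text
t: 64.0
position: [0.4074, 0.1939, 0.0961]
tcp_rot: [-1.442, 0.734, -0.736]
ft_force: [-0.2, -0.3, -0.3]
finger_gap: 0.0545
```

```bash
python3 - <<'E'
from h import *
st()
b1=rk(-.105,-.057);a=np.arctan2(.1935-b1[1],.4067-b1[0]);print(np.degrees(a));k=b1+.160*np.array([np.cos(a),np.sin(a),0]);print(k)
rel([k[0],k[1],.09],np.degrees(a)+180);rel([k[0],k[1],.09],np.degrees(a)+180-.01)
E
```

```text
t 64.0 pos [0.4074 0.1939 0.0961] rack [-0.0411 -0.1972] F [-0.16 -0.33 -0.34] T [-0.07  0.12  0.03] gap 0.0545 q [0.42 0.24 2.01 0.   0.89 1.36] tilt [ 0.    -1.     0.001]
-143.52427603154976
[0.40255745 0.19043739 0.        ]
 row [-0.0001, 0.0122, -0.0118, np.float64(0.4974)] yaw -54.0
 row [-0.0001, 0.0122, -0.0118, np.float64(0.4974)] yaw -54.0
```

{"fn": "send_rows", "kwargs": {
  "series": [0, 0, -0.012, -0.045, 0, 0, -0.012, -0.09, 0, 0, -0.012, -0.135, 0, 0, -0.012, -0.18, 0, 0, -0.012, -0.225, 0, 0, -0.012, -0.27, 0, 0, -0.012, -0.315, 0, 0, -0.012, -0.36, 0, 0, -0.012, -0.405, 0, 0, -0.012, -0.45, 0, 0, -0.012, -0.495, 0, 0, -0.012, -0.5026]
}}

```text
t: 65.2
position: [0.4014, 0.1898, 0.0946]
tcp_rot: [-1.513, -0.497, 0.502]
ft_force: [0.2, -1.2, 0.3]
finger_gap: 0.0543
```

{"fn": "send_rows", "kwargs": {
  "series": [0, 0, 0, 0, 0, 0, 0, 0]
}}

```text
t: 65.4
position: [0.402, 0.1901, 0.0954]
tcp_rot: [-1.513, -0.496, 0.498]
ft_force: [-0.1, -0.1, -0.2]
finger_gap: 0.0545
```

```bash
python3 - <<'E'
from h import *
st();snap("side","g51",(250,230,430,400),4)
rel([.4026,.1904,.028],36.5)
E
```

```text
t 65.4 pos [0.402  0.1901 0.0954] rack [-0.0385 -0.2032] F [-0.07 -0.15 -0.2 ] T [-0.03  0.01 -0.04] gap 0.0545 q [ 0.42  0.24  2.02  0.    0.88 -0.22] tilt [-0.001 -1.     0.   ]
 row [0.0012, 0.1352, -0.0002, np.float64(-0.0007)] yaw 36.4
```

View pics/g51.png

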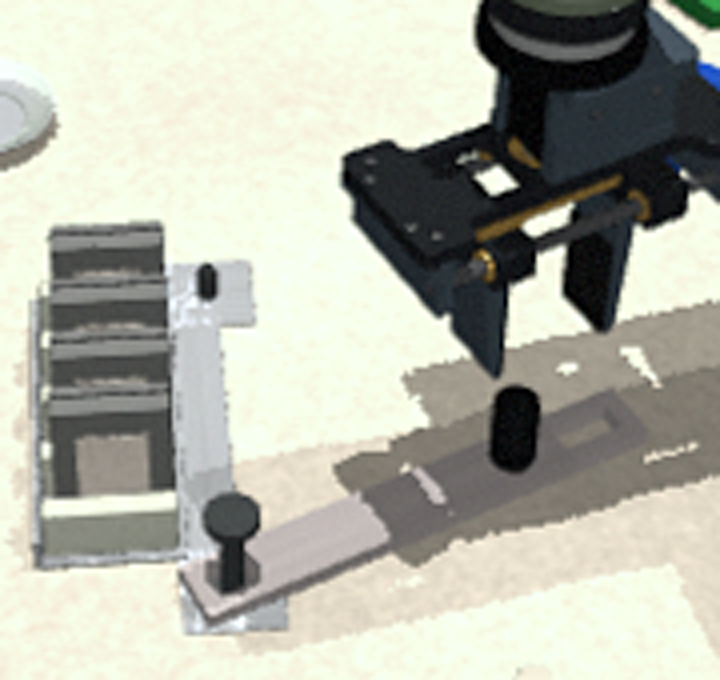

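{"fn": "send_rows", "kwargs": {
  "series": [0.001, 0.05, 0, 0, 0.001, 0.1, 0, 0, 0.001, 0.135, 0, 0, 0.001, 0.135, 0, 0, 0.001, 0.135, 0, 0]
}}

```text
t: 65.95
position: [0.4029, 0.1906, 0.0286]
tcp_rot: [-1.513, -0.498, 0.498]
ft_force: [0.5, 0.5, -0.1]
finger_gap: 0.0545
```

{"fn": "send_rows", "kwargs": {
  "series": [0, 0, 0, 0, 0, 0, 0, 0, 0, 0, 0, 0, 0, 0, 0, 0, 0, 0, 0, 0],
  "claw": -1
}}

```text
t: 66.45
position: [0.4037, 0.191, 0.0291]
tcp_rot: [-1.512, -0.5, 0.496]
ft_force: [1.2, 0.9, 2.8]
finger_gap: 0.0232
```

```bash
python3 - <<'E'
from h import *
st();snap("side","g52",(250,230,430,400),4)
E
```

```text
t 66.45 pos [0.4037 0.191  0.0291] rack [-0.039  -0.2014] F [1.18 0.85 2.82] T [ 0.09 -0.17 -0.02] gap 0.0232 q [ 0.42  0.34  2.1   0.    0.7  -0.22] tilt [ 0.003 -1.    -0.   ]
```

View pics/g52.png

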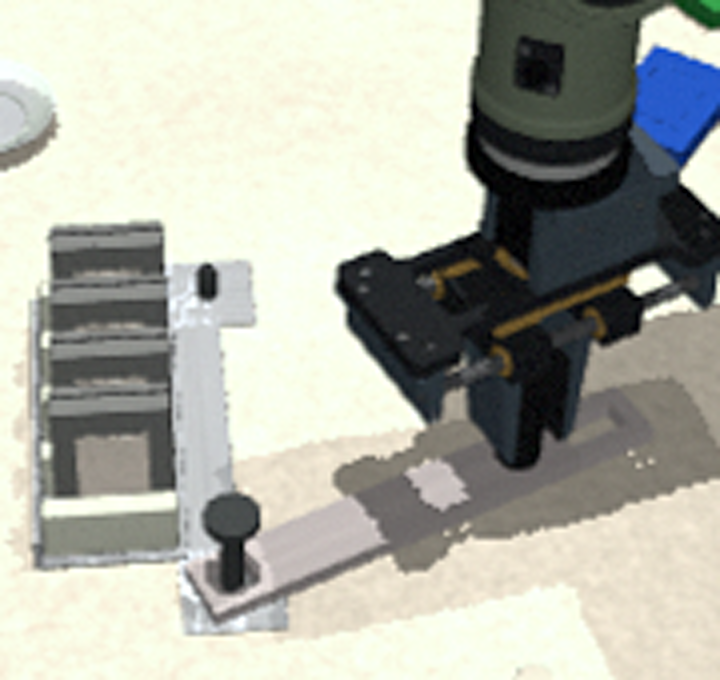

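{"fn": "send_rows", "kwargs": {
  "series": [0, -0.012, 0, 0, 0, -0.024, 0, 0, 0, -0.036, 0, 0, 0, -0.048, 0, 0, 0, -0.058, 0, 0, 0, -0.058, 0, 0, 0, -0.058, 0, 0]
}}

```text
t: 67.2
position: [0.4026, 0.1905, 0.0576]
tcp_rot: [-1.513, -0.499, 0.498]
ft_force: [1.0, 0.7, -1.8]
finger_gap: 0.0234
```

```bash
python3 - <<'E'
from h import *
st();snap("side","g53",(250,230,430,400),4)
E
```

```text
t 67.2 pos [0.4026 0.1905 0.0576] rack [-0.0387 -0.2026] F [ 1.04  0.66 -1.78] T [ 0.16 -0.3  -0.02] gap 0.0234 q [ 0.42  0.29  2.07  0.    0.78 -0.22] tilt [ 0. -1. -0.]
```

View pics/g53.png

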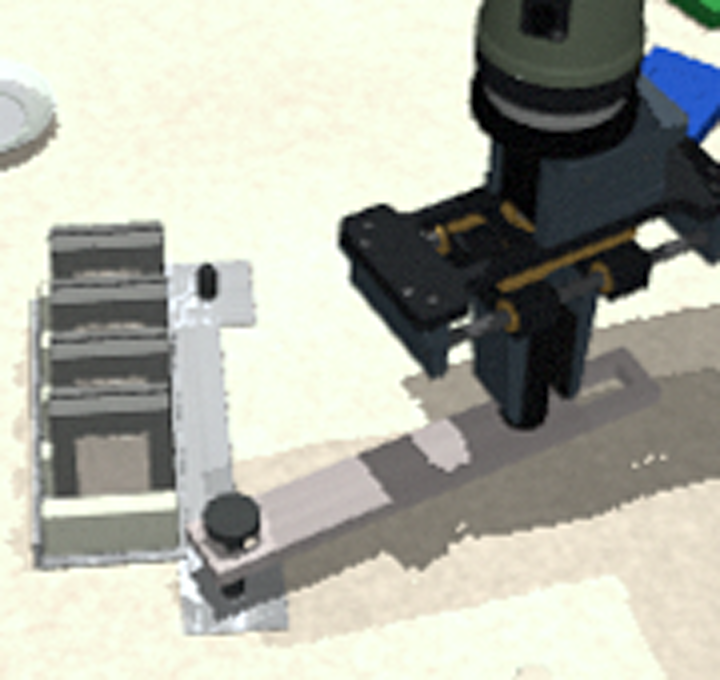

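Lifted level this time. Now the arc for the swing back.

```bash
python3 - <<'E'
from h import *
s=arm.observe();M=R.from_rotvec(s["tcp_rot"]).as_matrix();b1=rk(-.105,-.057);p=s["position"];v=p-b1
cy=np.degrees(np.arctan2(M[1,0],M[0,0]));r=np.hypot(*v[:2]);a0=np.arctan2(v[1],v[0])
t=rk(-.105+r,-.0565);a1=np.arctan2(t[1]-b1[1],t[0]-b1[0]);print(r,np.degrees(a0),np.degrees(a1),cy,t)
for (ks,nm) in ((range(1,13),""),):
  rows=[]
  for k in ks:
    f=k/12;a=a0+f*(a1-a0);q=b1+np.array([r*np.cos(a),r*np.sin(a),p[2]]);d=M.T@(q-p)/.5
    rows+=[float(round(d[0],3)),0,float(round(d[2],3)),float(round(-f*np.degrees(a1-a0)/180,4))]
  print(rows)
E
```

```text
0.15989206893635693 -143.51382273273322 -77.82083041037072 36.46851046095169 [0.56494736 0.12926044 0.        ]
[0.001, 0, -0.031, -0.0304, 0.006, 0, -0.061, -0.0608, 0.013, 0, -0.09, -0.0912, 0.023, 0, -0.119, -0.1217, 0.036, 0, -0.147, -0.1521, 0.051, 0, -0.173, -0.1825, 0.069, 0, -0.198, -0.2129, 0.089, 0, -0.221, -0.2433, 0.111, 0, -0.242, -0.2737, 0.135, 0, -0.261, -0.3041, 0.161, 0, -0.277, -0.3345, 0.188, 0, -0.291, -0.365]
```

{"fn": "send_rows", "kwargs": {
  "series": [0.001, 0, -0.031, -0.0304, 0.006, 0, -0.061, -0.0608, 0.013, 0, -0.09, -0.0912, 0.023, 0, -0.119, -0.1217, 0.036, 0, -0.147, -0.1521, 0.051, 0, -0.173, -0.1825, 0.069, 0, -0.198, -0.2129, 0.089, 0, -0.221, -0.2433, 0.111, 0, -0.242, -0.2737, 0.135, 0, -0.261, -0.3041, 0.161, 0, -0.277, -0.3345, 0.188, 0, -0.291, -0.365]
}}

```text
t: 68.45
position: [0.564, 0.1288, 0.0565]
tcp_rot: [-1.097, -1.364, 1.369]
ft_force: [0.5, -1.4, -2.2]
finger_gap: 0.0234
```

{"fn": "send_rows", "kwargs": {
  "series": [0, 0, 0, 0, 0, 0, 0, 0]
}}

```text
t: 68.65
position: [0.5632, 0.129, 0.0566]
tcp_rot: [-1.1, -1.36, 1.364]
ft_force: [0.2, -1.2, -1.1]
finger_gap: 0.0232
```

```bash
python3 - <<'E'
from h import *
st();snap("side","g54",(240,230,360,400),5);snap("top","g55",(180,150,320,260),5)
E
```

```text
t 68.65 pos [0.5632 0.129  0.0566] rack [ 0.0548 -0.0583] F [ 0.2  -1.19 -1.12] T [-0.04  0.   -0.02] gap 0.0232 q [ 0.21  0.47  1.77  0.    0.91 -1.58] tilt [ 0.    -1.     0.004]
```

View pics/g54.png

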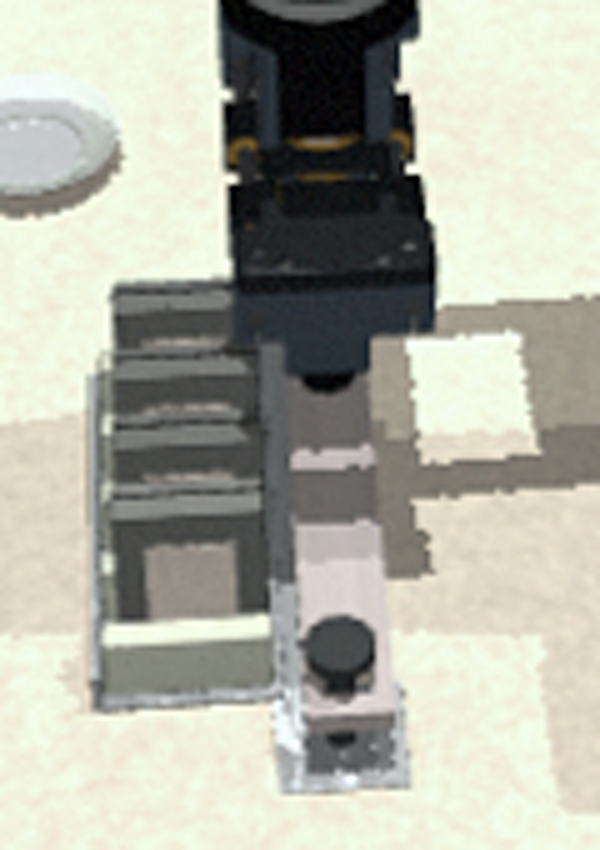

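View pics/g55.png

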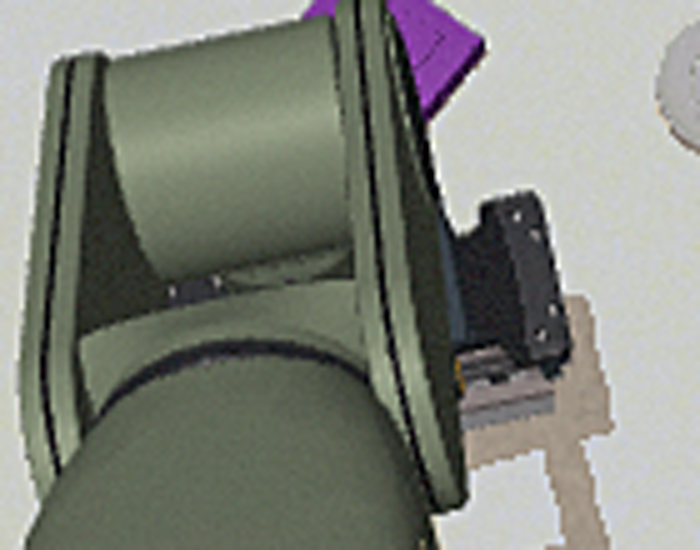

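{"fn": "send_rows", "kwargs": {
  "series": [0, 0, -0.004, 0, 0, 0, -0.004, 0, 0, 0.01, -0.004, 0, 0, 0.02, -0.004, 0, 0, 0.03, -0.004, 0, 0, 0.03, -0.004, 0]
}}

```text
t: 69.35
position: [0.5666, 0.1297, 0.0416]
tcp_rot: [-1.101, -1.363, 1.364]
ft_force: [1.3, 0.1, -1.9]
finger_gap: 0.0232
```

```bash
python3 - <<'E'
from h import *
st()
E
```

```text
t 69.35 pos [0.5666 0.1297 0.0416] rack [ 0.0548 -0.0548] F [ 1.28  0.09 -1.87] T [ 0.02 -0.1   0.01] gap 0.0232 q [ 0.21  0.49  1.78  0.    0.88 -1.58] tilt [ 0.    -1.     0.001]
```

No contact force with the strap 14 mm up, which is 8 mm below the bolt tip, so the slot is over bolt 2. I lower it fully.

{"fn": "send_rows", "kwargs": {
  "series": [0, 0.008, 0.002, 0, 0, 0.016, 0.002, 0, 0, 0.022, 0.002, 0, 0, 0.026, 0.002, 0, 0, 0.026, 0.002, 0]
}}

```text
t: 69.85
position: [0.5663, 0.1297, 0.0294]
tcp_rot: [-1.102, -1.365, 1.363]
ft_force: [3.3, 1.1, -2.8]
finger_gap: 0.0231
```

```bash
python3 - <<'E'
from h import *
st();snap("side","g56",(240,230,360,400),5)
E
```

```text
t 69.85 pos [0.5663 0.1297 0.0294] rack [ 0.0548 -0.0551] F [ 3.29  1.07 -2.76] T [ 0.14 -0.53  0.08] gap 0.0231 q [ 0.21  0.5   1.79  0.    0.85 -1.58] tilt [ 0.    -1.    -0.001]
```

View pics/g56.png

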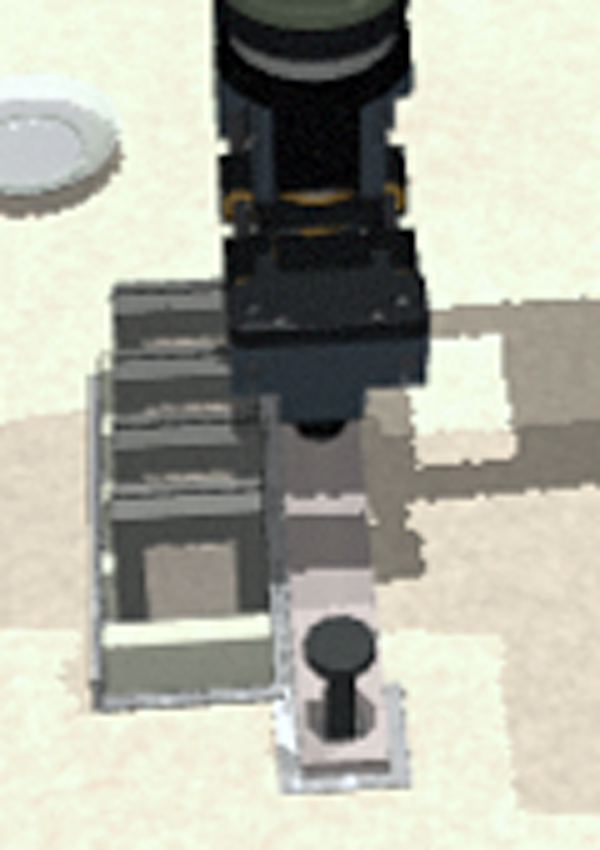

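{"fn": "send_rows", "kwargs": {
  "series": [0, 0.002, 0.002, 0, 0, 0.002, 0.002, 0]
}}

```text
t: 70.1
position: [0.5662, 0.1296, 0.0293]
tcp_rot: [-1.103, -1.367, 1.362]
ft_force: [5.5, -0.2, 1.1]
finger_gap: 0.0233
```

{"fn": "send_rows", "kwargs": {
  "series": [0, 0, 0, 0, 0, 0, 0, 0, 0, 0, 0, 0, 0, 0, 0, 0, 0, -0.05, 0, 0, 0, -0.12, 0, 0, 0, -0.2, 0, 0, 0, -0.28, 0, 0, 0, -0.28, 0, 0],
  "claw": 0.2
}}

```text
t: 71.0
position: [0.5679, 0.1301, 0.1743]
tcp_rot: [-1.109, -1.373, 1.358]
ft_force: [0.3, 0.2, 0.2]
finger_gap: 0.0546
```

```bash
python3 - <<'E'
from h import *
st();rel([.35,.0,.25],None)
E
```

```text
t 71.0 pos [0.5679 0.1301 0.1743] rack [ 0.0547 -0.0535] F [0.34 0.21 0.22] T [0.04 0.03 0.02] gap 0.0546 q [ 0.21  0.35  1.62  0.    1.16 -1.58] tilt [ 0.    -1.    -0.011]
 row [-0.1624, -0.1567, 0.4791, 0] yaw 102.2
```

Released. I move the arm away for a clear view from both cameras.

{"fn": "send_rows", "kwargs": {
  "series": [0.05, -0.1, 0.25, 0, 0.2, -0.1, 0.47, 0, 0.2, -0.1, 0.47, 0, 0.2, -0.1, 0.47, 0, -0.3, -0.1, 0.47, 0, -0.3, -0.1, 0.47, 0, -0.3, -0.1, 0.47, 0, -0.3, -0.1, 0.47, 0, -0.3, -0.1, 0.47, 0, -0.3, -0.1, 0.47, 0, -0.3, -0.1, 0.47, 0]
}}

```text
t: 72.1
position: [0.366, -0.0668, 0.2177]
tcp_rot: [-1.1, -1.362, 1.362]
ft_force: [-0.9, 0.1, 0.3]
finger_gap: 0.0545
```

```bash
python3 - <<'E'
from h import *
st();a=snap("side","g57");b=snap("top","g58")
pts=[rk(-.105,-.057,.056),rk(.1,-.057,.022)]
overlay("top",b,(180,170,300,260),6,"g59",[]);c=a[270:400,240:340];cv2.imwrite("pics/g60.png",cv2.resize(c,None,fx=5,fy=5,interpolation=cv2.INTER_CUBIC))
E
```

```text
t 72.1 pos [ 0.366  -0.0668  0.2177] rack [ 0.2054 -0.2919] F [-0.88  0.09  0.31] T [0.09 0.05 0.03] gap 0.0545 q [-0.21 -0.01  1.96  0.    1.19 -1.99] tilt [ 0.001 -1.     0.001]
```

View pics/g57.png

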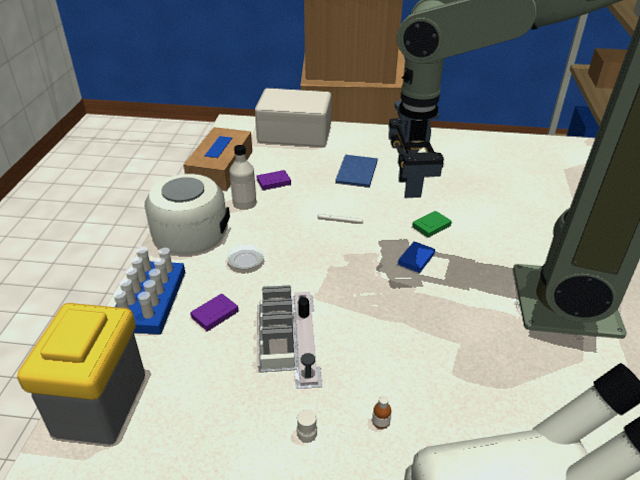

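View pics/g59.png

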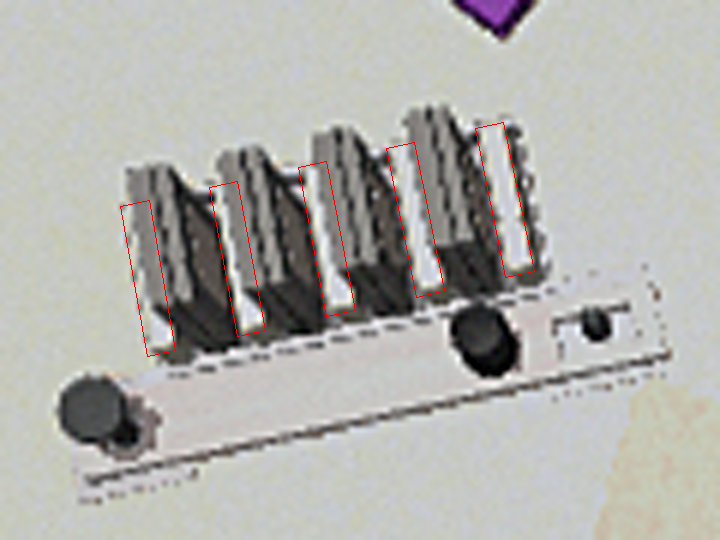

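View pics/g60.png

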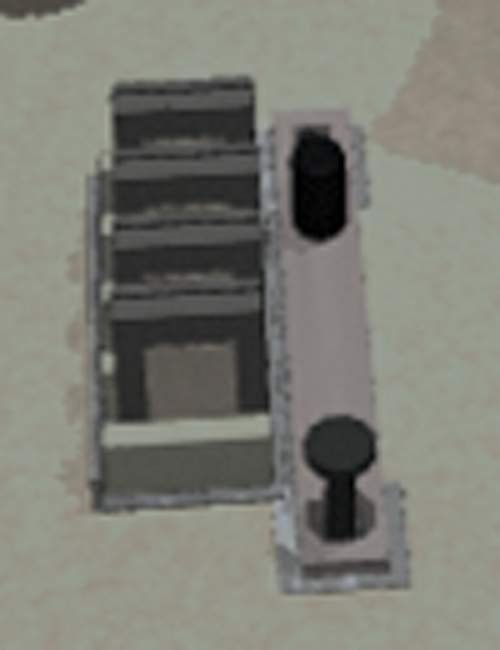

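```bash
python3 - <<'E'
from h import *
for i,(u,v) in enumerate([(163,236),(253,217),(348,197),(440,175)]):
    p=onz("top",180+u/6,170+v/6,.088);r=torack(p);c=-.057+.038*i;print(i+1,r.round(4),"lean deg",np.degrees(np.arcsin((r[0]-c)/.084)).round(1))
a=cv2.imread("pics/top0.png");b=cv2.imread("pics/g58_full.png")
for n,c in(("dish",(328,167)),("marker",(405,243)),("oil",(163,298)),("jar",(150,247)),("notebook",(506,251)),("knob",(261,224)),("bolt2",(279,223)),("purple1",(258,157)),("blue",(355,322))):
    w=a[c[1]-14:c[1]+14,c[0]-14:c[0]+14];B=b[c[1]-24:c[1]+24,c[0]-24:c[0]+24]
    m=cv2.minMaxLoc(cv2.matchTemplate(B,w,cv2.TM_CCOEFF_NORMED));print(n,"shift px",m[3][0]-10,m[3][1]-10,round(m[1],2))
E
```

```text
1 [-0.0549 -0.0021] lean deg 1.4
2 [-0.0184 -0.0024] lean deg 0.4
3 [ 0.0202 -0.0028] lean deg 0.8
4 [ 0.0579 -0.0021] lean deg 0.6
dish shift px 0 0 0.98
marker shift px 0 0 0.99
oil shift px 0 0 1.0
jar shift px 0 0 1.0
notebook shift px 0 0 0.73
knob shift px 0 0 0.64
bolt2 shift px 0 0 0.79
purple1 shift px 0 0 1.0
blue shift px 0 0 0.4
```

The cases are upright within about 1.5°. The strap knob and bolt 2 are at their original pixels, and none of the bystanders moved. I hand in.

```bash
python3 - <<'E'
from h import *
st();print(arm.finish_job())
E
```

```text
t 72.2 pos [ 0.3663 -0.0659  0.2179] rack [ 0.2045 -0.2914] F [ 0.82 -0.44  0.27] T [ 0.06 -0.02 -0.  ] gap 0.0546 q [-0.21 -0.01  1.96  0.    1.19 -1.99] tilt [ 0.001 -1.     0.001]
the job is handed in; nothing more can be done
None
```

All four grey cases stand in the rack, one to a slot, and the strap is back over bolt 2, lying flat. I handed the job in at t = 72 s; no verdict is reported.

**What I did:** I lifted the strap by its knob and swung it 66° aside. The tool can only point down, so I leaned each case on the rack's right-hand fin and pushed its low end in until it stood. I then gripped it again from above and inserted it in slots 1 to 4. For the swing back I re-gripped the knob with the jaws along the strap and lowered its slot over bolt 2.

**Last checks:**
- **Cases:** each is within about 1.5° of upright and 3 mm of centre along its slot, measured from the top view. Each met the slot floor with 4–8 N at the expected height.
- **Strap:** the knob and bolt 2 are at their starting pixels, and the side view shows the strap flat. I did not measure the strap's height directly.
- **Bystanders:** all five show 0 px of shift. The notebook's match was weaker (0.73). The blue look-alike was partly hidden by the arm, so its check (0.4) says little.

**What disagreed on the way:**
- The top and side cameras differed by about 3 mm along the rack; I corrected the rack's position by 2.5 mm.
- My first lift for the swing back tipped the strap and pulled at about 14 N, so I laid it down and re-gripped. Swinging back with the jaws across it would also have left only about 2 mm to the case in slot 4.

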